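# Fit the keyed dish carousel, load it and put the spare dishes under the lid

## Robot

A 6-joint arm with a two-finger parallel gripper is mounted at the origin on the work surface. World frame = base frame: x ahead of the robot, y to its left, z up, the work surface at z = 0. Lengths are in mm, angles in rad, forces in N, time in s.
With the tool pointing down it reaches from about 350 to 875 mm from the base axis. Payload 4.2 kg.
Tool frame: the origin (TCP) lies midway between the tips of the shut fingers; the grasp point (between the pads) lies 19 mm behind it; z points along the fingers, y is the direction in which the jaws open and shut (so a half turn about z gives the same grasp; the last joint's range is limited). The gripper opens to 85 mm and grips with 20 to 120 N. Pads are 22 mm wide; open, the fingers measure 114 mm over their backs; the gripper's body (76 mm by 85 mm) begins 54 mm behind the grasp point. The pads swing forward as they close: fully open they stand 13 mm farther back than shut.
Start: joints at [-0.922, 0.385, 0.008, 0, -1.194, -0.259], TCP at [237.515, -578.088, 204.612] pointing down, gripper open.
Joint ranges: [-3.14, 3.14], [-1.21, 2.06], [-1.07, 1.41], [-3.16, 2.05], [-2.99, -0.16], [-3.1, 3.1]. Speed limits (rad/s): [2.79, 2.79, 3.14, 3.14, 3.14, 3.14].

## Interface

Orientations are given as a unit quaternion [x, y, z, w].
In Python, from bench import arm gives the robot as it stands. The module is installed in compiled form; this text tells all that it offers.
- The arm moves only by the tool drive_tool, never from a script. Its argument "moves" is a list that holds one entry, the list of rows, each a list of 7 numbers: the opening, from 0 (shut) to 1 (fully open), then the shift along the tool's x, y, z in m, then the turn, a rotation vector about the tool's x, y, z in rad. In form: [[[hand, dx, dy, dz, wx, wy, wz], ...]]. A call has 1 to 20 rows; each row shifts and turns the pose as measured when the row begins, along the tool's axes as they then stand; what a row does not reach is not made up. A row lasts 1/10 s, in which the tool goes at most 50 mm and 8.59 degrees, less where a joint would pass 70% of its speed; a pose out of reach is approached as far as the arm can. A call with a gripper value outside its range is refused whole. The fingers move at their own pace and stop on an object; the grip force is fixed at half the most. Time passes only in rows, so rows that do not move let the fingers close. It gives the time, the measured TCP pose, the force and the opening at its end, in the units of the state.
- arm.read_state(): the state, without advancing time (a new reading comes with each control period).
- arm.get_image(name): name is "side" or "top" or "wrist"; returns (picture, depth): 420x560x3 uint8, red, green, blue; 420x560 float32, mm along the optical axis (not along the pixel's ray), 0 where there is no reading.
- arm.camera_params(name): a dict with "fov_y" (degrees; the focal length in pixels is half the picture's height over the tangent of half this angle, whatever the lens; pixels are square), "cx", "cy" (the principal point, pixels), "k1" (the pictures are not rectified: a ray, as slopes to the right and down, at radius r is drawn at 1 + k1 r^2 times it, then the intrinsics apply), "world_from_camera" (4x4, takes a point from camera to world coordinates); the wrist camera has in their place "T_tool_cam" (4x4, takes a point from camera to tool coordinates, whose origin is the TCP and whose axes are the flange's). Camera axes: x right, y down, z forward; pixel columns grow to the right and rows downward; lengths in mm; the calibration is good to about 2 mm. A picture is of the moment at which its call begins: read the wrist's pose just before it. camera_params takes no time and is no camera call.
- arm.job_done(): hands the job in, once; it reports no verdict.
The state is a dict: "clock": time; "joints": joint angles; "joint_vel": joint speeds; "joint_efforts": joint torques, N m; "position": TCP position; "ee_rot": TCP orientation; "contact_force": force on the tool from outside, world axes, zero at the start; "wrist_torque": the same for the moment, N m; "gripper_width": finger opening in mm.
Only numpy, scipy, OpenCV 4.12 (cv2) and the standard library are available. Lean on these libraries where they do the work, as an engineer would, in place of code of your own. Each camera call takes 0.05 s, during which the arm holds its last target.

## Task

Set up the dish turntable for the next imaging run: first fit the carousel onto the drive spindle, turning it until its keyway drops over the key and it sits fully home, then stand one culture dish flat between the pins of each of its three places. Sweep every dish left over across the deck of the counting tray, over its edge into the trough, without lifting it in, so that each lies flat there, and shut the trough's lid. Leave the other things on the bench where they are.

Things in the scene. Friction and masses are not known exactly. Their poses are not given: they have to be found in the camera images.
- carousel_knob (a point): Centre of the carousel's black square lifting knob: 24 x 24 mm, 30 mm tall, flats square to x and y, z up. The loose carousel (0.3 to 0.55 kg) is an aluminium disc, 184 mm across, 5 mm thick, its flat underside 43 mm below this point. A dark round hub, 48 mm across, rises from the disc to 15 mm below this point and carries the knob. It starts flat on the bench.
- keyway (a point): Mouth of the keyway: on the disc's underside, 15 mm from the carousel's axis along the carousel's +x, as the black line on top of the disc points. Bore about 23 mm across, 28 mm deep; the keyway runs up its whole depth on this side, 11 mm wide, so it drops over the 8 mm key within about 5 degrees. Axes as the knob's.
- seat (a point): On the spindle's axis, at the top face of its seat flange (80 mm across), where the middle of the carousel's underside lies when home (knob centre then 43 mm above this point). The spindle, 20 mm across, domed, rises 25 mm above it. z up, x towards the key. The spindle does not turn; it stands on a fixed white drive unit, 130 x 130 mm.
- key_top (a point): Middle of the top of the brass key, which stands out from the spindle along the seat's +x to 17 mm from the axis; 8 mm wide, top 9 mm above the seat. This point is 13 mm from the axis. A carousel that has not dropped over the key rests on it, 9 mm too high. Axes as the seat's.
- place0 (a point): Place 0 of the carousel: where the middle of a seated dish lies, 56 mm from the axis, 9 mm above the disc, 60 degrees counter-clockwise (from above) from the black line. Four pins, 6 mm thick, round tops 8 mm above the disc, stand 2 mm clear of a seated dish at 40 degrees either side of the outward and inward directions; the two sides along the rim are free for fingers.
- place1 (a point): Place 1 of the carousel: where the middle of a seated dish lies, 56 mm from the axis, 9 mm above the disc, 180 degrees counter-clockwise (from above) from the black line. Four pins, 6 mm thick, round tops 8 mm above the disc, stand 2 mm clear of a seated dish at 40 degrees either side of the outward and inward directions; the two sides along the rim are free for fingers.
- place2 (a point): Place 2 of the carousel: where the middle of a seated dish lies, 56 mm from the axis, 9 mm above the disc, 300 degrees counter-clockwise (from above) from the black line. Four pins, 6 mm thick, round tops 8 mm above the disc, stand 2 mm clear of a seated dish at 40 degrees either side of the outward and inward directions; the two sides along the rim are free for fingers.
- dish0_mid (a point): Middle (half-way up) of a closed round culture dish, 60 mm across, 18 mm tall, 35 g, cream filling under a clear lid. z up; it may be held across any diameter. Four to six such dishes, all alike, start lying on the tray's deck in two loose rows; absent ones read None.
- dish1_mid (a point): Middle (half-way up) of a closed round culture dish, 60 mm across, 18 mm tall, 35 g, cream filling under a clear lid. z up; it may be held across any diameter. Four to six such dishes, all alike, start lying on the tray's deck in two loose rows; absent ones read None.
- dish2_mid (a point): Middle (half-way up) of a closed round culture dish, 60 mm across, 18 mm tall, 35 g, cream filling under a clear lid. z up; it may be held across any diameter. Four to six such dishes, all alike, start lying on the tray's deck in two loose rows; absent ones read None.
- dish3_mid (a point): Middle (half-way up) of a closed round culture dish, 60 mm across, 18 mm tall, 35 g, cream filling under a clear lid. z up; it may be held across any diameter. Four to six such dishes, all alike, start lying on the tray's deck in two loose rows; absent ones read None.
- dish4_mid (a point): Middle (half-way up) of a closed round culture dish, 60 mm across, 18 mm tall, 35 g, cream filling under a clear lid. z up; it may be held across any diameter. Four to six such dishes, all alike, start lying on the tray's deck in two loose rows; absent ones read None.
- dish5_mid (a point): Middle (half-way up) of a closed round culture dish, 60 mm across, 18 mm tall, 35 g, cream filling under a clear lid. z up; it may be held across any diameter. Four to six such dishes, all alike, start lying on the tray's deck in two loose rows; absent ones read None.
- deck (a point): Point on the top of the steel deck of the fixed counting tray: x runs along the trough, y across the deck towards the trough, z up. The deck is 30 mm above the bench and reaches from x -114 to 114 mm and y -138 to 66 mm of this point, with walls 6 mm high on three sides and an open edge at y = 66 mm, beyond which lies the trough.
- trough (a point): Middle of the trough's floor, axes as the deck's, 104 mm from the deck point in y: 228 mm long (x), 76 mm wide (y), floor 25 mm below the deck, walls as high as the deck. A dish lying flat in it has its middle 9 mm above this point. Three dishes fit side by side along it; the lid does not shut over dishes lying on one another.
- lid_hinge (a point): Middle of the hinge line of the trough's lid, along x on the outer wall of the trough, 40 mm from the middle of the trough in +y and 1.5 mm above deck level; axes as the deck's.
- lid_edge (a point): Middle of the free long edge of the aluminium lid (236 x 80 mm, 3 mm thick), 80 mm from the hinge line, on its outer face (the top when shut). When shut the lid lies flat over the trough.
- lid (a joint): Opening angle of the lid: 0 shut, 1.57 upright, 1.95 leaning back fully open. It starts open; the hinge is stiff, so it stays where it is left (about 2 N at the edge moves it). Push it from its outer side, over and down.
- wash_bottle: Bystander to be left alone: white wash bottle, 70 mm across, red nozzle, 195 mm tall. Origin at its underside.
- reagent: Bystander to be left alone: white plastic jar, 76 mm across, 105 mm tall. Origin at its underside.
- tin: Bystander to be left alone: small round polished tin, 62 mm across, 22 mm tall. Origin at its underside.
- vial: Bystander to be left alone: capped glass vial, 26 mm across, 58 mm tall. Origin at its underside.
- forceps: Bystander to be left alone: steel forceps lying flat, 125 mm long. Origin at its underside.
- marker: Bystander to be left alone: marker pen lying flat, 125 mm long. Origin at its underside.

How it is judged:
By the outcome, as a careful person would: the job done as asked, in the order asked, and still so for the second after the job is handed in, with the robot touching nothing.
Of dish0, dish1, dish2, dish3, dish4, dish5 only 4 to 6 are there at a start; the rules pass over those that are not, and their reading is None.
At some moment in a run one of carousel, dish0, dish1, dish2, dish3, dish4, dish5 may be knocked a few centimetres aside while the robot is not near it.
It also fails if it takes over 210 s, if anything falls off the work surface, if the arm or the gripper's body presses on something with over 40 N, if the wrist force passes 120 N, or if a joint passes its speed limit or range.

## Working session

There is one attempt and no reset: what is moved stays moved. The work goes in short steps, Python scripts to look and compute and a tool call to move; the robot and the scene stay as the last step left them, time stands still between calls to the robot, and variables do not carry over. Pictures are saved under pics/ and viewed, and the job is handed in when it is done.

Besides the shell and the picture viewer there is one more tool, called in YAML: its name, and indented under it one key for each argument. drive_tool: Moves the arm, as the interface text tells. Its arguments: {"type":"object","properties":{"moves":{"type":"array","items":{"type":"array","items":{"type":"array","items":{"type":"number"}}}}},"required":["moves"]}

```bash
mkdir -p pics; ls; cat > h.py <<'E'
import numpy as np, cv2
from bench import arm
from scipy.spatial.transform import Rotation as R
def snap(n,fn):
    s=arm.read_state(); im,d=arm.get_image(n); cv2.imwrite('pics/'+fn,im[:,:,::-1]); return s,im,d
def cam(n,s=None):
    p=arm.camera_params(n); f=210/np.tan(np.radians(p['fov_y']/2))
    if n=='wrist':
        T=np.eye(4);T[:3,:3]=R.from_quat(s['ee_rot']).as_matrix();T[:3,3]=s['position'];T=T@np.array(p['T_tool_cam'])
    else: T=np.array(p['world_from_camera'])
    return f,p['cx'],p['cy'],p['k1'],T
def rays(c,uv):
    f,cx,cy,k1,T=c; uv=np.atleast_2d(np.float64(uv)); q=(uv-[cx,cy])/f
    r=q.copy()
    for _ in range(20): r=q/(1+k1*(r**2).sum(1,keepdims=True))
    return r
def onplane(c,uv,z):
    r=rays(c,uv); T=c[4]; d=np.c_[r,np.ones(len(r))]@T[:3,:3].T; o=T[:3,3]
    return o+d*((z-o[2])/d[:,2])[:,None]
def bydepth(c,uv,dep):
    r=rays(c,uv); dep=np.asarray(dep)
    P=np.c_[r,np.ones(len(r))]*dep.reshape(-1,1); return P@c[4][:3,:3].T+c[4][:3,3]
def proj(c,P):
    f,cx,cy,k1,T=c; P=np.atleast_2d(P); q=(P-T[:3,3])@T[:3,:3]; r=q[:,:2]/q[:,2:]
    return r*(1+k1*(r**2).sum(1,keepdims=True))*f+[cx,cy]
E
python3 - <<'E'
from h import *
for n in('top','side','wrist'):
    s,im,d=snap(n,n+'0.png'); p=arm.camera_params(n);print(n,p)
print(s)
E
```

```text
pics
top {'fov_y': 57.95132173787238, 'cx': 279.9274472570482, 'cy': 212.92273638767182, 'k1': -0.0467292317210622, 'world_from_camera': array([[ 2.35716916e-03, -9.94151403e-01,  1.07969584e-01,
         4.66809774e+02],
       [-9.99827623e-01, -3.54555851e-04,  1.85633821e-02,
        -6.98008116e+01],
       [-1.84165311e-02, -1.07994729e-01, -9.93980870e-01,
         1.04589478e+03],
       [ 0.00000000e+00,  0.00000000e+00,  0.00000000e+00,
         1.00000000e+00]])}
side {'fov_y': 45.841062069058125, 'cx': 279.71678602749853, 'cy': 203.62035008700596, 'k1': 0.021670353803093827, 'world_from_camera': array([[-9.71355230e-01, -1.54768542e-01,  1.80321147e-01,
         3.76390035e+02],
       [-2.37415195e-01,  5.99646150e-01, -7.64237214e-01,
         8.37243011e+02],
       [ 1.01509974e-02, -7.85156795e-01, -6.19213828e-01,
         7.94604670e+02],
       [ 0.00000000e+00,  0.00000000e+00,  0.00000000e+00,
         1.00000000e+00]])}
wrist {'fov_y': 70.09435890065592, 'cx': 282.9276039042485, 'cy': 208.65110599114655, 'k1': 0.007806974551345567, 'T_tool_cam': array([[-5.2243
[... 322 characters left out ...]
]])}
{'clock': 0.1, 'joints': array([-9.22354403e-01,  3.85454156e-01,  6.76884331e-03, -4.21079930e-04,
       -1.19401538e+00, -2.58599864e-01]), 'joint_vel': array([-0.00081563, -0.00200836,  0.00317395,  0.00152264, -0.00172452,
       -0.00043561]), 'joint_efforts': array([-1.59988963e-04, -3.93321490e+01,  1.88930315e+01,  4.19796064e+00,
       -2.59462860e-03,  6.57205277e-07]), 'position': array([ 237.31690951, -577.56994246,  203.65098012]), 'ee_rot': array([-1.93612789e-01,  9.81077542e-01,  9.41669675e-04, -2.41269092e-04]), 'contact_force': array([0.43548754, 0.1739231 , 0.08153664]), 'wrist_torque': array([0.01614187, 0.05135503, 0.03986494]), 'gripper_width': 85.3527957196041}
```

View pics/top0.png

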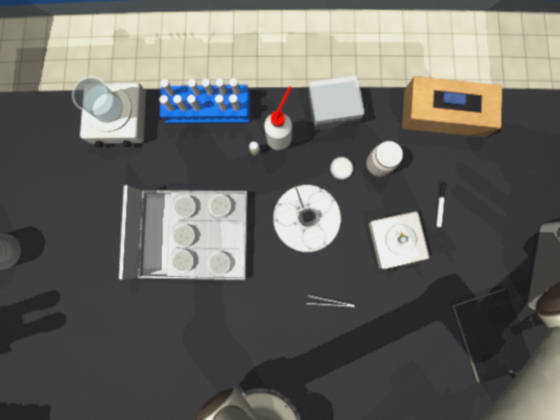

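View pics/side0.png

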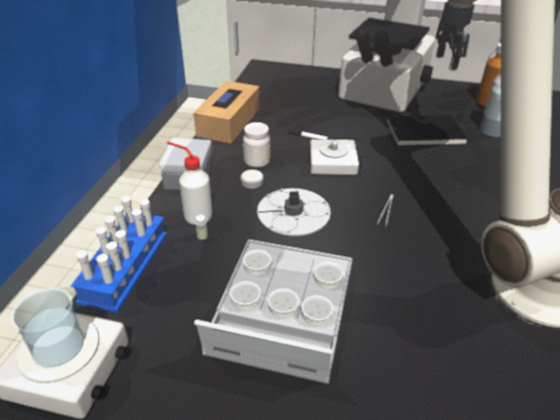

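View pics/wrist0.png

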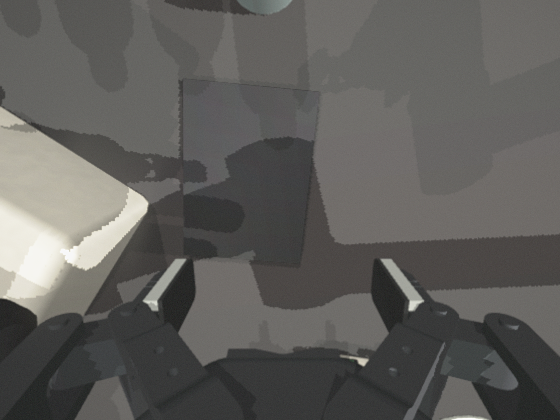

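```bash
python3 - <<'E'
from h import *
s,im,d=snap('top','top1.png'); c=cam('top')
for nm,uv,z in [('knob',(308,216),43),('spindle',(402,239),None),('d0',(185,206),48),('d1',(220,205),48),('d2',(184,234),48),('d3',(183,260),48),('d4',(220,262),48),('tin',(341,168),22),('forceps',(330,301),3),('bottle',(278,135),100)]:
    dd=d[uv[1],uv[0]]; print(nm,onplane(c,uv,z)[0].round() if z else '',bydepth(c,[uv],[dd])[0].round())
crop=im[130:300,110:440]; cv2.imwrite('pics/topc.png',cv2.resize(crop,None,fx=2.4,fy=2.4,interpolation=cv2.INTER_CUBIC)[:,:,::-1])
E
```

```text
knob [ 568. -126.   43.] [ 566. -125.   57.]
spindle  [ 505. -365.   72.]
d0 [594. 203.  48.] [594. 203.  48.]
d1 [596. 109.  48.] [597. 109.  45.]
d2 [519. 203.  48.] [519. 204.  46.]
d3 [450. 204.  48.] [450. 203.  51.]
d4 [446. 106.  48.] [446. 106.  45.]
tin [ 702. -218.   22.] [ 702. -218.   22.]
forceps [ 341. -186.    3.] [ 340. -187.   -0.]
bottle [771. -47. 100.] [765. -47. 120.]
```

View pics/topc.png

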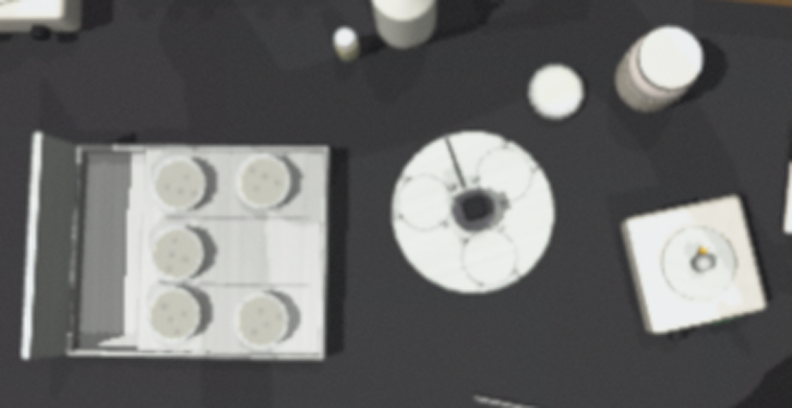

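drive_tool:
  moves:
    - [[1,-0.036,0.024,-0.01,0,0,0],[1,-0.036,0.024,-0.01,0,0,0],[1,-0.036,0.024,-0.01,0,0,0],[1,-0.036,0.024,-0.01,0,0,0],[1,-0.036,0.024,-0.006,0,0,0],[1,-0.036,0.024,0,0,0,0],[1,-0.036,0.024,0,0,0,0],[1,-0.036,0.024,0,0,0,0],[1,-0.036,0.024,0,0,0,0],[1,-0.036,0.024,0,0,0,0],[1,-0.036,0.024,0,0,0,0],[1,-0.034,0.024,0,0,0,0],[1,0,0,0,0,0,0],[1,0,0,0,0,0,0]]

```text
clock: 1.6
position: [536.2, -131.1, 249.0]
ee_rot: [-0.192, 0.981, 0.003, -0.001]
contact_force: [0.2, 0.0, -0.3]
gripper_width: 85.6
```

```bash
python3 - <<'E'
from h import *
s,im,d=snap('wrist','w1.png');print(s['position'],R.from_quat(s['ee_rot']).as_matrix().round(4),s['joints'].round(3),s['clock'])
E
```

```text
[ 536.19707538 -131.11290318  248.9867333 ] [[-9.263e-01 -3.769e-01 -2.700e-03]
 [-3.769e-01  9.262e-01  5.800e-03]
 [ 3.000e-04  6.400e-03 -1.000e+00]] [ 0.05   0.234 -0.094 -0.006 -1.245 -1.233] 1.6
```

View pics/w1.png

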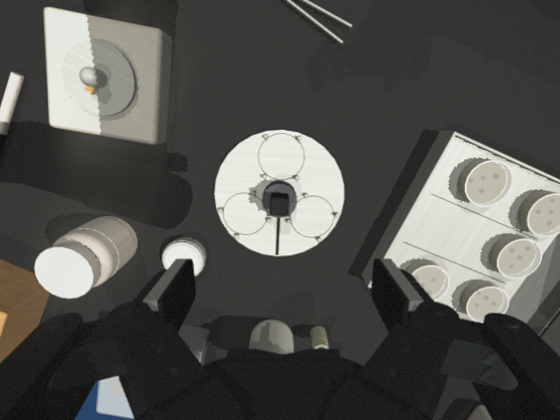

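```bash
cat >> h.py <<'E'
def big(im,x0,x1,y0,y1,k,fn):
    cv2.imwrite('pics/'+fn,cv2.resize(im[y0:y1,x0:x1],None,fx=k,fy=k,interpolation=cv2.INTER_CUBIC)[:,:,::-1])
def blobs(mask,amin):
    cs,_=cv2.findContours(mask.astype(np.uint8),cv2.RETR_EXTERNAL,cv2.CHAIN_APPROX_NONE)
    return [k for k in cs if cv2.contourArea(k)>amin]
E
python3 - <<'E'
from h import *
s,im,d=snap('wrist','w2.png');c=cam('wrist',s)
big(im,200,360,120,265,4,'c1.png'); big(im,30,180,0,150,4,'c2.png')
g=cv2.cvtColor(im,cv2.COLOR_RGB2GRAY)
for k in blobs(g>120,1500):
    (x,y),(a,b),t=cv2.fitEllipse(k); print((x,y),a,b,cv2.contourArea(k))
for uv in [(88,75),(90,90),(120,90),(60,30),(150,120),(278,205),(240,170),(275,150)]:
    print(uv,bydepth(c,[uv],[d[uv[1],uv[0]]])[0].round(1))
E
```

```text
(84.6358413696289, 259.5566101074219) 57.46864700317383 114.50460052490234 5049.5
(481.2157897949219, 230.7213134765625) 162.9678497314453 178.53628540039062 21807.0
(278.95062255859375, 192.4962921142578) 125.68054962158203 129.42733764648438 12776.5
(101.1105728149414, 74.10223388671875) 122.11905670166016 146.5916290283203 12938.5
(88, 75) [ 503.8 -367.    72.9]
(90, 90) [ 519.6 -370.5   58.3]
(120, 90) [ 508.1 -344.8   48.1]
(60, 30) [ 472.9 -423.    42. ]
(150, 120) [ 528.  -306.6   43.2]
(278, 205) [ 565.  -126.8   57.4]
(240, 170) [ 552.  -189.4    3.8]
(275, 150) [ 508.1 -154.4    6.2]
```

View pics/c1.png

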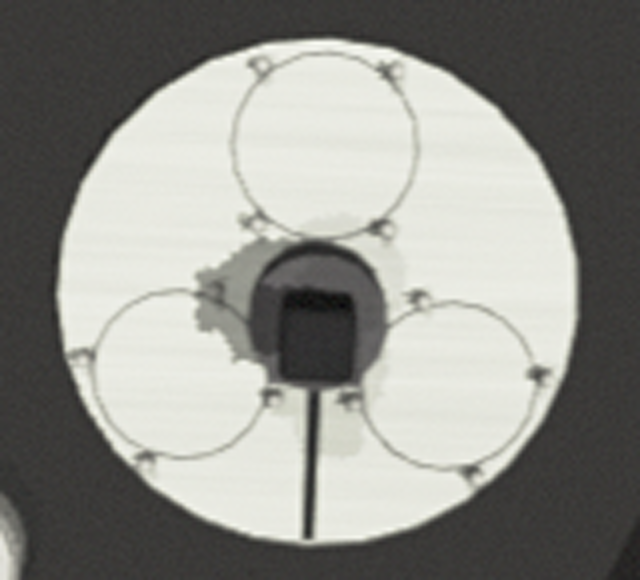

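View pics/c2.png

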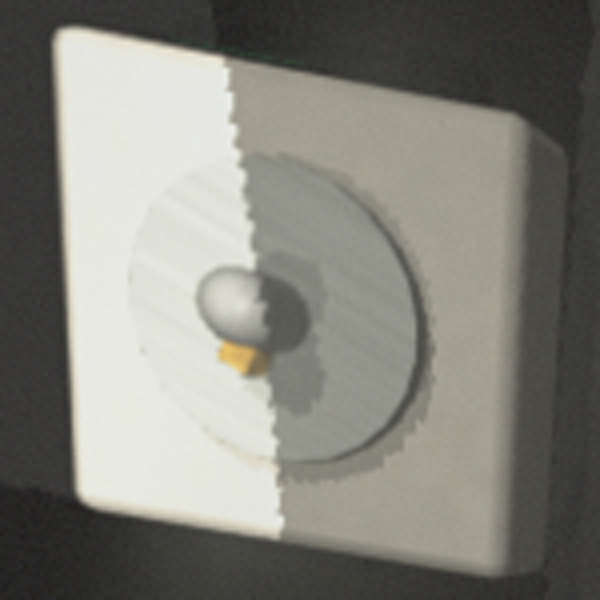

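drive_tool:
  moves:
    - [[1,0.022,-0.033,0.008,0,0,0],[1,0.022,-0.033,0.008,0,0,0],[1,0.022,-0.033,0.008,0,0,0],[1,0.022,-0.033,0.008,0,0,0],[1,0.022,-0.033,0.008,0,0,0],[1,0.022,-0.033,0.008,0,0,0],[1,0,0,0,0,0,0],[1,0,0,0,0,0,0]]

```text
clock: 2.5
position: [478.0, -381.2, 199.2]
ee_rot: [-0.185, 0.983, 0.003, 0.0]
contact_force: [-0.7, 0.7, 0.9]
gripper_width: 85.4
```

```bash
python3 - <<'E'
from h import *
s,im,d=snap('wrist','w3.png');c=cam('wrist',s)
print(s['position'],s['ee_rot'])
big(im,180,380,100,250,4,'c3.png')
hsv=cv2.cvtColor(im,cv2.COLOR_RGB2HSV)
m=cv2.inRange(hsv,(8,110,60),(30,255,255)); 
for k in blobs(m,10): print(cv2.boundingRect(k),cv2.contourArea(k),k[:,0].mean(0),onplane(c,k[:,0].mean(0),57))
E
```

```text
[ 478.02107103 -381.15183631  199.19734252] [-1.85229401e-01  9.82691073e-01  2.84997685e-03  4.49502824e-04]
(74, 376, 60, 44) 1575.0 [105.6097561  403.44512195] [[ 832.22711539 -496.20595527   57.        ]]
(0, 340, 22, 22) 48.0 [  8.95945946 349.93243243] [[ 789.48481379 -625.2862608    57.        ]]
(274, 224, 7, 7) 19.0 [276.6875 227.5625] [[ 518.98904153 -373.42254403   57.        ]]
```

View pics/c3.png

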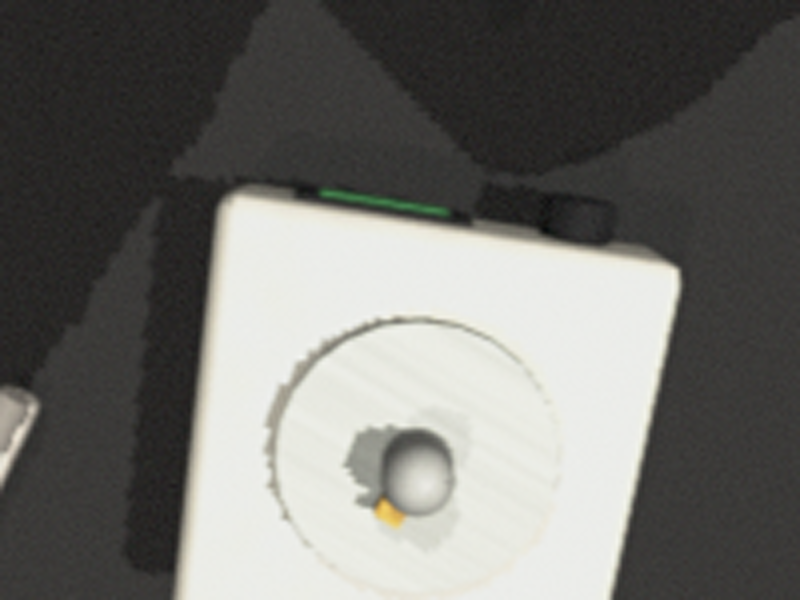

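```bash
cat >> h.py <<'E'
def dl(x,y,z,yaw=None,s=None):
    """print tool-frame shift to target; yaw=of tool x, deg"""
    s=s or arm.read_state(); M=R.from_quat(s['ee_rot']).as_matrix()
    print('pos',s['position'].round(1),'toolshift mm',((np.array([x,y,z])-s['position'])@M).round(1),'tool z',M[:,2].round(4))
    cy=np.degrees(np.arctan2(M[1,0],M[0,0]))
    # tilt fix rotvec (tool frame) to align z with -Z
    ax=M.T@np.cross(M[:,2],[0,0,-1]); print('yaw now',cy.round(2),'tiltfix rotvec',ax.round(4),'j6',s['joints'][5].round(3))
    if yaw is not None: print('wz rad', round(float(-np.radians((yaw-cy+180)%360-180)),4))
E
python3 - <<'E'
from h import *
s,im,d=arm.read_state(),None,None
c=cam('wrist',s)
ctr=onplane(c,(284.3,214.3),48)[0]; print(ctr, onplane(c,[(277.5,228.2)],57))
e=[(180+a/4,100+b/4) for a,b in [(415,317),(273,450),(562,450),(410,598)]]; P=onplane(c,e,48); print(P, P.mean(0))
dl(ctr[0],ctr[1],130)
E
```

```text
[ 504.18067838 -369.6261549    48.        ] [[ 519.28847861 -371.86322524   57.        ]]
[[ 467.32768803 -384.73114804   48.        ]
 [ 516.83961907 -407.9849026    48.        ]
 [ 487.50821979 -332.60519868   48.        ]
 [ 544.83610471 -355.91613722   48.        ]] [ 504.1279079  -370.30934663   48.        ]
pos [ 478.  -380.7  199.1] toolshift mm [-28.3   0.4  69.2] tool z [-5.0e-04  5.9e-03 -1.0e+00]
yaw now -158.62 tiltfix rotvec [0.0057 0.0016 0.    ] j6 -0.785
```

drive_tool:
  moves:
    - [[1,-0.009,0,0.022,0.002,0,0],[1,-0.009,0,0.022,0.002,0,0],[1,-0.009,0,0.022,0.001,0.001,0],[1,0,0,0,0,0,0],[1,0,0,0,0,0,0]]

```text
clock: 3.05
position: [504.9, -369.0, 136.2]
ee_rot: [-0.187, 0.982, -0.002, 0.003]
contact_force: [-0.8, -1.0, 0.1]
gripper_width: 85.4
```

```bash
python3 - <<'E'
from h import *
s,im,d=snap('wrist','w4.png');c=cam('wrist',s)
print(s['position'],s['ee_rot'],d[210,280])
big(im,200,380,110,260,4,'c4.png')
hsv=cv2.cvtColor(im,cv2.COLOR_RGB2HSV)
m=cv2.inRange(hsv,(8,90,60),(30,255,255)); m[300:]=0
for k in blobs(m,10): print(cv2.boundingRect(k),cv2.contourArea(k),k[:,0].mean(0),onplane(c,k[:,0].mean(0),57),cv2.minAreaRect(k))
E
```

```text
[ 504.8935498  -369.03808762  136.22556587] [-0.18677806  0.98239502 -0.0020335   0.00313713] 243.13255
(271, 216, 10, 10) 43.5 [275.16 220.8 ] [[ 519.33082678 -372.76739784   57.        ]] ((275.3846130371094, 220.9230499267578), (9.429903030395508, 6.656403064727783), 33.690067291259766)
```

View pics/c4.png

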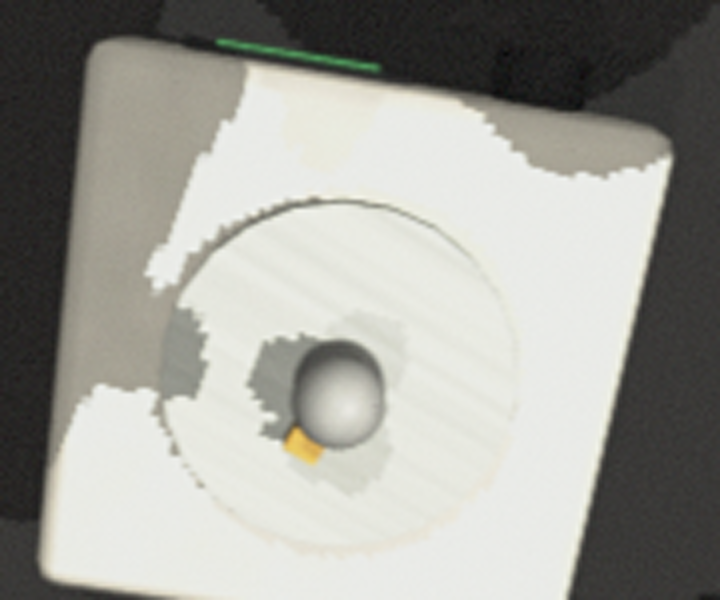

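```bash
python3 - <<'E'
from h import *
s=arm.read_state();c=cam('wrist',s)
f=lambda a:[(200+x/4-.375,110+y/4-.375) for x,y in a]
C=f([(345,200),(160,375),(520,370),(333,555),(260,222),(470,262),(200,480),(455,510)])
P=onplane(c,C,48); A=np.c_[2*P[:,:2],np.ones(len(P))]; q=np.linalg.lstsq(A,(P[:,:2]**2).sum(1),rcond=None)[0]
ctr=q[:2];print('ctr',ctr,'r',np.sqrt(q[2]+ctr@ctr))
K=onplane(c,f([(294,426),(326,443),(316,467),(284,449)]),57)[:,:2]; print(K)
def ang(v): return np.degrees(np.arctan2(v[1],v[0]))
mid=(K[2]+K[3])/2; print('outer mid-ctr',mid-ctr,np.linalg.norm(mid-ctr),ang(mid-ctr)); print('edges',ang(K[3]-K[0]),ang(K[2]-K[1]),ang(K[2]-K[3])-90,ang(K[1]-K[0])-90)
print('width',np.linalg.norm(K[2]-K[3]))
# spindle: dome apex ellipse
im,d=arm.get_image('wrist')
D=bydepth(c,f([(340,390),(330,380)]),[d[int(110+390/4),int(200+340/4)],d[205,282]]);print(D)
m=np.zeros((420,560));
ys,xs=np.mgrid[110:260,200:380]; dd=d[110:260,200:380]; W=bydepth(c,np.c_[xs.ravel(),ys.ravel()],dd.ravel())
near=np.hypot(W[:,0]-ctr[0],W[:,1]-ctr[1])
for r0,r1 in [(0,8),(18,38),(45,55)]:
    k=(near>r0)&(near<r1); print(r0,np.median(W[k,2]))
k=(W[:,2]>60)&(near<25); print('dome',W[k].mean(0),k.sum(),W[k,2].max())
k=(W[:,2]>54)&(W[:,2]<60)&(near<20)&(near>11.5);kk=W[k]-[*ctr,0]; print('key',kk.mean(0),k.sum(),ang(kk.mean(0)))
E
```

```text
ctr [ 505.75875892 -368.92605118] r 40.22497116631551
[[ 515.69892694 -375.79472775]
 [ 516.77646718 -367.88793811]
 [ 522.77764169 -367.90193528]
 [ 521.45204166 -375.93908309]]
outer mid-ctr [16.35608276 -2.99445801] 16.627934986719882 -10.374768071998558
edges -1.437346091608461 -0.1336367042412262 -9.365711375063768 -7.760482390730829
width 8.145732648168659
[[ 500.18939962 -371.15934091   72.55689138]
 [ 499.33913534 -373.67731866   71.19413214]]
0 72.24763743035773
18 48.99422370940789
45 41.978732751853556
dome [ 503.36568778 -371.10917169   70.09767345] 452 74.68037956676969
key [13.40544932 -4.45705568 57.88956655] 56 -18.39098017468231
```

drive_tool:
  moves:
    - [[1,-0.024,0.033,-0.003,0,0,0],[1,-0.024,0.033,-0.003,0,0,0],[1,-0.024,0.033,-0.003,0,0,0],[1,-0.024,0.033,-0.003,0,0,0],[1,-0.024,0.033,-0.003,0,0,0],[1,-0.024,0.033,0,0,0,0],[1,0,0,0,0,0,0],[1,0,0,0,0,0,0]]

```text
clock: 3.95
position: [572.3, -126.5, 164.6]
ee_rot: [-0.185, 0.983, -0.006, 0.014]
contact_force: [0.0, -0.6, -0.1]
gripper_width: 85.6
```

```bash
python3 - <<'E'
from h import *
s,im,d=snap('wrist','w5.png');c=cam('wrist',s)
print(s['position'],s['ee_rot'])
g=cv2.cvtColor(im,cv2.COLOR_RGB2GRAY)
for k in blobs(g>120,8000):
    (x,y),(a,b),t=cv2.fitEllipse(k); print((x,y),a,b,cv2.contourArea(k))
    P=onplane(c,k[:,0],5)[:,:2]; A=np.c_[2*P,np.ones(len(P))]; q=np.linalg.lstsq(A,(P**2).sum(1),rcond=None)[0]; print('disc',q[:2],np.sqrt(q[2]+q[:2]@q[:2]))
big(im,160,400,80,300,3,'c5.png')
dl(567,-126,150)
E
```

```text
[ 572.33573698 -126.52463791  164.56379214] [-0.1849314   0.98263593 -0.00580749  0.01390273]
(290.6954040527344, 173.61337280273438) 162.7619171142578 165.29306030273438 21130.5
disc [ 566.49749993 -124.57036169] 91.58509644163587
(502.05596923828125, 222.77029418945312) 122.57881164550781 234.96771240234375 18964.5
disc [525.99184307 117.79746876] 102.85702602326927
(61.43002700805664, 49.96830368041992) 114.39879608154297 145.15306091308594 12009.0
disc [ 530.19727101 -382.14940664] 56.25361261588813
pos [ 572.5 -126.9  164.7] toolshift mm [ 5.2  3.  14.5] tool z [ 0.03   -0.0062 -0.9995]
yaw now -158.7 tiltfix rotvec [-0.0167  0.0257  0.    ] j6 -1.267
```

View pics/c5.png

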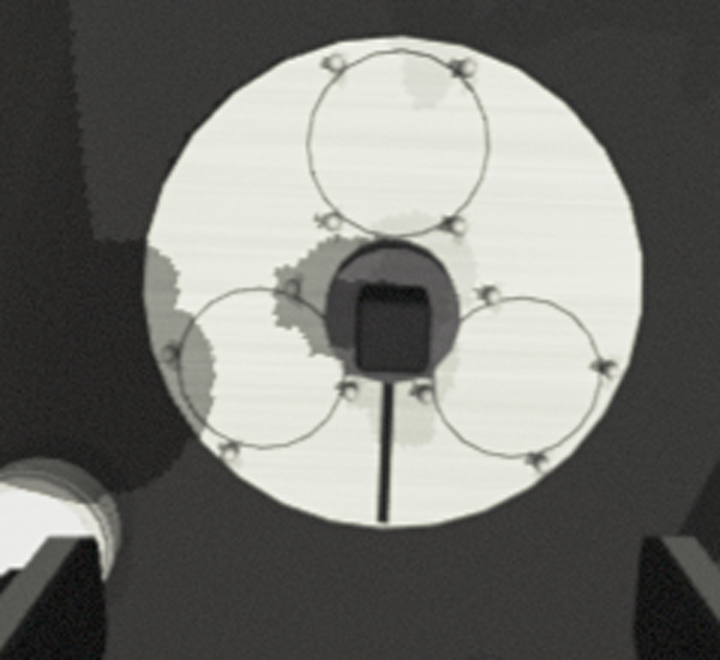

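```bash
python3 - <<'E'
from h import *
s=arm.read_state();c=cam('wrist',s)
f=lambda a:[(160+x/3-.33,80+y/3-.33) for x,y in a]
L=onplane(c,f([(388,385),(383,520)]),5)[:,:2]; v=L[1]-L[0]; print('line yaw',np.degrees(np.arctan2(v[1],v[0])), 'from disc ctr',np.degrees(np.arctan2(*(L[1]-[566.5,-124.57])[::-1])))
K=onplane(c,f([(357,288),(430,288),(431,373),(357,373)]),58);print(K,K.mean(0)); 
K=onplane(c,f([(357,300),(430,300),(430,373),(357,373)]),58);print('flat rows',np.degrees(np.arctan2(*(K[2]-K[1])[1::-1])),np.degrees(np.arctan2(*(K[2]-K[3])[1::-1])))
E
```

```text
line yaw 19.573939303692953 from disc ctr 19.159597374054425
[[ 555.75807147 -141.19194673   58.        ]
 [ 547.50489662 -120.17314068   58.        ]
 [ 572.77592667 -109.40484992   58.        ]
 [ 581.43328724 -131.33999132   58.        ]] [ 564.3680455  -125.52748217   58.        ]
flat rows 22.415449956309377 111.53816383307485
```

drive_tool:
  moves:
    - [[1,0,0,0,-0.016,0.025,0],[1,0,0,0,0,0,0],[1,0,0,0,0,0,0]]

```text
clock: 4.3
position: [571.7, -129.7, 166.2]
ee_rot: [-0.183, 0.983, -0.0, 0.001]
contact_force: [-0.2, -0.4, 0.1]
gripper_width: 85.1
```

```bash
python3 - <<'E'
from h import *
s,im,d=snap('wrist','w6.png');c=cam('wrist',s)
g=cv2.cvtColor(im,cv2.COLOR_RGB2GRAY)
for k in blobs(g>120,8000)[:1]:
    P=onplane(c,k[:,0],5)[:,:2]; A=np.c_[2*P,np.ones(len(P))]; q=np.linalg.lstsq(A,(P**2).sum(1),rcond=None)[0]; print('disc',q[:2],np.sqrt(q[2]+q[:2]@q[:2]))
    ctr=q[:2]
# line pixels: dark on the disc, radius 30..88, in the line's half
ys,xs=np.mgrid[60:320,150:420]; W=onplane(c,np.c_[xs.ravel(),ys.ravel()],5)[:,:2]-ctr; r=np.hypot(*W.T); a=np.degrees(np.arctan2(W[:,1],W[:,0]))
k=(r>40)&(r<86)&(abs(a-22)<12)&(g[60:320,150:420].ravel()<100); print('line',k.sum(),np.median(a[k]),np.polyfit(r[k],a[k],1))
v=W[k]; v=v-v.mean(0); u=np.linalg.svd(v)[2][0]; print('dir',np.degrees(np.arctan2(u[1],u[0])), 'ctr',ctr)
dl(ctr[0],ctr[1],80,-180+np.median(a[k]))
E
```

```text
disc [ 566.3574718  -124.93026176] 91.57843430077703
line 112 19.393723841312113 [7.02045210e-04 1.92677504e+01]
dir 19.524360143910823 ctr [ 566.3574718  -124.93026176]
pos [ 571.7 -129.7  166.2] toolshift mm [ 3.5  6.5 86.2] tool z [ 2.6e-03 -4.0e-04 -1.0e+00]
yaw now -158.94 tiltfix rotvec [-0.0014  0.0023  0.    ] j6 -1.257
wz rad 0.029
```

drive_tool:
  moves:
    - [[1,0.003,0.006,0.02,0,0,0.029],[1,0,0,0.03,0,0,0],[1,0,0,0.03,0,0,0],[1,0,0,0.02,0,0,0],[1,0,0,0.005,0,0,0],[1,0,0,0,0,0,0],[1,0,0,0,0,0,0]]

```text
clock: 5.05
position: [567.5, -129.4, 61.0]
ee_rot: [-0.165, 0.986, -0.002, 0.005]
contact_force: [0.6, -0.7, 1.2]
gripper_width: 85.5
```

```bash
python3 - <<'E'
from h import *
dl(566.4,-124.9,31,-160.6)
E
```

```text
pos [ 567.5 -129.4   61. ] toolshift mm [-0.2  4.7 30. ] tool z [ 0.0101 -0.0017 -0.9999]
yaw now -161.0 tiltfix rotvec [-0.0049  0.009  -0.    ] j6 -1.297
wz rad -0.0069
```

drive_tool:
  moves:
    - [[1,0,0.004,0.01,-0.005,0.009,-0.007],[1,0,0,0.01,0,0,0],[1,0,0,0.008,0,0,0],[1,0,0,0,0,0,0],[1,0,0,0,0,0,0]]

```text
clock: 5.55
position: [568.4, -125.3, 33.6]
ee_rot: [-0.169, 0.986, -0.0, 0.003]
contact_force: [-0.1, 0.4, -0.1]
gripper_width: 85.6
```

```bash
python3 - <<'E'
from h import *
dl(566.4,-124.9,31,-160.6)
E
```

```text
pos [ 568.4 -125.3   33.6] toolshift mm [1.7 1.  2.6] tool z [ 5.1e-03  1.0e-04 -1.0e+00]
yaw now -160.54 tiltfix rotvec [-0.0016  0.0049  0.    ] j6 -1.293
wz rad 0.0011
```

drive_tool:
  moves:
    - [[1,0.002,0.001,0.003,-0.002,0.005,0],[1,0,0,0,0,0,0],[0.2,0,0,0,0,0,0],[0,0,0,0,0,0,0],[0,0,0,0,0,0,0],[0,0,0,0,0,0,0],[0,0,0,0,0,0,0],[0,0,0,0,0,0,0],[0,0,0,0,0,0,0]]

```text
clock: 6.45
position: [567.1, -124.9, 31.9]
ee_rot: [-0.169, 0.986, -0.0, 0.001]
contact_force: [0.7, 0.3, 0.3]
gripper_width: 0.2
```

```bash
python3 - <<'E'
from h import *
dl(566.4,-124.9,31,-160.6)
s,im,d=snap('wrist','w7.png');c=cam('wrist',s)
g=cv2.cvtColor(im,cv2.COLOR_RGB2GRAY)
M=R.from_quat(s['ee_rot']).as_matrix()
ks=blobs(g>120,5000); print([cv2.boundingRect(k) for k in ks])
print(s['gripper_width'],s['contact_force'])
E
```

```text
pos [ 567.1 -124.9   31.9] toolshift mm [0.7 0.3 0.9] tool z [ 2.4e-03  3.0e-04 -1.0e+00]
yaw now -160.51 tiltfix rotvec [-0.0005  0.0024  0.    ] j6 -1.292
wz rad 0.0015
[(154, 86, 265, 214)]
0.16586633360819977 [0.74757455 0.33029844 0.32846545]
```

View pics/w7.png

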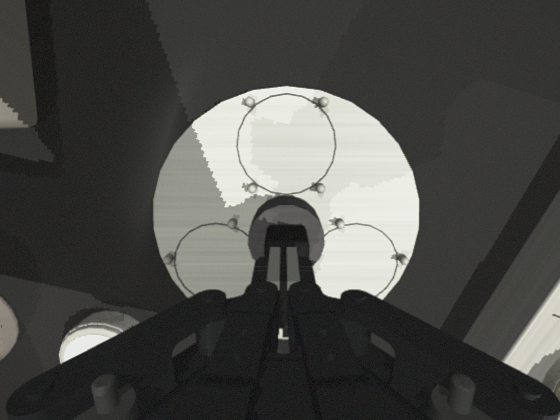

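```bash
python3 - <<'E'
from h import *
s,im,d=snap('wrist','w8.png');c=cam('wrist',s)
print(onplane(c,[(286.5,235)],28))
g=cv2.cvtColor(im,cv2.COLOR_RGB2GRAY)
k=blobs(g>90,5000); k=max(k,key=cv2.contourArea)[:,0]; k=k[k[:,1]<225]; P=onplane(c,k,5)[:,:2]; A=np.c_[2*P,np.ones(len(P))]; q=np.linalg.lstsq(A,(P**2).sum(1),rcond=None)[0]; print('disc',q[:2],np.sqrt(q[2]+q[:2]@q[:2]))
for uv in [(287,215),(287,232),(270,240),(287,260),(287,290),(285,330),(260,290)]: print(uv,bydepth(c,[uv],[d[uv[1],uv[0]]])[0].round(1),im[uv[1],uv[0]])
big(im,200,380,180,360,4,'c8.png')
s,im,d=snap('side','s2.png');big(im,200,400,120,280,4,'c8s.png')
E
```

```text
[[ 562.65679212 -125.78625177   28.        ]]
disc [ 526.58536618 -138.87404861] 60.87241625374936
(287, 215) [ 549.8 -130.1   29.8] [94 92 90]
(287, 232) [ 555.3 -128.3   43.2] [27 24 26]
(270, 240) [ 558.  -136.9   55.6] [21 22 25]
(287, 260) [ 555.5 -128.7   78.2] [77 79 73]
(287, 290) [ 559.8 -127.3   95.8] [64 66 64]
(285, 330) [644.8 -97.5   6.1] [45 44 44]
(260, 290) [ 557.5 -138.7  105.5] [39 37 40]
```

View pics/c8.png

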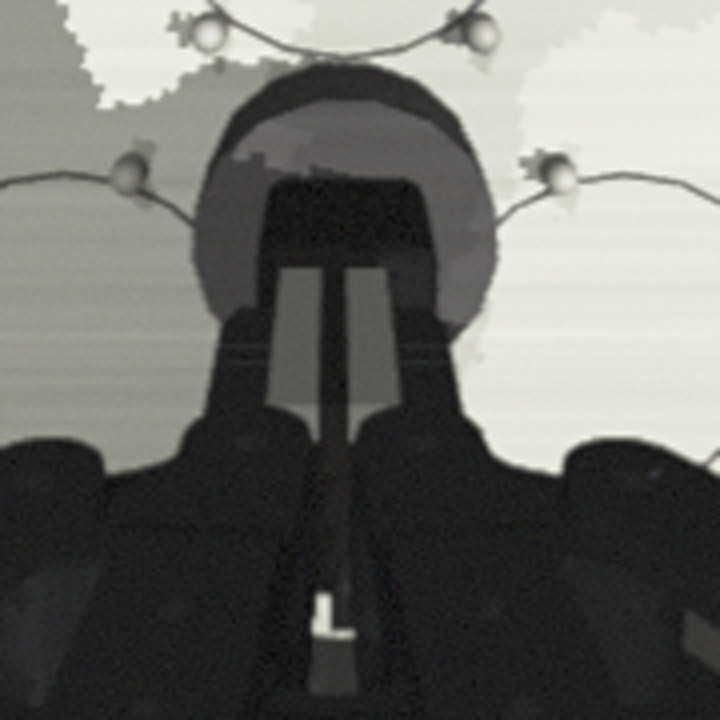

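View pics/c8s.png

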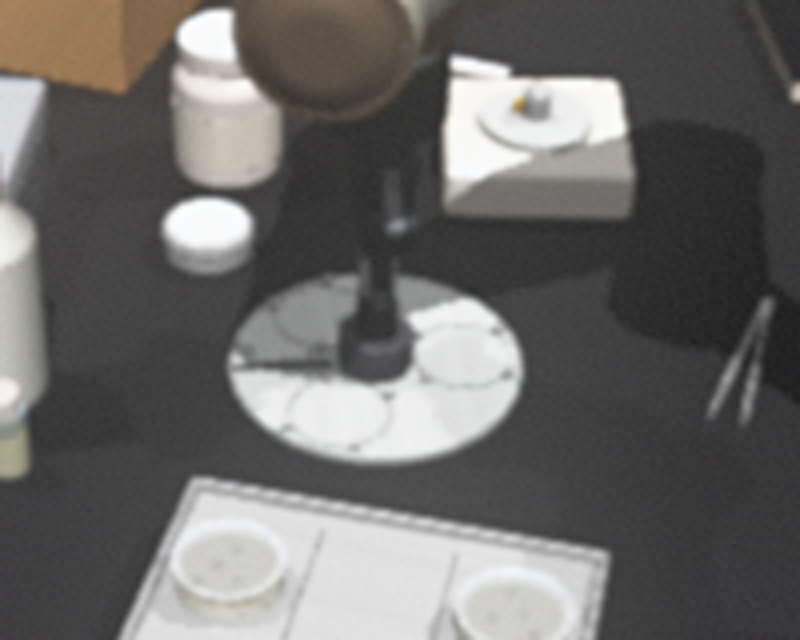

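```bash
python3 - <<'E'
from h import *
s=arm.read_state();c=cam('wrist',s);M=R.from_quat(s['ee_rot']).as_matrix()
for z in (0,-10,-19,-27,-40): 
  for x in (-11,0,11,12): print(z,x,((proj(c,s['position']+M@[x,0,z])[0]-[200,180])*4).round())
E
```

```text
0 -11 [342. 322.]
0 0 [342. 257.]
0 11 [342. 189.]
0 12 [342. 182.]
-10 -11 [342. 353.]
-10 0 [342. 284.]
-10 11 [343. 213.]
-10 12 [343. 206.]
-19 -11 [343. 383.]
-19 0 [343. 311.]
-19 11 [343. 236.]
-19 12 [343. 230.]
-27 -11 [343. 413.]
-27 0 [343. 338.]
-27 11 [344. 260.]
-27 12 [344. 253.]
-40 -11 [344. 468.]
-40 0 [344. 387.]
-40 11 [345. 304.]
-40 12 [345. 296.]
```

drive_tool:
  moves:
    - [[0,0,0,-0.008,0,0,0],[0,0,0,-0.008,0,0,0],[0,0,0,-0.008,0,0,0],[0,0,0,0,0,0,0],[0,0,0,0,0,0,0]]

```text
clock: 7.1
position: [567.3, -125.1, 58.5]
ee_rot: [-0.169, 0.986, -0.0, 0.002]
contact_force: [-0.1, -0.7, -0.7]
gripper_width: 0.0
```

```bash
python3 - <<'E'
from h import *
s,im,d=snap('wrist','w9.png'); print(s['gripper_width'],s['contact_force'],s['position'])
big(im,100,460,80,370,2.2,'c9.png')
s,im,d=snap('side','s3.png');big(im,200,400,120,280,4,'c9s.png')
E
```

```text
0.0022632751981569417 [-0.12311448 -0.71191761 -0.72658436] [ 567.3371106  -125.08087549   58.50182063]
```

View pics/c9.png

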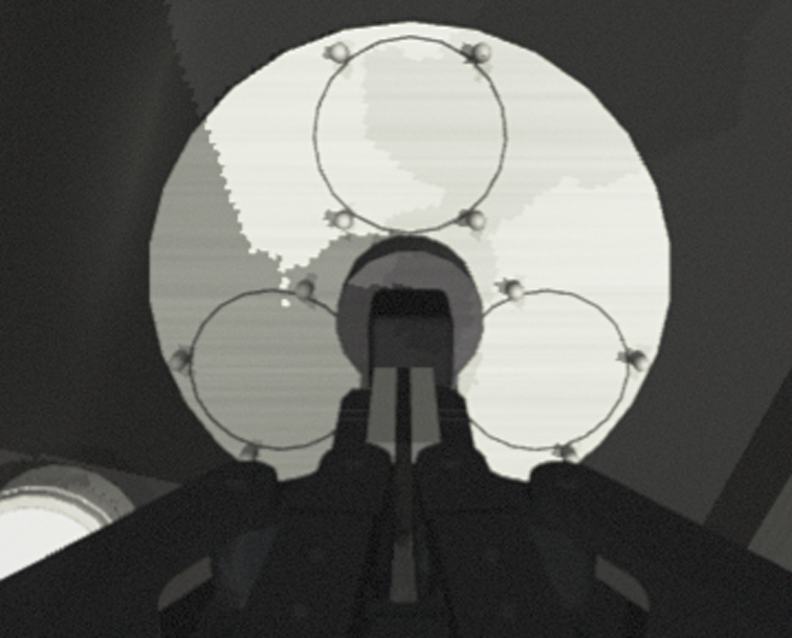

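View pics/c9s.png

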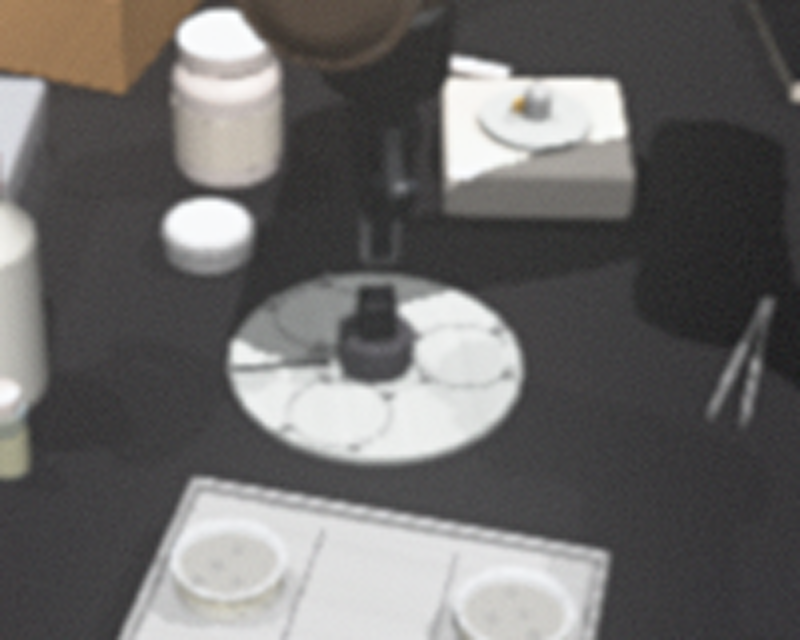

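```bash
python3 - <<'E'
from h import *
c=cam('side')
for z in (28,43,58,70,80,90,100): print(z,((proj(c,[567,-125,z])[0]-[200,120])*4).round())
s=arm.read_state();c=cam('wrist',s)
im,d=arm.get_image('wrist')
for uv in [(287,216),(287,225),(280,235),(290,255),(276,255),(290,270),(297,270),(286,195)]: print(uv,bydepth(c,[uv],[d[uv[1],uv[0]]])[0].round(1),d[uv[1],uv[0]],im[uv[1],uv[0]])
E
```

```text
28 [376. 327.]
43 [376. 308.]
58 [377. 289.]
70 [377. 273.]
80 [378. 260.]
90 [378. 247.]
100 [379. 233.]
(287, 216) [ 554.6 -128.5   42.9] 193.87958 [22 20 22]
(287, 225) [ 555.6 -128.3   57.6] 180.01123 [40 40 40]
(280, 235) [ 563.2 -130.1   57.3] 182.18546 [49 48 48]
(290, 255) [ 555.8 -127.2   98.2] 141.17865 [90 91 85]
(276, 255) [ 557.9 -133.5   98.4] 141.00229 [90 91 86]
(290, 270) [ 555.3 -127.8  114.1] 125.78228 [88 90 84]
(297, 270) [ 555.1 -124.7  112.6] 127.41521 [86 88 83]
(286, 195) [ 544.8 -132.5   29.3] 203.87167 [94 91 93]
```

drive_tool:
  moves:
    - [[1,0,0,0,0,0,0],[1,0,0,0,0,0,0],[1,0,0,0,0,0,0],[1,0,0,0,0,0,0],[1,0,0,0,0,0,0],[1,0,0,0.012,0,0.001,0],[1,0,0,0.012,0,0.001,0],[1,0,0,0.012,0,0.001,0],[1,0,0,0.006,0,0.001,0],[1,0,0,0,0,0,0],[1,0,0,0,0,0,0]]

```text
clock: 8.35
position: [565.1, -125.1, 9.3]
ee_rot: [-0.169, 0.986, -0.0, -0.004]
contact_force: [0.5, -0.3, 0.5]
gripper_width: 85.5
```

```bash
python3 - <<'E'
from h import *
dl(566.4,-124.9,10,-160.6)
s,im,d=snap('wrist','w10.png'); print(s['gripper_width'],s['contact_force'],s['position'])
s,im,d=snap('side','s4.png');big(im,200,400,120,280,4,'c10s.png')
E
```

```text
pos [ 565.1 -125.1    9.3] toolshift mm [-1.3 -0.2 -0.7] tool z [-0.0077 -0.0014 -1.    ]
yaw now -160.53 tiltfix rotvec [ 0.0012 -0.0077  0.    ] j6 -1.294
wz rad 0.0012
85.51292961907757 [ 0.51847474 -0.26326642  0.4990366 ] [ 565.13081233 -125.12892097    9.31390445]
```

View pics/w10.png

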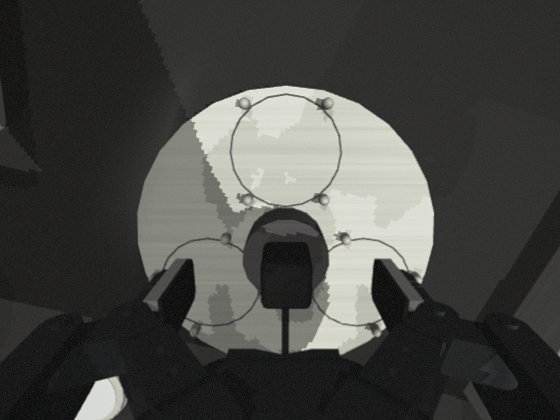

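View pics/c10s.png

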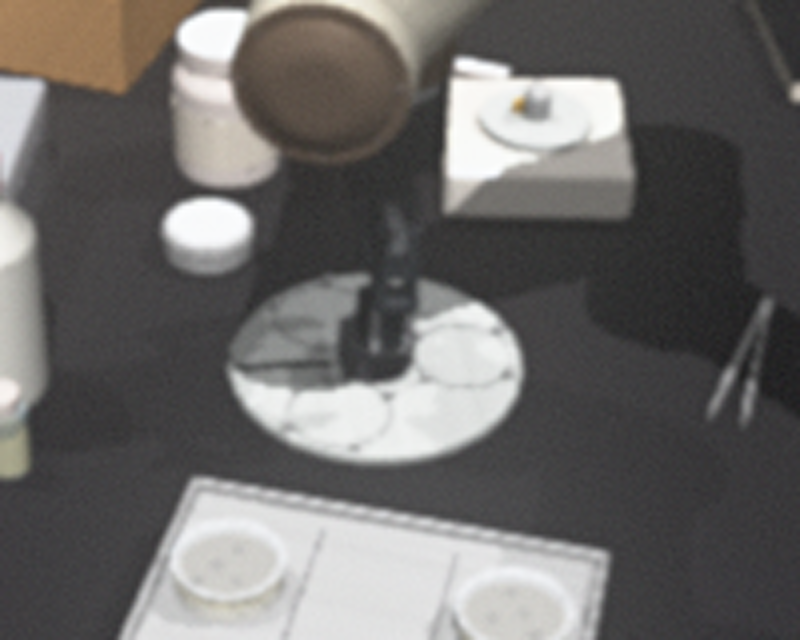

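drive_tool:
  moves:
    - [[1,-0.001,0,-0.001,0.001,-0.007,0],[1,0,0,0,0,0,0],[0.4,0,0,0,0,0,0],[0,0,0,0,0,0,0],[0,0,0,0,0,0,0],[0,0,0,0,0,0,0],[0,0,0,0,0,0,0],[0,0,0,0,0,0,0]]

```text
clock: 9.25
position: [567.9, -124.6, 13.2]
ee_rot: [-0.169, 0.986, -0.0, 0.003]
contact_force: [0.8, 0.1, -0.6]
gripper_width: 22.4
```

```bash
python3 - <<'E'
from h import *
dl(566.4,-124.9,10,-160.6)
s,im,d=snap('wrist','w11.png'); print(s['gripper_width'],s['contact_force'],s['wrist_torque'])
E
```

```text
pos [ 567.9 -124.6   13.2] toolshift mm [1.5 0.2 3.2] tool z [ 5.3e-03  4.0e-04 -1.0e+00]
yaw now -160.53 tiltfix rotvec [-0.0014  0.0052  0.    ] j6 -1.293
wz rad 0.0013
22.3828551909525 [ 0.75773994  0.11767574 -0.60309599] [-0.06985135 -0.02468464  0.0280593 ]
```

View pics/w11.png

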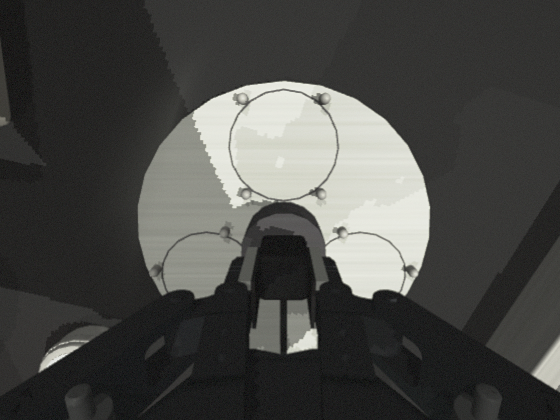

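drive_tool:
  moves:
    - [[0,0,0,-0.01,0,0,0],[0,0,0,-0.015,0,0,0],[0,0,0,-0.015,0,0,0],[0,0,0,-0.015,0,0,0],[0,0,0,-0.015,0,0,0],[0,0,0,-0.015,0,0,0],[0,0,0,-0.01,0,0,0],[0,0,0,0,0,0,0],[0,0,0,0,0,0,0],[0,0,0,0,0,0,0]]

```text
clock: 10.3
position: [560.6, -124.3, 107.4]
ee_rot: [-0.167, 0.986, 0.002, -0.005]
contact_force: [-0.5, 0.2, -3.2]
gripper_width: 22.8
```

```bash
python3 - <<'E'
from h import *
dl(505.8,-368.9,115,-189)
s,im,d=snap('wrist','w12.png'); print(s['gripper_width'],s['contact_force'],s['wrist_torque'])
s,im,d=snap('side','s5.png');big(im,200,400,100,280,4,'c12s.png')
E
```

```text
pos [ 560.6 -124.3  107.4] toolshift mm [ 132.5 -212.8   -7.8] tool z [-0.0108  0.0031 -0.9999]
yaw now -160.73 tiltfix rotvec [ 0.0065 -0.0092 -0.    ] j6 -1.293
wz rad 0.4933
22.7973625499478 [-0.46111115  0.20371243 -3.24549712] [-0.01196577 -0.03218732  0.00168436]
```

View pics/w12.png

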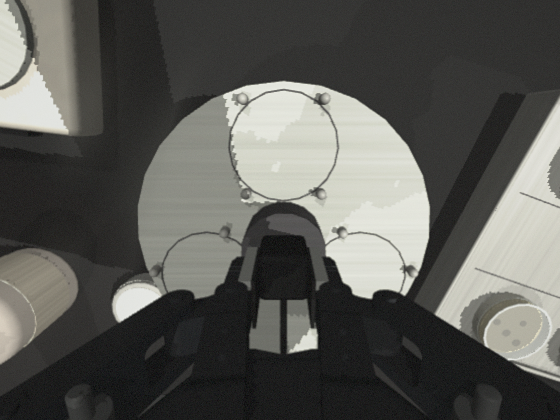

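View pics/c12s.png

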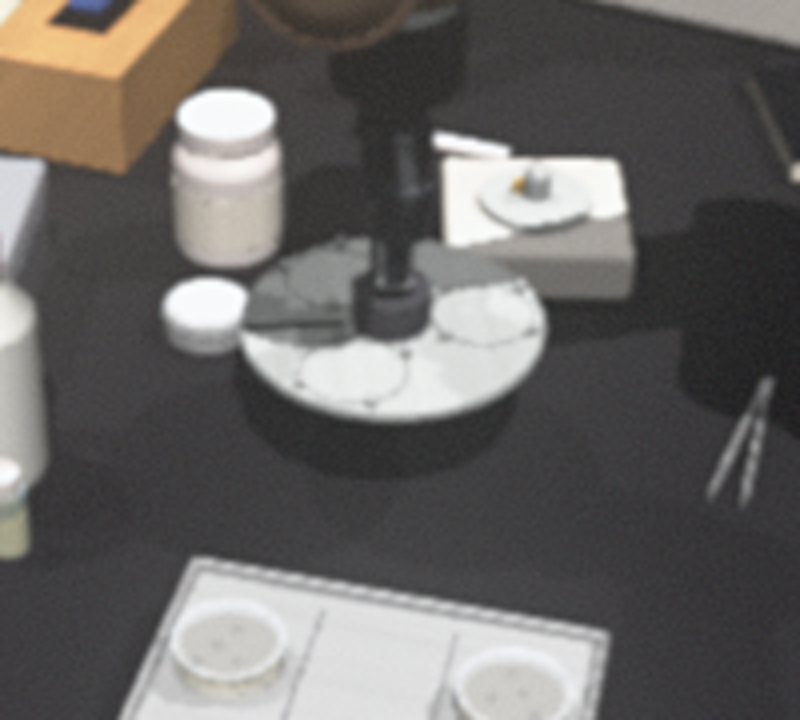

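```bash
python3 - <<'E'
from h import *
s,im,d=snap('wrist','w13.png');c=cam('wrist',s);M=R.from_quat(s['ee_rot']).as_matrix()
p=arm.camera_params('wrist');T=np.array(p['T_tool_cam']); ct=(*c[:4],T)
g=cv2.cvtColor(im,cv2.COLOR_RGB2GRAY)
# upper rim points: from above scanning down columns for dark->bright
pts=[]
for u in range(160,415,5):
    col=g[60:260,u].astype(int); j=np.where(col>95)[0]
    if len(j): pts.append((u,60+j[0]-.5))
for v in range(110,250,5):
    row=g[v,120:300].astype(int); j=np.where(row>95)[0]; pts.append((120+j[0]-.5,v))
    row=g[v,300:440].astype(int); j=np.where(row>95)[0]; 
from scipy.optimize import least_squares
P=onplane(ct,pts,8.2)[:,:2]
r=least_squares(lambda q:np.hypot(P[:,0]-q[0],P[:,1]-q[1])-92,[0,0],loss='soft_l1',f_scale=.5); print('disc ctr tool',r.x,np.abs(r.fun).mean(), len(P))
r=least_squares(lambda q:np.hypot(P[:,0]-q[0],P[:,1]-q[1])-q[2],[0,0,92],loss='soft_l1',f_scale=.5); print('disc ctr tool',r.x)
c=cam('top'); print('jar',onplane(c,(387,152),105))
E
```

```text
disc ctr tool [ 1.16241423 -1.21374614] 0.17570140164449025 79
disc ctr tool [ 1.28347493 -1.26140544 91.8915809 ]
jar [[ 724.75076952 -323.84983684  105.        ]]
```

drive_tool:
  moves:
    - [[0,0.006,-0.01,-0.008,0.003,-0.005,0],[0,0.013,-0.021,-0.008,0.002,-0.004,0],[0,0.013,-0.021,-0.006,0,0,0],[0,0.013,-0.021,0,0,0,0],[0,0.013,-0.021,0,0,0,0],[0,0.013,-0.021,0,0,0,0],[0,0.013,-0.021,0,0,0,0],[0,0.013,-0.021,0,0,0,0],[0,0.013,-0.021,0,0,0,0],[0,0.013,-0.02,0,0,0,0],[0,0.005,-0.008,0,0,0,0],[0,0,0,0,0,0,0],[0,0,0,0,0,0,0]]

```text
clock: 11.75
position: [501.8, -376.6, 131.9]
ee_rot: [-0.167, 0.986, -0.0, -0.002]
contact_force: [-0.1, -0.1, -3.6]
gripper_width: 22.6
```

drive_tool:
  moves:
    - [[0,0,0,0,0,0,0.08],[0,0,0,0,0,0,0.08],[0,0,0,0,0,0,0.08],[0,0,0,0,0,0,0.08],[0,0,0,0,0,0,0.08],[0,0,0,0,0,0,0.06],[0,0,0,0,0,0,0],[0,0,0,0,0,0,0]]

```text
clock: 12.55
position: [503.9, -368.2, 132.6]
ee_rot: [0.066, 0.998, 0.0, -0.002]
contact_force: [0.1, -0.2, -3.2]
gripper_width: 22.9
```

```bash
python3 - <<'E'
from h import *
dl(506,-368.3,95,-189)
s=arm.read_state(); print(s['contact_force'],s['gripper_width'])
E
```

```text
pos [ 503.9 -368.2  132.6] toolshift mm [-2.2  0.1 37.6] tool z [-3.6e-03  9.0e-04 -1.0e+00]
yaw now 172.48 tiltfix rotvec [ 0.0004 -0.0036 -0.    ] j6 -1.331
wz rad 0.0258
[ 0.07163128 -0.20016588 -3.19104166] 22.943753040349623
```

drive_tool:
  moves:
    - [[0,-0.002,0,0.01,0,-0.003,0.025],[0,0,0,0.012,0,0,0],[0,0,0,0.01,0,0,0],[0,0,0,0,0,0,0],[0,0,0,0,0,0,0]]

```text
clock: 13.05
position: [505.6, -367.2, 96.6]
ee_rot: [0.077, 0.997, 0.001, -0.001]
contact_force: [-0.3, 0.2, -3.9]
gripper_width: 22.8
```

```bash
python3 - <<'E'
from h import *
dl(506,-368.3,80,-189)
s=arm.read_state(); print(s['contact_force'],s['wrist_torque'])
s,im,d=snap('side','s6.png');big(im,260,400,100,220,5,'c13s.png')
E
```

```text
pos [ 505.6 -367.2   96.6] toolshift mm [-0.6 -1.1 16.5] tool z [-0.0025  0.0017 -1.    ]
yaw now 171.12 tiltfix rotvec [ 0.0012 -0.0028  0.    ] j6 -1.356
wz rad 0.0021
[-0.34324985  0.20138794 -3.85230287] [-0.05761418  0.03700374 -0.02972104]
```

View pics/c13s.png

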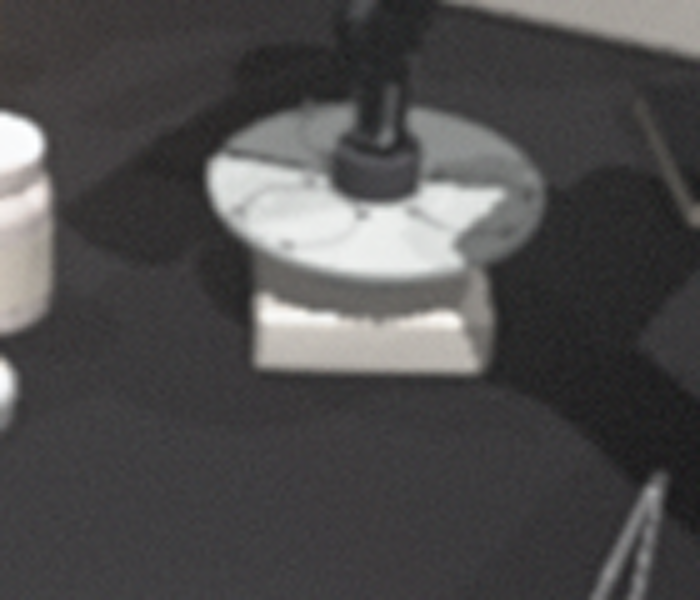

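Descend slowly.

drive_tool:
  moves:
    - [[0,-0.0006,-0.001,0.005,0.001,-0.003,0.002],[0,0,0,0.005,0,0,0],[0,0,0,0.004,0,0,0],[0,0,0,0,0,0,0]]

```text
clock: 13.5
position: [506.3, -368.7, 82.0]
ee_rot: [0.079, 0.997, -0.0, 0.001]
contact_force: [-0.0, 0.3, -3.0]
gripper_width: 22.2
```

```bash
python3 - <<'E'
from h import *
dl(506,-368.3,61,-189)
s=arm.read_state(); print(s['contact_force'],s['wrist_torque'])
E
```

```text
pos [ 506.3 -368.7   82. ] toolshift mm [ 0.4  0.3 21. ] tool z [ 1.7e-03 -2.0e-04 -1.0e+00]
yaw now 170.96 tiltfix rotvec [ 0.      0.0017 -0.    ] j6 -1.357
wz rad -0.0007
[-0.04726337  0.30267501 -3.02610383] [ 0.02422043  0.02177449 -0.00034457]
```

drive_tool:
  moves:
    - [[0,0,0,0.004,0,0,0],[0,0,0,0.004,0,0,0],[0,0,0,0.002,0,0,0],[0,0,0,0,0,0,0]]

```text
clock: 13.9
position: [506.5, -368.8, 71.3]
ee_rot: [0.079, 0.997, -0.0, 0.001]
contact_force: [0.8, 0.4, -3.3]
gripper_width: 22.8
```

```bash
python3 - <<'E'
from h import *
dl(506,-368.3,61,-189)
s=arm.read_state(); print(s['contact_force'],s['wrist_torque'])
E
```

```text
pos [ 506.5 -368.8   71.3] toolshift mm [ 0.6  0.4 10.3] tool z [ 2.1e-03 -6.0e-04 -1.0e+00]
yaw now 170.97 tiltfix rotvec [-0.0002  0.0022  0.    ] j6 -1.357
wz rad -0.0005
[ 0.81985235  0.42877251 -3.29764984] [-0.03922778  0.01424212  0.00279679]
```

drive_tool:
  moves:
    - [[0,0,0,0.003,0,0,0],[0,0,0,0.003,0,0,0],[0,0,0,0,0,0,0]]

```text
clock: 14.2
position: [506.7, -368.9, 65.0]
ee_rot: [0.079, 0.997, -0.0, 0.001]
contact_force: [-0.2, -0.7, -4.0]
gripper_width: 22.7
```

```bash
python3 - <<'E'
from h import *
dl(506,-368.3,61,-189)
s=arm.read_state(); print(s['contact_force'],s['wrist_torque'])
E
```

```text
pos [ 506.7 -368.9   65. ] toolshift mm [0.8 0.5 3.9] tool z [ 2.4e-03 -8.0e-04 -1.0e+00]
yaw now 170.98 tiltfix rotvec [-0.0004  0.0025 -0.    ] j6 -1.357
wz rad -0.0004
[-0.17363377 -0.74442826 -3.97017119] [ 0.02728779  0.016793   -0.02080468]
```

drive_tool:
  moves:
    - [[0,0,0,0.002,0,0,0],[0,0,0,0.002,0,0,0],[0,0,0,0.001,0,0,0],[0,0,0,0,0,0,0]]

```text
clock: 14.6
position: [507.1, -369.1, 62.4]
ee_rot: [0.078, 0.997, -0.001, 0.002]
contact_force: [-0.1, 0.0, -3.3]
gripper_width: 22.7
```

```bash
python3 - <<'E'
from h import *
dl(506,-368.3,61,-189)
s=arm.read_state(); print(s['contact_force'],s['wrist_torque'])
E
```

```text
pos [ 507.1 -369.1   62.4] toolshift mm [1.2 0.6 1.3] tool z [ 0.0036 -0.002  -1.    ]
yaw now 171.03 tiltfix rotvec [-0.0014  0.0038  0.    ] j6 -1.357
wz rad 0.0006
[-0.12116301  0.0113957  -3.34225914] [-0.01080965 -0.013673   -0.0112797 ]
```

drive_tool:
  moves:
    - [[0,0,0,0.002,0.001,-0.002,0],[0,0,0,0.002,0,0,0],[0,0,0,0.001,0,0,0],[0,0,0,0,0,0,0]]

```text
clock: 15.0
position: [507.4, -369.3, 62.3]
ee_rot: [0.078, 0.997, -0.002, 0.004]
contact_force: [-0.9, 0.1, -1.6]
gripper_width: 22.6
```

```bash
python3 - <<'E'
from h import *
dl(506,-368.3,61,-189)
s=arm.read_state(); print(s['contact_force'],s['wrist_torque'])
E
```

```text
pos [ 507.4 -369.3   62.3] toolshift mm [1.5 0.7 1.3] tool z [ 0.0067 -0.0051 -1.    ]
yaw now 171.1 tiltfix rotvec [-0.004   0.0074  0.    ] j6 -1.358
wz rad 0.0018
[-0.94247447  0.05290357 -1.57924476] [0.28521607 0.27615819 0.02336068]
```

drive_tool:
  moves:
    - [[0.5,0,0,0,0,0,0],[1,0,0,0,0,0,0],[1,0,0,0,0,0,0],[1,0,0,0,0,0,0],[1,0,0,-0.01,0,0,0],[1,0,0,-0.03,0,0,0],[1,0,0,-0.03,0,0,0],[1,0,0,-0.03,0,0,0],[1,0,0,-0.03,0,0,0],[1,0,0,-0.01,0,0,0],[1,0,0,0,0,0,0],[1,0,0,0,0,0,0]]

```text
clock: 16.2
position: [507.7, -369.9, 210.2]
ee_rot: [0.077, 0.997, -0.004, 0.006]
contact_force: [-0.4, 0.7, -0.3]
gripper_width: 85.4
```

```bash
cat >> h.py <<'E'
from scipy.optimize import least_squares
def circ(P,r=None):
    P=np.asarray(P)[:,:2]; c0=P.mean(0)
    if r: q=least_squares(lambda q:np.hypot(*(P-q[:2]).T)-r,c0,loss='soft_l1',f_scale=.5); return q.x,np.abs(q.fun).mean()
    q=least_squares(lambda q:np.hypot(*(P-q[:2]).T)-q[2],[*c0,50],loss='soft_l1',f_scale=.5); return q.x,np.abs(q.fun).mean()
E
python3 - <<'E'
from h import *
s,im,d=snap('wrist','w14.png');c=cam('wrist',s); print(s['position'],s['ee_rot'])
ss,ims,ds=snap('side','s7.png');big(ims,260,400,80,200,5,'c14s.png')
for uv in [(230,130),(280,100),(340,200),(280,230)]: print(uv,bydepth(c,[uv],[d[uv[1],uv[0]]])[0].round(1))
E
```

```text
[ 507.71275716 -369.87655789  210.2131975 ] [ 0.07729777  0.99698207 -0.00400517  0.00598051]
(230, 130) [ 439.1 -418.5   53.3]
(280, 100) [ 418.  -361.8   53.9]
(340, 200) [ 532.9 -311.8   53. ]
(280, 230) [ 558.3 -384.2   53.1]
```

View pics/w14.png

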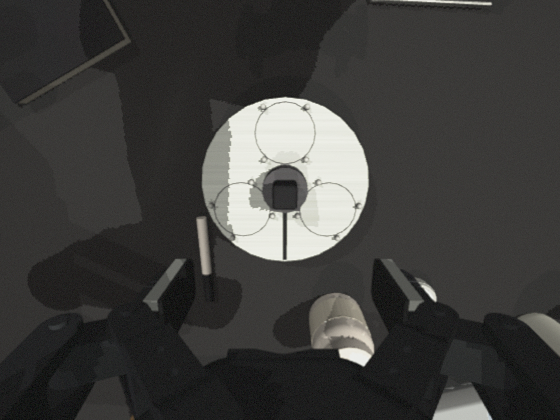

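View pics/c14s.png

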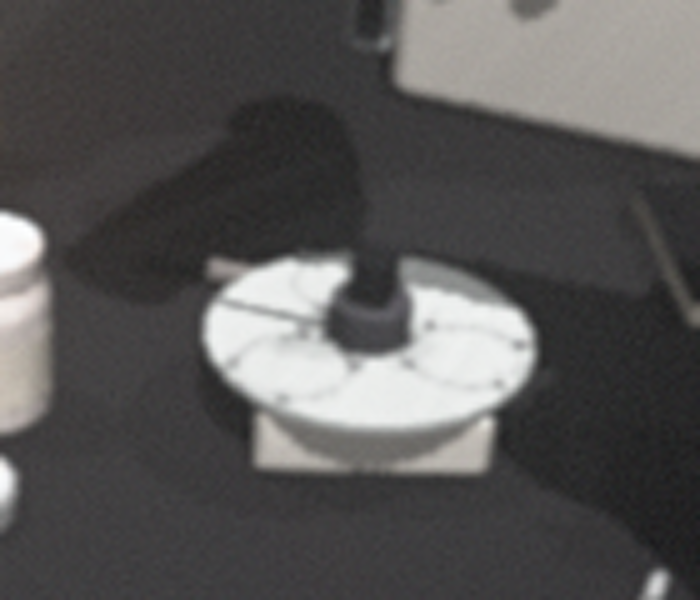

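```bash
python3 - <<'E'
from h import *
s=arm.read_state();im,d=arm.get_image('wrist');c=cam('wrist',s)
g=cv2.cvtColor(im,cv2.COLOR_RGB2GRAY)
k=max(blobs(g[:270]>95,3000),key=cv2.contourArea)[:,0]; P=onplane(c,k,53.3); q,e=circ(P); print(q,e); ctr=q[:2]
ys,xs=np.mgrid[90:270,190:380]; W=onplane(c,np.c_[xs.ravel(),ys.ravel()],53.3)[:,:2]-ctr; r=np.hypot(*W.T); a=np.degrees(np.arctan2(W[:,1],W[:,0]))
k=(r>40)&(r<86)&(abs(a+9)<12)&(g[90:270,190:380].ravel()<110); yaw=np.median(a[k]); print('line',k.sum(),yaw)
for i,b in enumerate((60,180,300)):
    t=np.radians(yaw+b); print(i,(ctr+56*np.array([np.cos(t),np.sin(t)])).round(1),(yaw+b))
E
```

```text
[ 506.89272199 -370.62130166   91.95651897] 0.3030318122654439
line 111 -9.544741957180813
0 [ 542.5 -327.4] 50.45525804281919
1 [ 451.7 -361.3] 170.4552580428192
2 [ 526.5 -423.1] 290.4552580428192
```

```bash
python3 - <<'E'
from h import *
c=cam('side')
for z in (0,5,10,20,30,40): print(z,((proj(c,[551,-85,z])[0]-[200,120])*4).round())
s=arm.read_state();im,d=arm.get_image('wrist'); p=arm.camera_params('wrist');T=np.array(p['T_tool_cam']); cc=cam('wrist',s); ct=(*cc[:4],T)
big(im,120,440,240,340,2.5,'c15.png')
for uv in [(180,263),(175,268),(165,285),(155,300),(186,263),(190,262),(186,280),(385,262),(378,262),(395,280)]: print(uv,im[uv[1],uv[0]],bydepth(ct,[uv],[d[uv[1],uv[0]]])[0].round(1))
E
```

```text
0 [386. 405.]
5 [386. 399.]
10 [386. 393.]
20 [387. 380.]
30 [387. 368.]
40 [388. 355.]
(180, 263) [103 106 100] [ 11.3 -47.  -49.4]
(175, 268) [107 108 104] [ 10.2 -48.4 -52. ]
(165, 285) [82 83 80] [ 10.9 -46.9 -67.2]
(155, 300) [95 96 92] [ 11.  -46.5 -77.4]
(186, 263) [16 16 15] [ 10.6 -44.9 -48. ]
(190, 262) [15 14 16] [  8.9 -44.5 -43.7]
(186, 280) [17 19 18] [  3.6 -44.7 -50.6]
(385, 262) [83 84 79] [ 10.5  44.1 -46.9]
(378, 262) [25 28 28] [ 10.1  41.3 -46.1]
(395, 280) [63 63 60] [ 10.7  42.8 -63.2]
```

View pics/c15.png

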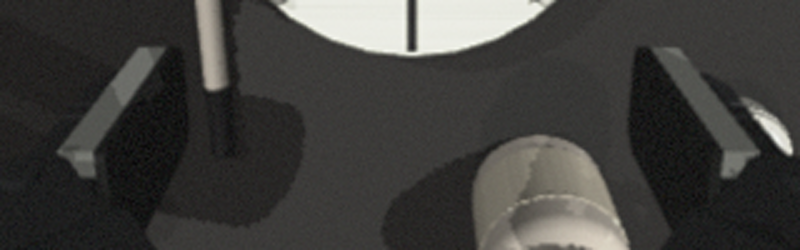

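drive_tool:
  moves:
    - [[1,0.009,0.03,-0.004,0,0,0],[1,0.009,0.042,-0.004,0,0,0],[1,0.009,0.042,-0.004,0,0,0],[1,0.009,0.042,-0.004,0,0,0],[1,0.009,0.042,-0.004,0,0,0],[1,0.009,0.042,-0.004,0,0,0],[1,0.009,0.042,-0.004,0,0,0],[1,0.009,0.042,-0.004,0,0,0],[1,0.009,0.042,-0.004,0,0,0],[1,0.009,0.042,-0.004,0,0,0],[1,0.009,0.042,0,0,0,0],[1,0.009,0.042,0,0,0,0],[1,0,0,0,0,0,0],[1,0,0,0,0,0,0]]

```text
clock: 17.8
position: [470.8, 151.7, 231.2]
ee_rot: [0.079, 0.997, -0.006, -0.008]
contact_force: [-0.3, 0.5, 0.1]
gripper_width: 85.5
```

```bash
python3 - <<'E'
from h import *
dl(480,150,260)
s,im,d=snap('wrist','w16.png');c=cam('wrist',s)
E
```

```text
pos [470.8 151.7 231.2] toolshift mm [ -8.9  -0.6 -28.9] tool z [-0.0175 -0.0101 -0.9998]
yaw now 170.98 tiltfix rotvec [-0.0127 -0.0157  0.    ] j6 -2.366
```

View pics/w16.png

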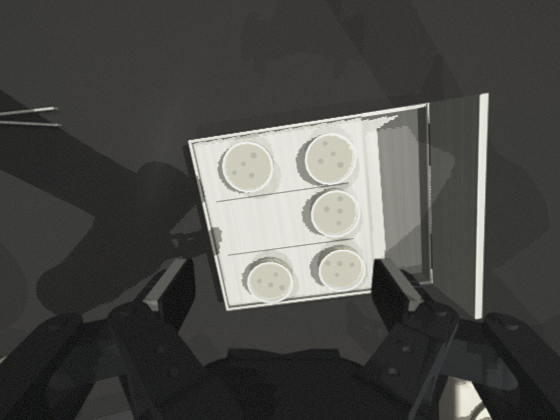

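```bash
cat >> h.py <<'E'
def dishes(im,c,z=48.,r=30,show=None):
    g=cv2.cvtColor(im,cv2.COLOR_RGB2GRAY); hsv=cv2.cvtColor(im,cv2.COLOR_RGB2HSV)
    m=((hsv[:,:,1]>18)&(hsv[:,:,1]<70)&(g>120)).astype(np.uint8)
    return m
E
python3 - <<'E'
from h import *
s=arm.read_state();im,d=arm.get_image('wrist');c=cam('wrist',s)
hsv=cv2.cvtColor(im,cv2.COLOR_RGB2HSV)
for uv in [(248,175),(330,165),(232,190),(270,150),(245,143),(335,212),(350,240)]: print(uv,im[uv[1],uv[0]],hsv[uv[1],uv[0]])
big(im,180,380,100,320,3,'c16.png')
E
```

```text
(248, 175) [199 196 183] [ 24  21 199]
(330, 165) [206 203 188] [ 25  22 206]
(232, 190) [150 150 144] [ 30  10 150]
(270, 150) [214 214 204] [ 30  12 214]
(245, 143) [238 238 231] [ 30   8 238]
(335, 212) [206 203 187] [ 25  24 206]
(350, 240) [205 205 194] [ 30  14 205]
```

View pics/c16.png

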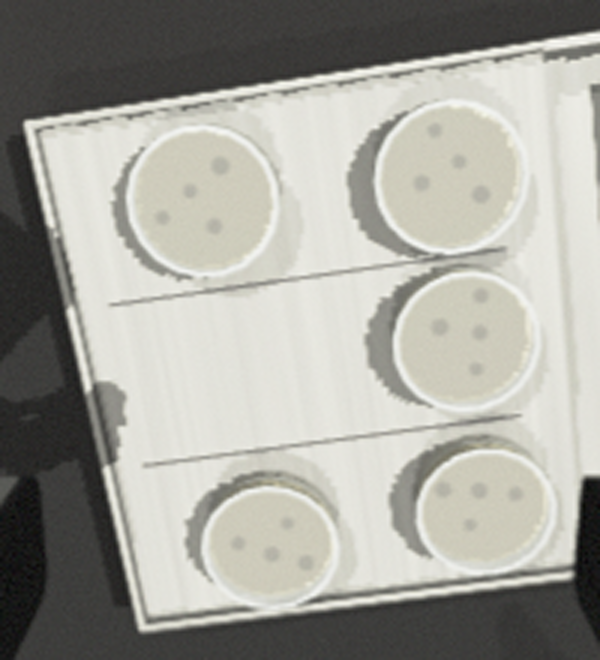

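```bash
cat >> h.py <<'E'
def find_dishes(im,c,z=48.):
    hsv=cv2.cvtColor(cv2.GaussianBlur(im,(5,5),0),cv2.COLOR_RGB2HSV)
    m=((hsv[:,:,1]>=17)&(hsv[:,:,1]<60)&(hsv[:,:,2]>110)).astype(np.uint8)
    m=cv2.morphologyEx(m,cv2.MORPH_OPEN,np.ones((5,5))); m=cv2.morphologyEx(m,cv2.MORPH_CLOSE,np.ones((5,5)))
    out=[]
    for k in blobs(m,400):
        h=cv2.convexHull(k)[:,0]; P=onplane(c,h,z); q,e=circ(P)
        out.append((q.round(1),round(e,2),np.round(cv2.fitEllipse(k)[0],1)))
    return out
E
python3 - <<'E'
from h import *
s=arm.read_state();im,d=arm.get_image('wrist');c=cam('wrist',s)
for o in find_dishes(im,c): print(o)
f=lambda a:[(180+x/3-.33,100+y/3-.33) for x,y in a]
T=onplane(c,f([(25,122),(145,632),(575,577),(545,52)]),36); print(T.round(1))
for a,b in((0,1),(0,3),(1,2)): v=T[b]-T[a]; print(a,b,np.degrees(np.arctan2(v[1],v[0])),np.linalg.norm(v))
print(onplane(c,[(361,118),(379,288)],30),onplane(c,[(428,104),(431,283)],30),onplane(c,[(376,125),(384,270)],5))
print(onplane(c,f([(545,55),(580,560)]),30))
E
```

```text
(array([828.6, 372.8,  41.5]), np.float64(2.71), array([476. , 399.3]))
(array([589.5, 111.5,  28.7]), np.float64(1.39), array([271. , 278.3]))
(array([589.1, 203.9,  26.8]), np.float64(1.41), array([341.3, 267.2]))
(array([514.3, 204.6,  25.9]), np.float64(0.24), array([335.4, 212.6]))
(array([441.6, 109.3,  26.4]), np.float64(0.15), array([248. , 166.2]))
(array([447.5, 206.3,  26.4]), np.float64(0.18), array([330.3, 158. ]))
[[400.8  42.6  36. ]
 [636.1  41.7  36. ]
 [637.5 241.7  36. ]
 [407.2 249.   36. ]]
0 1 -0.2077436499390906 235.25710244948718
0 3 88.24483577216884 206.53662477746994
1 2 89.5898440820772 199.986591440174
[[408.29443695 249.9269623   30.        ]
 [636.75050684 253.91226003  30.        ]] [[405.24774102 328.02497687  30.        ]
 [639.69220421 324.45254536  30.        ]] [[420.16612124 273.79758899   5.        ]
 [624.37583826 269.43226034   5.        ]]
[[408.36198248 250.31840045  30.        ]
 [632.94964789 245.97846664  30.        ]]
```

drive_tool:
  moves:
    - [[1,0,0,0,-0.012,-0.015,-0.08],[1,0,0,0,0,0,-0.078],[1,0,0,0,0,0,0],[1,-0.02,-0.007,0.02,0,0,0],[1,-0.02,-0.007,0.02,0,0,0],[1,-0.02,-0.007,0.02,0,0,0],[1,-0.02,-0.007,0.02,0,0,0],[1,-0.02,-0.007,0.02,0,0,0],[1,-0.018,-0.006,0.015,0,0,0],[1,0,0,0,0,0,0],[1,0,0,0,0,0,0]]

```text
clock: 19.05
position: [595.3, 94.9, 113.9]
ee_rot: [0.014, 1.0, 0.001, 0.001]
contact_force: [-0.4, -0.1, 0.5]
gripper_width: 85.2
```

```bash
python3 - <<'E'
from h import *
s,im,d=snap('wrist','w17.png');c=cam('wrist',s)
for o in find_dishes(im,c): print(o)
dl(591,110,20,180)
E
```

```text
(array([594.4, 109.4,  26.7]), np.float64(0.87), array([301.8, 209.5]))
(array([589.1, 200.3,  28.5]), np.float64(1.21), array([416.5, 200.6]))
(array([515.4, 203.5,  26.1]), np.float64(0.42), array([428.6, 103.2]))
(array([449.8, 205.6,  25.5]), np.float64(0.38), array([440.2,  18.4]))
(array([442.2, 109.4,  27.1]), np.float64(0.18), array([299.8,  16.2]))
pos [595.   95.  113.9] toolshift mm [ 4.6 14.6 93.9] tool z [ 0.0024  0.0023 -1.    ]
yaw now 178.39 tiltfix rotvec [ 0.0023  0.0023 -0.    ] j6 -2.024
wz rad -0.0281
```

View pics/w17.png

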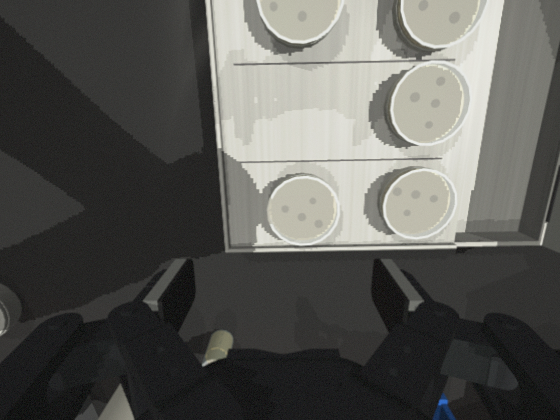

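drive_tool:
  moves:
    - [[1,0.0,0.008,0.01,0.002,0.002,0],[1,0,0.008,0.018,0,0,0],[1,0,0,0.018,0,0,0],[1,0,0,0.018,0,0,0],[1,0,0,0.015,0,0,0],[1,0,0,0,0,0,0],[1,0,0,0,0,0,0]]

```text
clock: 19.8
position: [595.2, 117.5, 37.6]
ee_rot: [0.013, 1.0, 0.003, 0.005]
contact_force: [0.4, -0.1, -0.1]
gripper_width: 85.4
```

```bash
python3 - <<'E'
from h import *
s,im,d=snap('side','s8.png');big(im,220,360,220,320,5,'c18.png')
dl(594.4,110.6,3,180)
E
```

```text
pos [595.1 117.4  37.6] toolshift mm [ 0.9 -7.  34.6] tool z [ 0.0101  0.0052 -0.9999]
yaw now 178.5 tiltfix rotvec [ 0.0055  0.01   -0.    ] j6 -2.058
wz rad -0.0262
```

View pics/c18.png

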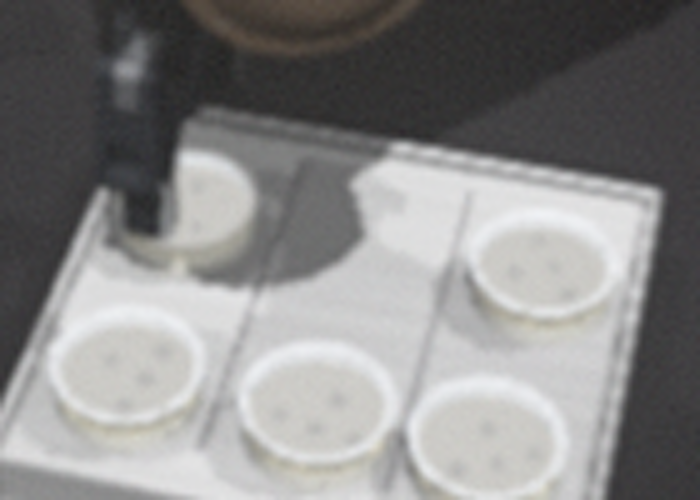

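drive_tool:
  moves:
    - [[1,0.001,-0.007,0,0.005,0.01,0],[1,0,0,0,0,0,0],[1,0,0,0.012,0,0,0],[1,0,0,0.012,0,0,0],[1,0,0,0.006,0,0,0],[1,0,0,0,0,0,0],[1,0,0,0,0,0,0]]

```text
clock: 20.55
position: [595.0, 110.4, 7.3]
ee_rot: [0.013, 1.0, 0.001, 0.001]
contact_force: [-0.1, 0.7, -0.3]
gripper_width: 85.5
```

```bash
python3 - <<'E'
from h import *
s,im,d=snap('wrist','w19.png'); print(s['contact_force'])
s,im,d=snap('side','s9.png');big(im,220,360,220,320,5,'c19.png')
dl(594.4,110.6,3,180)
E
```

```text
[-0.05687869  0.67415044 -0.32692787]
pos [595.1 110.5   7.7] toolshift mm [0.7 0.1 4.7] tool z [ 0.0035  0.002  -1.    ]
yaw now 178.49 tiltfix rotvec [ 0.0021  0.0034 -0.    ] j6 -2.048
wz rad -0.0264
```

View pics/c19.png

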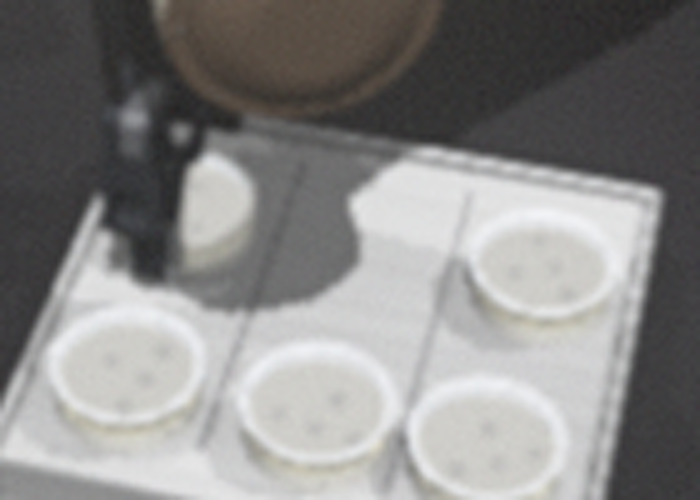

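View pics/w19.png

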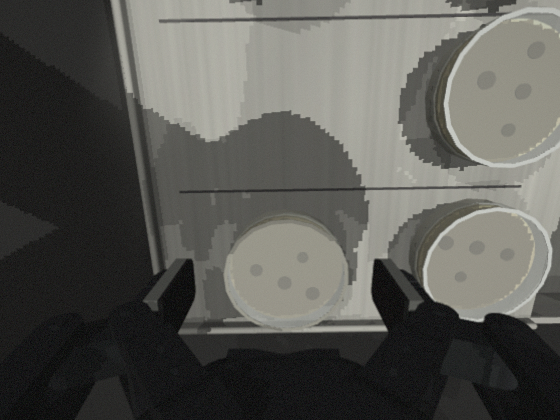

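```bash
python3 - <<'E'
from h import *
c=cam('side')
for y in (153,162):
  for z in (30,36,40,45,50): print(y,z,((proj(c,[[584,y,z],[606,y,z]])-[220,220])*5).round().tolist())
s=arm.read_state();im,d=arm.get_image('wrist');c=cam('wrist',s)
m=find_dishes(im,c); print(m)
E
```

```text
153 30 [[186.0, 298.0], [135.0, 288.0]]
153 36 [[185.0, 288.0], [135.0, 278.0]]
153 40 [[185.0, 281.0], [134.0, 271.0]]
153 45 [[185.0, 272.0], [134.0, 263.0]]
153 50 [[185.0, 264.0], [133.0, 254.0]]
162 30 [[180.0, 313.0], [129.0, 303.0]]
162 36 [[179.0, 303.0], [128.0, 293.0]]
162 40 [[179.0, 296.0], [128.0, 287.0]]
162 45 [[179.0, 288.0], [128.0, 278.0]]
162 50 [[179.0, 280.0], [127.0, 270.0]]
[(array([591.1, 110.2,  27. ]), np.float64(0.58), array([285.6, 266.8])), (array([589.3, 201.7,  25.2]), np.float64(1.08), array([480.8, 259. ])), (array([515.4, 203. ,  26. ]), np.float64(0.6), array([507.6,  90.1]))]
```

drive_tool:
  moves:
    - [[1,0.002,0,0,0.002,0.003,0],[0.8,0,0,0,0,0,0],[0.5,0,0,0,0,0,0],[0.3,0,0,0,0,0,0],[0.3,0,0,0,0,0,0],[0.3,0,0,0,0,0,0],[0.3,0,0,0,0,0,0]]

```text
clock: 21.4
position: [594.1, 111.2, 9.7]
ee_rot: [0.013, 1.0, 0.001, 0.002]
contact_force: [-0.3, -0.1, 0.7]
gripper_width: 57.3
```

drive_tool:
  moves:
    - [[0.3,0,0,-0.01,0,0,0],[0.3,0,0,-0.02,0,0,0],[0.3,0,0,-0.03,0,0,0],[0.3,0,0,-0.03,0,0,0],[0.3,0,0,-0.01,0,0,0],[0.3,0,0,0,0,0,0],[0.3,0,0,0,0,0,0]]

```text
clock: 22.1
position: [592.4, 110.4, 113.7]
ee_rot: [0.013, 1.0, 0.0, 0.0]
contact_force: [0.1, 0.2, -0.4]
gripper_width: 57.0
```

```bash
python3 - <<'E'
from h import *
s,im,d=snap('wrist','w20.png'); print(s['contact_force'],s['gripper_width'],s['position'],s['joints'])
E
```

```text
[ 0.12571668  0.21117557 -0.38186869] 56.998351767241054 [592.41021998 110.42259375 113.70105776] [ 4.52644652e-01  4.23692856e-01 -1.74227401e-01 -5.39569455e-05
 -9.72320679e-01 -2.05007773e+00]
```

View pics/w20.png

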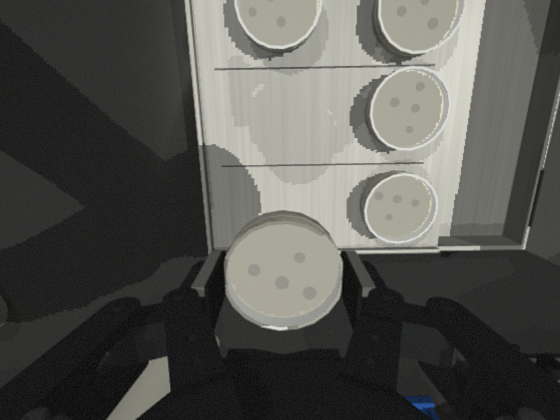

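```bash
cat >> h.py <<'E'
def held(im,ztool):
    p=arm.camera_params('wrist');T=np.array(p['T_tool_cam']); f=210/np.tan(np.radians(p['fov_y']/2)); ct=(f,p['cx'],p['cy'],p['k1'],T)
    hsv=cv2.cvtColor(cv2.GaussianBlur(im,(5,5),0),cv2.COLOR_RGB2HSV)
    m=((hsv[:,:,1]>=17)&(hsv[:,:,1]<60)&(hsv[:,:,2]>90)).astype(np.uint8)
    m[:, :215]=0; m[:,350:]=0; m[:215]=0; m[345:]=0
    m=cv2.morphologyEx(m,cv2.MORPH_OPEN,np.ones((5,5)))
    k=max(blobs(m,400),key=cv2.contourArea); h=cv2.convexHull(k)[:,0]
    e=cv2.fitEllipse(h); print('ell',e, 'tool', onplane(ct,[e[0]],ztool)[0].round(1), circ(onplane(ct,h,ztool)))
    # bottom rim of lid (front/near rim)
E
python3 - <<'E'
from h import *
im,d=arm.get_image('wrist'); held(im,-38.3)
big(im,200,370,190,350,4,'c20.png')
E
```

```text
ell ((282.8173828125, 264.05926513671875), (106.46415710449219, 114.28468322753906), 90.39152526855469) tool [  5.3  -1.7 -38.3] (array([ 3.74194167, -1.69896093, 27.95620439]), np.float64(0.3220493595894154))
```

View pics/c20.png

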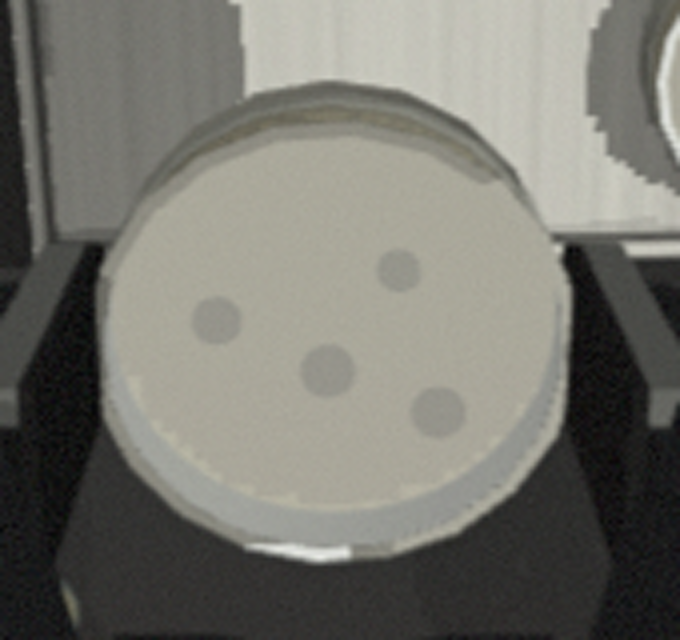

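```bash
cat >> h.py <<'E'
def toolcam():
    p=arm.camera_params('wrist');T=np.array(p['T_tool_cam']); f=210/np.tan(np.radians(p['fov_y']/2)); return (f,p['cx'],p['cy'],p['k1'],T)
E
python3 - <<'E'
from h import *
ct=toolcam()
pts=[(200+x/4-.375,190+y/4-.375) for x,y in [(100,300),(107,380),(180,490),(245,545),(320,562),(390,550),(510,480),(560,390),(571,310)]]
for z in (-38.3,-36,-42): print(z,circ(onplane(ct,pts,z),30), circ(onplane(ct,pts,z)))
E
```

```text
-38.3 (array([-1.43846885, -1.93660259]), np.float64(1.050414434666193)) (array([-2.5639179 , -1.6126737 , 28.75497315]), np.float64(0.6510838599363681))
-36 (array([-3.24445409, -1.66643979]), np.float64(0.8176106119395298)) (array([-3.86286851, -1.61618314, 29.26043597]), np.float64(0.6623797151525415))
-42 (array([ 1.54185322, -2.27170368]), np.float64(1.4347510514418131)) (array([-0.47430842, -1.60723145, 27.94188179]), np.float64(0.6329011936467721))
```

```bash
python3 - <<'E'
from h import *
ct=toolcam(); im,d=arm.get_image('wrist')
for v in range(210,338,6):
    W=bydepth(ct,[(283,v)],[d[v,283]])[0]; print(v,W.round(1),im[v,283])
for u in range(216,352,8):
    W=bydepth(ct,[(u,265)],[d[265,u]])[0]; print(u,W.round(1))
E
```

```text
210 [ 27.3  -1.6 -20.9] [130 131 122]
216 [ 27.9  -1.6 -32.8] [115 114 101]
222 [  71.5   -1.6 -169.4] [143 142 131]
228 [ 24.   -1.6 -38.7] [168 167 153]
234 [ 20.5  -1.6 -37.4] [171 169 157]
240 [ 18.   -1.6 -38.8] [169 169 154]
246 [ 15.   -1.6 -38.9] [170 168 154]
252 [ 12.1  -1.6 -39.2] [168 167 154]
258 [  8.5  -1.6 -38.1] [169 167 154]
264 [  5.5  -1.6 -38.6] [170 167 155]
270 [  2.3  -1.6 -38.5] [168 166 151]
276 [ -0.8  -1.6 -38.8] [157 155 144]
282 [ -4.4  -1.7 -38.2] [149 146 138]
288 [ -6.9  -1.7 -39.6] [151 149 141]
294 [-10.9  -1.7 -38.5] [169 166 154]
300 [-14.5  -1.7 -38.2] [171 167 154]
306 [-17.6  -1.7 -38.7] [168 167 154]
312 [-21.1  -1.7 -38.8] [168 165 153]
318 [-25.   -1.7 -38.2] [157 159 153]
324 [-28.1  -1.7 -38.8] [154 156 150]
330 [-151.9   -1.8  113.2] [120 121 118]
336 [-159.4   -1.8  112.6] [50 51 48]
216 [ 11.  -31.  -50.3]
224 [  5.5 -29.8 -39.6]
232 [  5.3 -26.1 -39.2]
240 [  4.5 -22.5 -37.6]
248 [  4.5 -18.6 -37.7]
256 [  5.  -14.7 -38.5]
264 [  4.9 -10.8 -38.4]
272 [  4.5  -7.  -37.5]
280 [  4.7  -3.1 -38. ]
288 [  5.    0.8 -38.6]
296 [  4.7   4.6 -38. ]
304 [  5.3   8.4 -39.1]
312 [  4.7  12.4 -38.1]
320 [  4.5  16.3 -37.6]
328 [  4.9  20.  -38.5]
336 [  5.   23.9 -38.5]
344 [  7.3  26.7 -43.1]
```

drive_tool:
  moves:
    - [[0.3,0.006,-0.02,-0.005,0,0,0.02],[0.3,0.011,-0.039,-0.005,0,0,0.02],[0.3,0.011,-0.039,-0.005,0,0,0.02],[0.3,0.011,-0.039,-0.004,0,0,0.02],[0.3,0.011,-0.039,0,0,0,0.02],[0.3,0.011,-0.039,0,0,0,0.02],[0.3,0.011,-0.039,0,0,0,0.02],[0.3,0.011,-0.039,0,0,0,0],[0.3,0.011,-0.039,0,0,0,0],[0.3,0.011,-0.039,0,0,0,0],[0.3,0.008,-0.039,0,0,0,0],[0.3,0.0,-0.03,0,0,0,0],[0.3,0,0,0,0,0,0],[0.3,0,0,0,0,0,0]]

```text
clock: 23.65
position: [402.6, -332.3, 124.9]
ee_rot: [0.091, 0.996, -0.001, -0.013]
contact_force: [0.7, 0.2, -0.7]
gripper_width: 57.1
```

```bash
cat >> h.py <<'E'
def tops(c,d,z,tol=3,amin=150,roi=None):
    ys,xs=np.mgrid[0:420,0:560]; W=bydepth(c,np.c_[xs.ravel(),ys.ravel()],d.ravel()).reshape(420,560,3)
    m=(abs(W[:,:,2]-z)<tol)&(d>0); m=cv2.medianBlur(m.astype(np.uint8),5)
    if roi: k=np.zeros_like(m); k[roi[2]:roi[3],roi[0]:roi[1]]=1; m&=k
    o=[]
    for k in blobs(m,amin):
        h=cv2.convexHull(k)[:,0]; P=onplane(c,h,z); q,e=circ(P); o.append((q.round(1),round(e,2),np.round(h.mean(0))))
    return o
E
python3 - <<'E'
from h import *
dl(450,-359.8,120,170.5)
s,im,d=snap('wrist','w21.png'); print(s['gripper_width'])
print(tops(toolcam(),d,-38.5,roi=(205,365,200,345)))
E
```

```text
pos [ 402.6 -332.3  124.9] toolshift mm [-51.7 -18.4   3.7] tool z [-2.600e-02 -6.000e-04 -9.997e-01]
yaw now 169.58 tiltfix rotvec [-0.0053 -0.0254 -0.    ] j6 -1.387
wz rad -0.016
57.08587364416529
[(array([-1.5, -2. , 30.3]), np.float64(1.41), array([288., 278.]))]
```

View pics/w21.png

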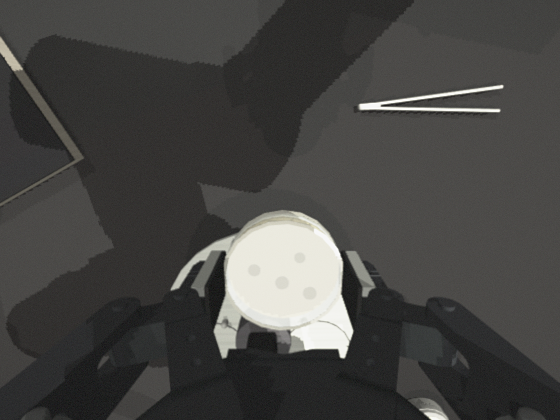

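drive_tool:
  moves:
    - [[0.3,-0.015,-0.006,0,-0.005,-0.025,-0.016],[0.3,-0.017,-0.006,0,0,0,0],[0.3,-0.015,-0.005,0,0,0,0],[0.3,0,0,0,0,0,0],[0.3,0,0,0,0,0,0]]

```text
clock: 24.2
position: [446.8, -352.1, 123.2]
ee_rot: [0.079, 0.997, 0.001, -0.002]
contact_force: [-0.1, -0.5, -0.2]
gripper_width: 57.3
```

```bash
python3 - <<'E'
from h import *
dl(450,-359.8,75,170.5)
s,im,d=snap('wrist','w22.png')
E
```

```text
pos [ 446.8 -352.1  123.2] toolshift mm [-4.6 -7.2 48.2] tool z [-0.0034  0.0028 -1.    ]
yaw now 170.92 tiltfix rotvec [ 0.0022 -0.0038  0.    ] j6 -1.345
wz rad 0.0073
```

drive_tool:
  moves:
    - [[0.3,-0.0045,-0.007,0.01,0.002,-0.004,0.007],[0.3,0,0,0.015,0,0,0],[0.3,0,0,0.015,0,0,0],[0.3,0,0,0.005,0,0,0],[0.3,0,0,0,0,0,0],[0.3,0,0,0,0,0,0]]

```text
clock: 24.85
position: [448.8, -359.0, 75.5]
ee_rot: [0.083, 0.997, 0.0, 0.0]
contact_force: [0.8, 0.5, -0.3]
gripper_width: 57.0
```

```bash
python3 - <<'E'
from h import *
dl(450,-359.8,50,170.5)
s,im,d=snap('wrist','w23.png')
E
```

```text
pos [ 448.8 -359.    75.5] toolshift mm [-1.3 -0.6 25.5] tool z [ 2.e-04  1.e-04 -1.e+00]
yaw now 170.54 tiltfix rotvec [ 0.0002  0.0001 -0.    ] j6 -1.343
wz rad 0.0006
```

View pics/w23.png

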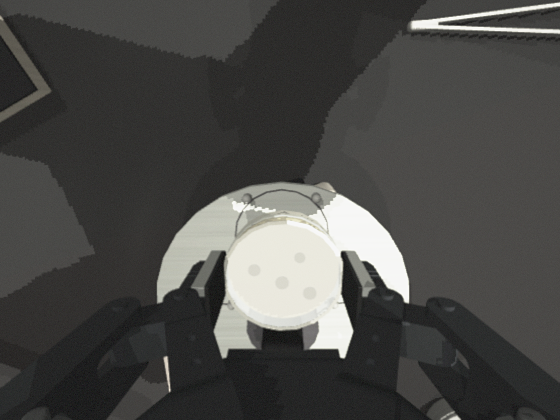

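```bash
python3 - <<'E'
from h import *
s=arm.read_state(); im,d=arm.get_image('wrist'); big(im,220,350,170,230,6,'c23.png')
ct=toolcam()
print(s['position'])
zt=s['position'][2]-61.3
for uv in [(248,198),(317,198)]: print(onplane(ct,[uv],zt))
E
```

```text
[ 448.89148212 -359.03861855   75.68477625]
[[ 24.56871629 -23.81508074  14.38477625]]
[[24.55363679 19.8524048  14.38477625]]
```

View pics/c23.png

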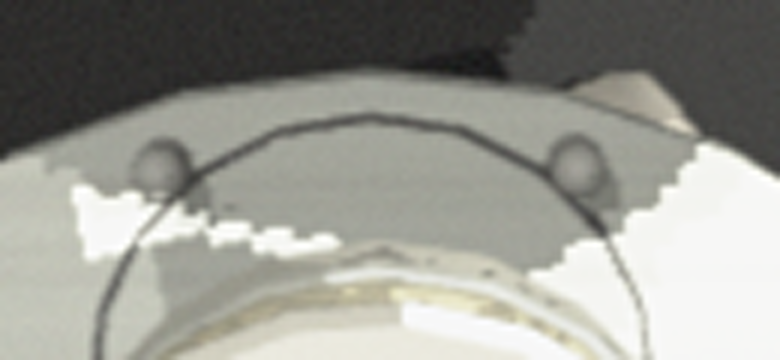

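drive_tool:
  moves:
    - [[0.3,-0.0013,-0.0005,0.008,0,0,0],[0.3,0,0,0.01,0,0,0],[0.3,0,0,0.01,0,0,0],[0.3,0,0,0.005,0,0,0],[0.3,0,0,0,0,0,0],[0.3,0,0,0,0,0,0]]

```text
clock: 25.55
position: [450.9, -360.1, 40.7]
ee_rot: [0.082, 0.997, -0.0, 0.001]
contact_force: [0.6, 0.1, 0.1]
gripper_width: 56.7
```

```bash
python3 - <<'E'
from h import *
dl(450,-359.8,33,170.5); print(arm.read_state()['contact_force'])
E
```

```text
pos [ 450.9 -360.1   40.7] toolshift mm [0.9 0.2 7.7] tool z [ 2.3e-03 -9.0e-04 -1.0e+00]
yaw now 170.54 tiltfix rotvec [-0.0005  0.0024  0.    ] j6 -1.342
wz rad 0.0007
[0.64454071 0.12489073 0.12705092]
```

drive_tool:
  moves:
    - [[0.3,0.0008,0,0.003,0,0.002,0],[0.3,0,0,0.003,0,0,0],[0.3,0,0,0,0,0,0]]

```text
clock: 25.85
position: [450.4, -360.2, 34.7]
ee_rot: [0.082, 0.997, -0.0, 0.001]
contact_force: [0.1, 0.5, -1.1]
gripper_width: 57.2
```

```bash
python3 - <<'E'
from h import *
dl(450,-359.8,33,170.5); print(arm.read_state()['contact_force'])
s,im,d=snap('side','s10.png'); big(im,260,400,80,200,5,'c24.png')
E
```

```text
pos [ 450.4 -360.2   34.7] toolshift mm [0.5 0.3 1.7] tool z [ 0.0011 -0.001  -1.    ]
yaw now 170.54 tiltfix rotvec [-0.0008  0.0013 -0.    ] j6 -1.343
wz rad 0.0008
[ 0.1264757   0.45937703 -1.07607557]
```

View pics/c24.png

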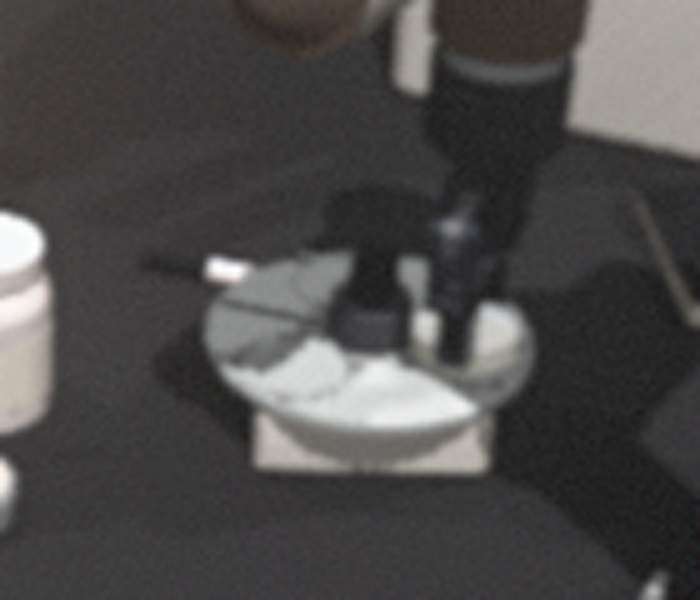

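drive_tool:
  moves:
    - [[0.3,0.0004,0,0.0015,0,0,0],[0.3,0,0,0,0,0,0],[0.8,0,0,0,0,0,0],[1,0,0,0,0,0,0],[1,0,0,0,0,0,0],[1,0,0,-0.01,0,0,0],[1,0,0,-0.02,0,0,0],[1,0.01,0,-0.03,0,0,0],[1,0.01,0,-0.03,0,0,0],[1,0.01,0,-0.03,0,0,0],[1,0,0,0,0,0,0],[1,0,0,0,0,0,0]]

```text
clock: 27.1
position: [420.0, -355.6, 162.4]
ee_rot: [0.082, 0.997, -0.002, 0.002]
contact_force: [-0.5, 0.5, 0.2]
gripper_width: 85.3
```

```bash
python3 - <<'E'
from h import *
s,im,d=snap('wrist','w25.png'); c=cam('wrist',s); print(s['position'])
print(tops(c,d,71.3))
E
```

```text
[ 419.96059285 -355.58828571  162.35792699]
[(array([ 452.2, -363. ,   30.1]), np.float64(0.82), array([290., 229.]))]
```

View pics/w25.png

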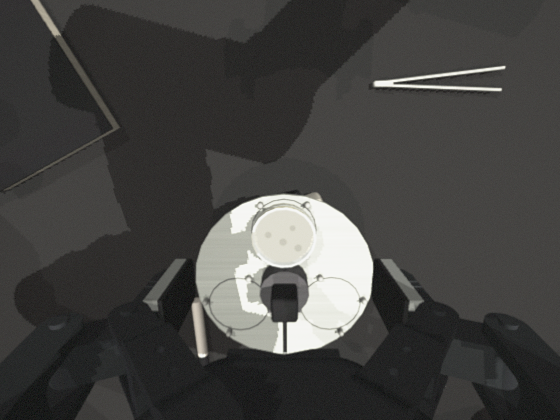

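drive_tool:
  moves:
    - [[1,0.004,0.025,0,0,0,0],[1,0.005,0.038,0,0,0,0],[1,0.005,0.038,0,0,0,0],[1,0.005,0.038,0,0,0,0],[1,0.005,0.038,0,0,0,0],[1,0.005,0.038,0,0,0,0],[1,0.005,0.038,0,0,0,0],[1,0.005,0.038,0,0,0,0],[1,0.005,0.038,0,0,0,0],[1,0.005,0.038,0,0,0,0],[1,0.005,0.038,0,0,0,0],[1,0.003,0.03,0,0,0,0],[1,0,0,0,0,0,-0.08],[1,0,0,0,0,0,-0.08],[1,0,0,0,0,0,0],[1,0,0,0,0,0,0]]

```text
clock: 28.75
position: [431.8, 100.1, 147.1]
ee_rot: [-0.001, 1.0, -0.006, -0.01]
contact_force: [0.2, -0.1, -0.1]
gripper_width: 85.6
```

```bash
python3 - <<'E'
from h import *
s,im,d=snap('wrist','w26.png'); c=cam('wrist',s); print(s['position'])
for o in tops(c,d,48,tol=4): print(o)
dl(442,110.5,100,180)
E
```

```text
[431.75316984 100.06310756 147.07766412]
(array([588.3, 200.2,  26.3]), np.float64(2.09), array([368., 343.]))
(array([513.3, 204.3,  29.4]), np.float64(0.38), array([368., 288.]))
(array([511.1, 207.1,  26.3]), np.float64(1.71), array([408., 267.]))
(array([447.3, 206.2,  30.2]), np.float64(0.31), array([402., 217.]))
(array([441.6, 108.8,  29.9]), np.float64(0.17), array([296., 213.]))
(array([ 478.3, 1108.4,  782.6]), np.float64(3.09), array([527., 247.]))
pos [431.7 100.  147.1] toolshift mm [-11.2  11.1  46.7] tool z [-0.0204 -0.0113 -0.9997]
yaw now -179.93 tiltfix rotvec [-0.0113 -0.0204 -0.    ] j6 -2.163
wz rad 0.0011
```

View pics/w26.png

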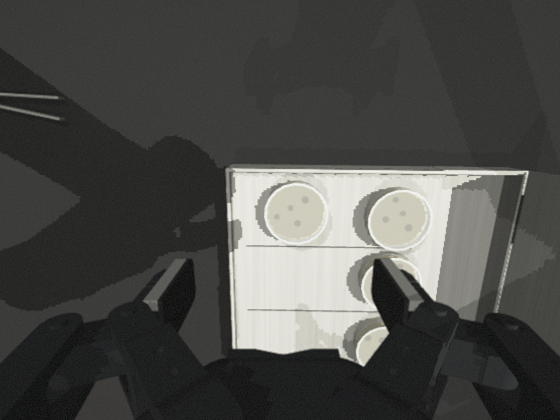

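drive_tool:
  moves:
    - [[1,-0.005,0.005,0.01,-0.011,-0.02,0],[1,-0.004,0.004,0.02,0,0,0],[1,0,0,0.025,0,0,0],[1,0,0,0.025,0,0,0],[1,0,0,0.01,0,0,0],[1,0,0,0,0,0,0],[1,0,0,0,0,0,0]]

```text
clock: 29.5
position: [442.2, 107.1, 54.3]
ee_rot: [0.005, 1.0, 0.0, 0.001]
contact_force: [0.2, -0.3, -0.0]
gripper_width: 85.5
```

```bash
python3 - <<'E'
from h import *
dl(441.6,110.3,8,180)
E
```

```text
pos [442.2 107.1  54.3] toolshift mm [ 0.7  3.2 46.3] tool z [ 2.e-03  3.e-04 -1.e+00]
yaw now 179.38 tiltfix rotvec [0.0003 0.002  0.    ] j6 -2.18
wz rad -0.0109
```

drive_tool:
  moves:
    - [[1,0.0007,0.003,0.005,0,0.002,0],[1,0,0,0.012,0,0,0],[1,0,0,0.012,0,0,0],[1,0,0,0.01,0,0,0],[1,0,0,0.004,0,0,0],[1,0,0,0,0,0,0],[1,0,0,0,0,0,0]]

```text
clock: 30.2
position: [445.2, 112.7, 13.2]
ee_rot: [0.006, 1.0, 0.003, 0.004]
contact_force: [-0.3, 0.5, 0.2]
gripper_width: 85.4
```

```bash
python3 - <<'E'
from h import *
dl(441.6,110.3,8,180)
E
```

```text
pos [445.2 112.7  13.2] toolshift mm [ 3.7 -2.5  5.2] tool z [ 0.0089  0.0059 -0.9999]
yaw now 179.29 tiltfix rotvec [ 0.006   0.0088 -0.    ] j6 -2.187
wz rad -0.0124
```

drive_tool:
  moves:
    - [[1,0.0035,-0.0025,0.004,0.006,0.009,0],[1,0,0,0,0,0,0],[1,0,0,0,0,0,0]]

```text
clock: 30.5
position: [442.1, 110.5, 9.8]
ee_rot: [0.006, 1.0, 0.0, 0.0]
contact_force: [-0.2, 0.5, -0.0]
gripper_width: 85.3
```

```bash
python3 - <<'E'
from h import *
dl(441.6,110.3,8,180)
E
```

```text
pos [442.1 110.5   9.8] toolshift mm [ 0.5 -0.2  1.8] tool z [ 9.e-04  7.e-04 -1.e+00]
yaw now 179.29 tiltfix rotvec [0.0007 0.0008 0.    ] j6 -2.186
wz rad -0.0123
```

drive_tool:
  moves:
    - [[0.8,0,0,0,0,0,0],[0.5,0,0,0,0,0,0],[0.3,0,0,0,0,0,0],[0.3,0,0,0,0,0,0],[0.3,0,0,0,0,0,0],[0.3,0,0,0,0,0,0],[0.3,0,0,-0.01,0,0,0],[0.3,0,0,-0.02,0,0,0],[0.3,0,0,-0.03,0,0,0],[0.3,0,0,-0.03,0,0,0],[0.3,0,0,-0.02,0,0,0],[0.3,0,0,0,0,0,0],[0.3,0,0,0,0,0,0]]

```text
clock: 31.8
position: [441.6, 110.0, 127.5]
ee_rot: [0.006, 1.0, 0.0, 0.001]
contact_force: [-0.3, -0.4, -0.5]
gripper_width: 57.0
```

```bash
python3 - <<'E'
from h import *
s,im,d=snap('wrist','w27.png'); print(s['gripper_width'])
print(tops(toolcam(),d,-38.5,tol=4,roi=(205,365,200,345)))
ct=toolcam()
print([bydepth(ct,[(283,v)],[d[v,283]])[0][2].round(1) for v in (240,260,280,300)])
dl(542.3,-326.1,120,-129.5)
E
```

```text
56.99931250644957
[(array([ 1.5, -1.6, 30. ]), np.float64(1.53), array([279., 270.]))]
[np.float64(-37.2), np.float64(-38.2), np.float64(-37.0), np.float64(-37.9)]
pos [441.8 110.  127.4] toolshift mm [-105.7 -434.9    7.4] tool z [ 1.4e-03  2.0e-04 -1.0e+00]
yaw now 179.32 tiltfix rotvec [ 0.0002  0.0014 -0.    ] j6 -2.186
wz rad -0.8933
```

drive_tool:
  moves:
    - [[0.3,-0.006,-0.025,0,0,0,0],[0.3,-0.009,-0.038,0,0,0,0],[0.3,-0.009,-0.038,0,0,0,0],[0.3,-0.009,-0.038,0,0,0,0],[0.3,-0.009,-0.038,0,0,0,0],[0.3,-0.009,-0.038,0,0,0,0],[0.3,-0.009,-0.038,0,0,0,0],[0.3,-0.009,-0.038,0,0,0,0],[0.3,-0.009,-0.038,0,0,0,0],[0.3,-0.009,-0.038,0,0,0,0],[0.3,-0.009,-0.034,0,0,0,0],[0.3,-0.006,-0.025,0,0,0,0],[0.3,0,0,0,0,0,0],[0.3,0,0,0,0,0,0]]

```text
clock: 33.25
position: [532.3, -333.3, 103.8]
ee_rot: [0.005, 1.0, 0.002, -0.019]
contact_force: [0.0, 0.2, -0.3]
gripper_width: 56.8
```

drive_tool:
  moves:
    - [[0.3,0,0,0,0,0,-0.12],[0.3,0,0,0,0,0,-0.12],[0.3,0,0,0,0,0,-0.12],[0.3,0,0,0,0,0,-0.12],[0.3,0,0,0,0,0,-0.12],[0.3,0,0,0,0,0,-0.12],[0.3,0,0,0,0,0,-0.12],[0.3,0,0,0,0,0,0],[0.3,0,0,0,0,0,0]]

```text
clock: 34.15
position: [526.9, -321.3, 96.5]
ee_rot: [-0.422, 0.906, 0.017, -0.022]
contact_force: [0.3, -1.0, -0.6]
gripper_width: 56.5
```

```bash
python3 - <<'E'
from h import *
# target TCP: place - R*(1.5,0)
t=np.radians(-129.5); p=np.array([542.3,-326.1])-1.5*np.array([np.cos(t),np.sin(t)]); print(p)
dl(*p,85,-129.5)
E
```

```text
[ 543.25411733 -324.94256312]
pos [ 526.9 -321.3   96.5] toolshift mm [ -8.1 -15.4  10.5] tool z [-0.0544  0.012  -0.9984]
yaw now -130.04 tiltfix rotvec [ 0.0494 -0.0259  0.    ] j6 -0.418
wz rad -0.0093
```

drive_tool:
  moves:
    - [[0.3,-0.004,-0.008,-0.005,0.025,-0.013,-0.005],[0.3,-0.004,-0.007,0,0.025,-0.013,-0.004],[0.3,0,0,0,0,0,0],[0.3,0,0,0,0,0,0]]

```text
clock: 34.55
position: [545.2, -324.1, 101.1]
ee_rot: [-0.425, 0.905, -0.002, 0.002]
contact_force: [0.3, -0.2, -0.1]
gripper_width: 56.9
```

```bash
python3 - <<'E'
from h import *
dl(543.2,-324.9,80,-129.5)
s,im,d=snap('wrist','w28.png'); print(tops(toolcam(),d,-37.8,tol=4,roi=(205,365,200,345)))
E
```

```text
pos [ 545.2 -324.1  101.1] toolshift mm [ 1.9  1.2 21.1] tool z [ 0.0053 -0.001  -1.    ]
yaw now -129.68 tiltfix rotvec [-0.0047  0.0026  0.    ] j6 -0.41
wz rad -0.0031
[(array([ 2.4, -1.1, 30.1]), np.float64(1.32), array([283., 270.]))]
```

View pics/w28.png

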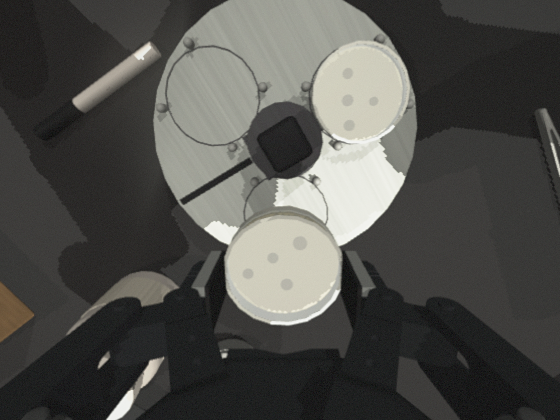

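drive_tool:
  moves:
    - [[0.3,0.0015,0.001,0.01,-0.005,0.003,-0.003],[0.3,0,0,0.012,0,0,0],[0.3,0,0,0.01,0,0,0],[0.3,0,0,0,0,0,0],[0.3,0,0,0,0,0,0]]

```text
clock: 35.1
position: [542.1, -324.6, 64.5]
ee_rot: [-0.426, 0.905, 0.001, -0.002]
contact_force: [0.4, 0.8, -0.2]
gripper_width: 56.9
```

```bash
python3 - <<'E'
from h import *
dl(543.2,-324.9,60,-129.5)
s,im,d=snap('wrist','w29.png'); print(tops(toolcam(),d,-37.8,tol=4,roi=(205,365,200,345)))
big(im,210,360,120,270,5,'c29.png')
E
```

```text
pos [ 542.1 -324.6   64.5] toolshift mm [-0.5 -1.1  4.5] tool z [-0.0043  0.0013 -1.    ]
yaw now -129.57 tiltfix rotvec [ 0.0041 -0.0018  0.    ] j6 -0.407
wz rad -0.0013
[(array([ 2.4, -0.9, 30.1]), np.float64(1.11), array([286., 273.]))]
```

View pics/c29.png

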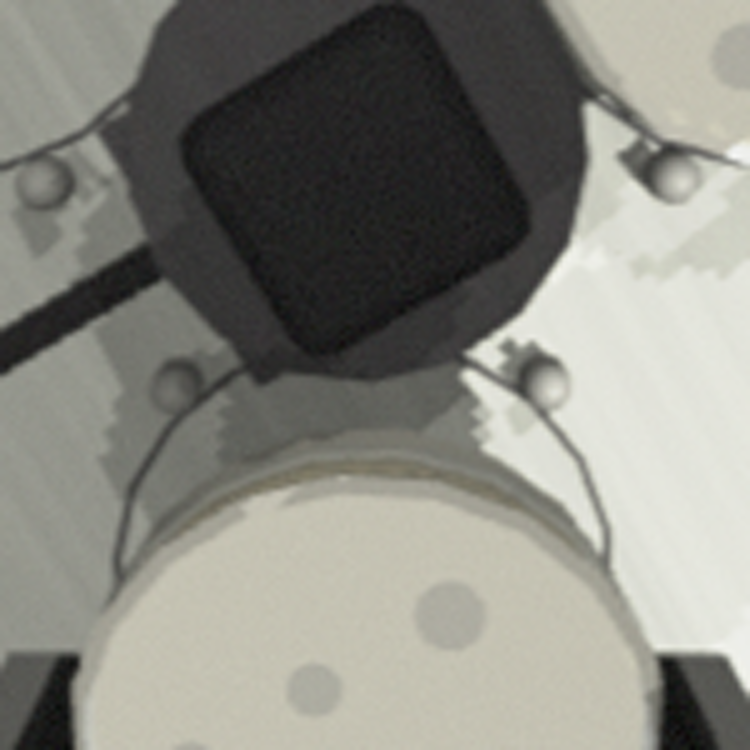

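```bash
python3 - <<'E'
from h import *
ct=toolcam(); z=arm.read_state()['position'][2]
for h in (61.3,59):
    P=onplane(ct,[(245,197.2),(319,196.4)],z-h)[:,:2]; print(h,P, 'place ctr',P.mean(0)-[26.8,0],np.linalg.norm(P[1]-P[0]))
im,d=arm.get_image('wrist')
for v in list(range(214,236,2))+list(range(318,340,2)):
    print(v,bydepth(ct,[(283,v)],[d[v,283]])[0].round(1))
E
```

```text
61.3 [[ 29.42959571 -23.44545858]
 [ 29.89522285  20.45356237]] place ctr [ 2.86240928 -1.4959481 ] 43.90149028332868
59 [[ 28.85251964 -23.74587989]
 [ 29.32435604  20.73854616]] place ctr [ 2.28843784 -1.50366686] 44.48692831115819
214 [ 31.2  -0.9 -36.2]
216 [ 30.2  -0.9 -36. ]
218 [ 29.5  -0.9 -36.8]
220 [ 28.7  -0.9 -37.6]
222 [ 27.3  -0.9 -36.2]
224 [ 26.5  -0.9 -36.9]
226 [ 25.5  -0.9 -36.8]
228 [ 24.3  -0.9 -36.3]
230 [ 24.   -0.9 -38.1]
232 [ 22.5  -0.9 -36.7]
234 [ 21.6  -0.9 -37.1]
318 [-25.   -0.9 -36.5]
320 [-26.   -0.9 -36.7]
322 [-27.2  -0.9 -36.8]
324 [-27.7  -0.9 -37.7]
326 [-107.3   -0.9   63.8]
328 [-109.5   -0.9   63.9]
330 [-111.7   -0.9   64. ]
332 [-114.2   -0.9   64.4]
334 [-115.6   -0.9   63.4]
336 [-117.7   -0.9   63.2]
338 [-120.    -0.9   63.5]
```

drive_tool:
  moves:
    - [[0.3,0.0004,-0.0008,0.005,0.004,-0.002,0],[0.3,0,0,0.008,0,0,0],[0.3,0,0,0.006,0,0,0],[0.3,0,0,0,0,0,0],[0.3,0,0,0,0,0,0]]

```text
clock: 35.7
position: [543.2, -325.7, 45.1]
ee_rot: [-0.426, 0.905, -0.001, 0.001]
contact_force: [-0.5, -0.0, -0.7]
gripper_width: 57.2
```

```bash
python3 - <<'E'
from h import *
dl(542.6,-325.2,34,-129.5)
s,im,d=snap('wrist','w30.png'); big(im,210,360,120,270,5,'c30.png')
ct=toolcam(); z=s['position'][2]; print(s['contact_force'])
E
```

```text
pos [ 543.2 -325.7   45.1] toolshift mm [ 0.   0.8 11.1] tool z [ 2.7e-03 -5.0e-04 -1.0e+00]
yaw now -129.57 tiltfix rotvec [-0.0024  0.0014 -0.    ] j6 -0.405
wz rad -0.0012
[-0.50699644 -0.02900482 -0.71735871]
```

View pics/c30.png

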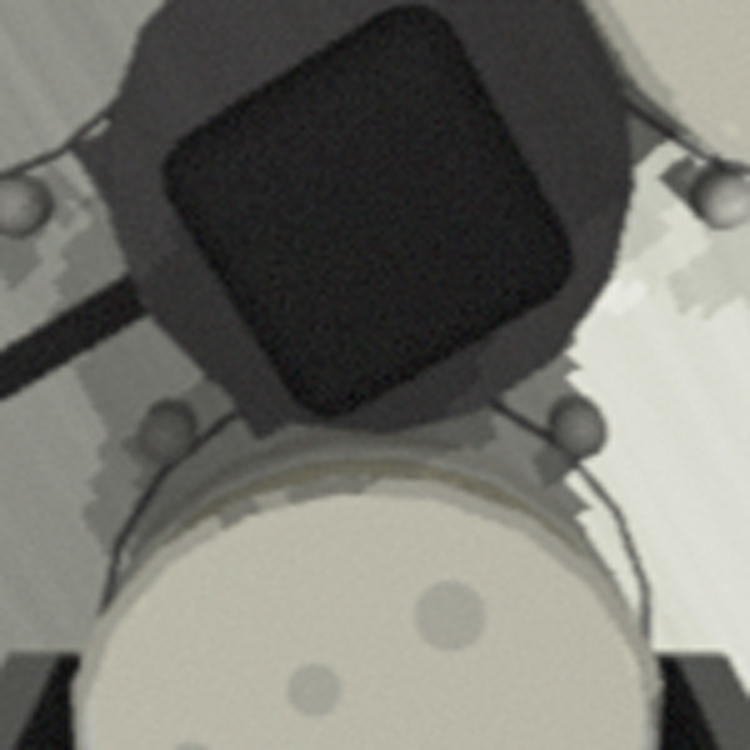

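```bash
python3 - <<'E'
from h import *
ct=toolcam(); z=arm.read_state()['position'][2]
for h in (61.3,59):
    P=onplane(ct,[(243.4,205.8),(325.4,205.2)],z-h)[:,:2]; print(h, 'place ctr',P.mean(0)-[26.8,0],np.linalg.norm(P[1]-P[0]))
E
```

```text
61.3 place ctr [ 2.93115539 -0.16252972] 43.55321827946463
59 place ctr [ 2.28570437 -0.15118935] 44.20738843097463
```

drive_tool:
  moves:
    - [[0.3,0.0003,0.0004,0.004,-0.002,0.001,0],[0.3,0,0,0.004,0,0,0],[0.3,0,0,0.002,0,0,0],[0.3,0,0,0,0,0,0]]

```text
clock: 36.15
position: [543.2, -325.8, 35.1]
ee_rot: [-0.426, 0.905, -0.001, 0.001]
contact_force: [-0.1, 0.9, 1.1]
gripper_width: 57.0
```

```bash
python3 - <<'E'
from h import *
dl(542.6,-325.2,34,-129.5)
s,im,d=snap('wrist','w31.png'); big(im,210,360,120,270,5,'c31.png')
print(s['contact_force'])
E
```

```text
pos [ 543.2 -325.8   35.1] toolshift mm [-0.1  0.8  1.1] tool z [ 1.7e-03 -5.0e-04 -1.0e+00]
yaw now -129.56 tiltfix rotvec [-0.0016  0.0007  0.    ] j6 -0.405
wz rad -0.001
[-0.08181637  0.9191086   1.1203889 ]
```

View pics/c31.png

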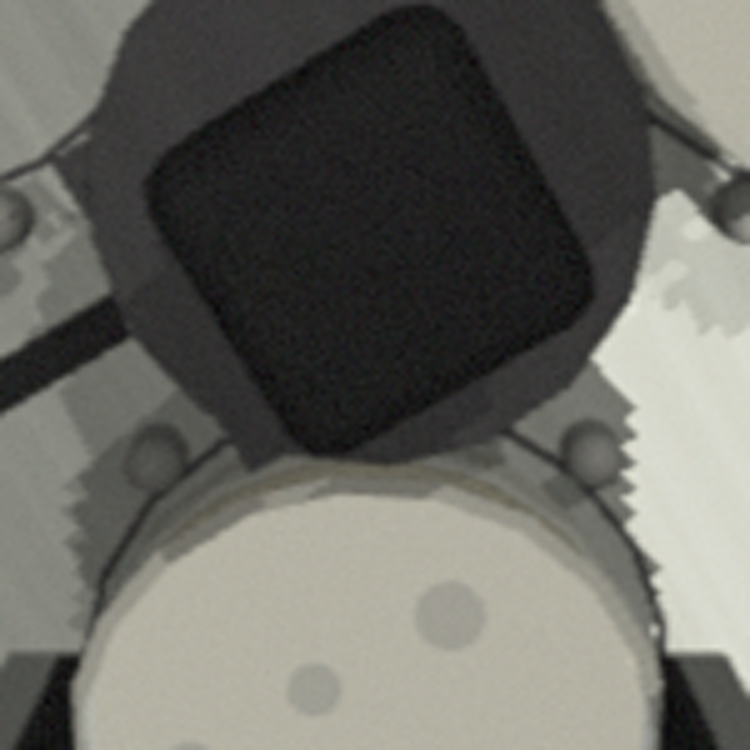

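drive_tool:
  moves:
    - [[0.3,0,0.0004,0.0015,0,0,0],[0.3,0,0,0,0,0,0],[0.8,0,0,0,0,0,0],[1,0,0,0,0,0,0],[1,0,0,0,0,0,0],[1,0,0,-0.01,0,0,0],[1,0,0,-0.02,0,0,0],[1,-0.01,0,-0.03,0,0,0],[1,-0.02,0,-0.03,0,0,0],[1,-0.02,0,-0.03,0,0,0],[1,0,0,0,0,0,0],[1,0,0,0,0,0,0]]

```text
clock: 37.4
position: [575.4, -286.3, 162.0]
ee_rot: [-0.426, 0.905, -0.001, 0.001]
contact_force: [-0.5, -0.2, -0.2]
gripper_width: 85.5
```

```bash
python3 - <<'E'
from h import *
s,im,d=snap('wrist','w32.png'); c=cam('wrist',s); print(s['position'])
print(tops(c,d,71.3))
dl(515,190,150,-180)
E
```

```text
[ 575.36504617 -286.33171952  162.01093451]
[(array([ 715.5, -331.8,   34.1]), np.float64(0.52), array([154., 240.])), (array([ 543.6, -327.7,   29.7]), np.float64(0.07), array([282., 148.])), (array([ 452.6, -362.5,   30.2]), np.float64(0.19), array([345.,  44.]))]
pos [ 575.8 -286.8  162.5] toolshift mm [-328.5  350.9   11.3] tool z [ 0.0044 -0.002  -1.    ]
yaw now -129.61 tiltfix rotvec [-0.0047  0.0012  0.    ] j6 -0.481
wz rad 0.8795
```

View pics/w32.png

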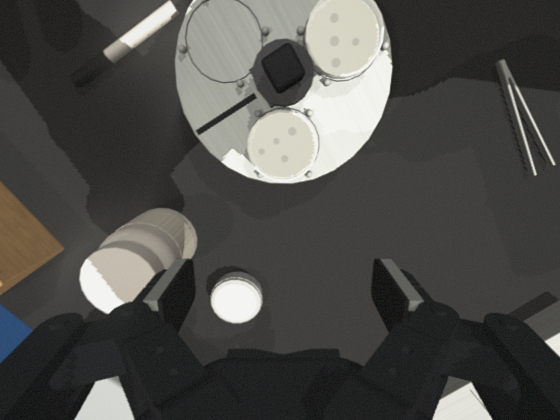

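drive_tool:
  moves:
    - [[1,-0.018,0.019,-0.004,0,0,0],[1,-0.027,0.029,-0.004,0,0,0],[1,-0.027,0.029,-0.004,0,0,0],[1,-0.027,0.029,0,0,0,0],[1,-0.027,0.029,0,0,0,0],[1,-0.027,0.029,0,0,0,0],[1,-0.027,0.029,0,0,0,0],[1,-0.027,0.029,0,0,0,0],[1,-0.027,0.029,0,0,0,0],[1,-0.027,0.029,0,0,0,0],[1,-0.027,0.029,0,0,0,0],[1,-0.027,0.029,0,0,0,0],[1,-0.014,0.015,0,0,0,0],[1,0,0,0,0,0,0],[1,0,0,0,0,0,0]]

```text
clock: 38.95
position: [503.6, 199.4, 158.2]
ee_rot: [-0.419, 0.908, 0.0, -0.013]
contact_force: [-1.1, 0.3, 0.6]
gripper_width: 85.2
```

drive_tool:
  moves:
    - [[1,0,0,0,0,0,0.12],[1,0,0,0,0,0,0.12],[1,0,0,0,0,0,0.12],[1,0,0,0,0,0,0.12],[1,0,0,0,0,0,0.12],[1,0,0,0,0,0,0.12],[1,0,0,0,0,0,0.12],[1,0,0,0,0,0,0],[1,0,0,0,0,0,0]]

```text
clock: 39.85
position: [502.2, 184.2, 154.0]
ee_rot: [0.012, 1.0, -0.009, -0.017]
contact_force: [-0.2, -0.2, 0.6]
gripper_width: 85.6
```

```bash
python3 - <<'E'
from h import *
s,im,d=snap('wrist','w33.png'); c=cam('wrist',s); print(s['position'])
for o in tops(c,d,48,tol=4): print(o)
dl(514,205.8,60,-180)
E
```

```text
[502.21512195 184.23153491 154.0453317 ]
(array([591.6, 204.2,  30.1]), np.float64(0.31), array([308., 289.]))
(array([514.7, 204.7,  29.8]), np.float64(0.13), array([310., 215.]))
(array([447.7, 206.3,  29.6]), np.float64(0.08), array([311., 140.]))
(array([  481.1, -1711.4,  2043.4]), np.float64(2.08), array([443., 189.]))
pos [502.2 184.3 154. ] toolshift mm [-14.6  23.5  93.2] tool z [-0.0349 -0.0173 -0.9992]
yaw now 178.64 tiltfix rotvec [-0.0181 -0.0345 -0.    ] j6 -2.24
wz rad -0.0238
```

View pics/w33.png

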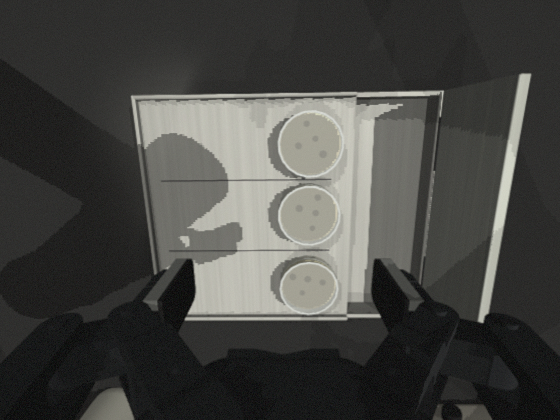

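drive_tool:
  moves:
    - [[1,-0.006,0.01,0.02,-0.018,-0.034,-0.02],[1,-0.006,0.01,0.025,0,0,0],[1,0,0,0.025,0,0,0],[1,0,0,0.02,0,0,0],[1,0,0,0,0,0,0],[1,0,0,0,0,0,0]]

```text
clock: 40.5
position: [516.2, 203.0, 62.6]
ee_rot: [-0.002, 1.0, 0.001, 0.002]
contact_force: [0.5, -0.3, 0.1]
gripper_width: 85.2
```

```bash
python3 - <<'E'
from h import *
dl(514.7,206.1,9,180)
E
```

```text
pos [516.2 203.   62.6] toolshift mm [ 1.7  3.  53.6] tool z [ 0.0043  0.0024 -1.    ]
yaw now -179.72 tiltfix rotvec [0.0024 0.0043 0.    ] j6 -2.234
wz rad 0.0049
```

drive_tool:
  moves:
    - [[1,0.001,0.003,0.01,0.002,0.004,0],[1,0,0,0.012,0,0,0],[1,0,0,0.012,0,0,0],[1,0,0,0.008,0,0,0],[1,0,0,0,0,0,0],[1,0,0,0,0,0,0]]

```text
clock: 41.1
position: [516.9, 207.2, 19.8]
ee_rot: [-0.003, 1.0, 0.001, 0.002]
contact_force: [0.3, -0.0, 0.5]
gripper_width: 85.7
```

```bash
python3 - <<'E'
from h import *
dl(514.7,206.1,9,180)
E
```

```text
pos [516.9 207.2  19.8] toolshift mm [ 2.2 -1.1 10.8] tool z [ 0.0042  0.0029 -1.    ]
yaw now -179.63 tiltfix rotvec [ 0.0029  0.0042 -0.    ] j6 -2.237
wz rad 0.0065
```

drive_tool:
  moves:
    - [[1,0.002,-0.001,0.005,0.003,0.004,0],[1,0,0,0.005,0,0,0],[1,0,0,0,0,0,0],[0.8,0,0,0,0,0,0],[0.5,0,0,0,0,0,0],[0.3,0,0,0,0,0,0],[0.3,0,0,0,0,0,0],[0.3,0,0,0,0,0,0],[0.3,0,0,0,0,0,0]]

```text
clock: 42.0
position: [515.9, 206.8, 10.8]
ee_rot: [-0.003, 1.0, 0.001, 0.002]
contact_force: [-0.1, -0.3, -0.4]
gripper_width: 56.8
```

drive_tool:
  moves:
    - [[0.3,0,0,-0.01,0,0,0],[0.3,0,0,-0.02,0,0,0],[0.3,0,0,-0.03,0,0,0],[0.3,0,0,-0.03,0,0,0],[0.3,0,0,-0.02,0,0,0],[0.3,0,0,0,0,0,0],[0.3,0,0,0,0,0,0]]

```text
clock: 42.7
position: [514.9, 205.9, 126.8]
ee_rot: [-0.003, 1.0, 0.0, 0.001]
contact_force: [0.9, 0.4, -0.7]
gripper_width: 56.9
```

```bash
python3 - <<'E'
from h import *
s,im,d=snap('wrist','w34.png'); print(s['gripper_width'])
ct=toolcam()
zz=[bydepth(ct,[(283,v)],[d[v,283]])[0][2].round(1) for v in (240,260,280,300)]; print(zz)
print(tops(ct,d,np.mean(zz),tol=3,roi=(205,365,200,345)))
print([(v,bydepth(ct,[(283,v)],[d[v,283]])[0].round(1).tolist()) for v in list(range(212,232,3))+list(range(315,340,3))])
dl(526.3,-421.8,130,-69.5)
E
```

```text
56.937986664623025
[np.float64(-38.3), np.float64(-37.4), np.float64(-37.7), np.float64(-36.7)]
[(array([ 0.6, -1.9, 30.1]), np.float64(0.85), array([283., 270.]))]
[(212, [29.5, -1.6, -31.4]), (215, [29.7, -1.6, -36.7]), (218, [28.3, -1.6, -36.9]), (221, [27.1, -1.6, -37.7]), (224, [25.5, -1.6, -37.3]), (227, [23.9, -1.6, -37.0]), (230, [22.6, -1.6, -37.7]), (315, [-24.4, -1.7, -36.5]), (318, [-25.8, -1.7, -37.1]), (321, [-27.5, -1.7, -37.1]), (324, [-29.3, -1.7, -37.3]), (327, [71.5, -1.6, -169.4]), (330, [-162.9, -1.8, 127.1]), (333, [-166.9, -1.8, 127.0]), (336, [-170.8, -1.8, 126.6]), (339, [-176.5, -1.8, 128.5])]
pos [515.1 206.  126.8] toolshift mm [  -6.9 -627.8   -3.5] tool z [ 2.1e-03  5.0e-04 -1.0e+00]
yaw now -179.61 tiltfix rotvec [0.0005 0.0021 0.    ] j6 -2.238
wz rad -1.9218
```

drive_tool:
  moves:
    - [[0.3,0,-0.025,-0.004,0,0,0],[0.3,0,-0.036,-0.004,0,0,0],[0.3,0,-0.036,-0.004,0,0,0],[0.3,0,-0.036,-0.004,0,0,0],[0.3,0,-0.036,-0.003,0,0,0],[0.3,0,-0.036,-0.003,0,0,0],[0.3,0,-0.036,-0.003,0,0,0],[0.3,0,-0.036,-0.003,0,0,0],[0.3,0,-0.036,-0.003,0,0,0],[0.3,0,-0.036,-0.003,0,0,0],[0.3,0,-0.036,-0.003,0,0,0],[0.3,0,-0.036,-0.003,0,0,0],[0.3,0,-0.036,-0.003,0,0,0],[0.3,0,-0.036,-0.003,0,0,0],[0.3,0,-0.03,0,0,0,0],[0.3,0,-0.02,0,0,0,0],[0.3,0,0,0,0,0,0],[0.3,0,0,0,0,0,0]]

```text
clock: 44.55
position: [506.5, -357.8, 148.8]
ee_rot: [-0.004, 1.0, 0.001, -0.023]
contact_force: [-0.4, 0.4, -0.0]
gripper_width: 56.9
```

```bash
python3 - <<'E'
from h import *
dl(526.3,-421.8,130,-69.5); print(arm.read_state()['gripper_width'])
E
```

```text
pos [ 506.5 -357.8  148.8] toolshift mm [-20.1 -64.2  17.7] tool z [-0.0461  0.0021 -0.9989]
yaw now -179.56 tiltfix rotvec [ 0.0025 -0.0461  0.    ] j6 -1.223
wz rad -1.9209
56.872807687116406
```

Fix tilt, shift, then turn −1.92 rad.

drive_tool:
  moves:
    - [[0.3,-0.007,-0.02,0,0.002,-0.023,0],[0.3,-0.007,-0.022,0,0,-0.023,0],[0.3,-0.006,-0.02,0,0,0,0],[0.3,0,0,0,0,0,-0.06],[0.3,0,0,0,0,0,-0.12],[0.3,0,0,0,0,0,-0.12],[0.3,0,0,0,0,0,-0.12],[0.3,0,0,0,0,0,-0.12],[0.3,0,0,0,0,0,-0.12],[0.3,0,0,0,0,0,-0.12],[0.3,0,0,0,0,0,-0.12],[0.3,0,0,0,0,0,-0.12],[0.3,0,0,0,0,0,0],[0.3,0,0,0,0,0,0]]

```text
clock: 45.95
position: [527.1, -400.9, 137.7]
ee_rot: [-0.517, 0.856, 0.011, -0.004]
contact_force: [-0.9, 0.0, -0.2]
gripper_width: 56.5
```

```bash
python3 - <<'E'
from h import *
dl(526.3,-421.8,130,-69.5); print(arm.read_state()['gripper_width'])
E
```

```text
pos [ 527.1 -400.9  137.7] toolshift mm [18.9 -9.2  7.4] tool z [-0.0177  0.0144 -0.9997]
yaw now -117.8 tiltfix rotvec [0.0224 0.0045 0.    ] j6 -0.073
wz rad -0.843
56.52183735473564
```

drive_tool:
  moves:
    - [[0.3,0,0,0,0.011,0.003,-0.1],[0.3,0,0,0,0.01,0,-0.12],[0.3,0,0,0,0,0,-0.12],[0.3,0,0,0,0,0,-0.12],[0.3,0,0,0,0,0,-0.12],[0.3,0,0,0,0,0,-0.12],[0.3,0,0,0,0,0,-0.1],[0.3,0,0,0,0,0,0],[0.3,0,0,0,0,0,0]]

```text
clock: 46.85
position: [527.1, -395.6, 135.8]
ee_rot: [0.814, -0.581, -0.003, -0.002]
contact_force: [0.5, -0.5, 0.1]
gripper_width: 56.9
```

```bash
python3 - <<'E'
from h import *
t=np.radians(-69.5); p=np.array([526.3,-421.8])-0.6*np.array([np.cos(t),np.sin(t)]); print(p)
dl(*p,100,-69.5)
E
```

```text
[ 526.08987557 -421.23799669]
pos [ 527.1 -395.6  135.8] toolshift mm [24.1  9.3 35.7] tool z [-0.0025  0.0062 -1.    ]
yaw now -71.07 tiltfix rotvec [0.0004 0.0067 0.    ] j6 0.734
wz rad -0.0274
```

drive_tool:
  moves:
    - [[0.3,0.012,0.005,0,0,0.007,-0.027],[0.3,0.011,0.004,0,0,0,0],[0.3,0,0,0.015,0,0,0],[0.3,0,0,0.02,0,0,0],[0.3,0,0,0.015,0,0,0],[0.3,0,0,0,0,0,0],[0.3,0,0,0,0,0,0]]

```text
clock: 47.55
position: [527.5, -423.0, 85.3]
ee_rot: [0.817, -0.576, 0.001, 0.0]
contact_force: [0.0, -0.3, -0.6]
gripper_width: 56.9
```

```bash
python3 - <<'E'
from h import *
dl(526.1,-421.2,70,-69.5)
s,im,d=snap('wrist','w35.png')
E
```

```text
pos [ 527.5 -423.    85.3] toolshift mm [-2.2  0.7 15.3] tool z [ 0.0018 -0.0015 -1.    ]
yaw now -70.4 tiltfix rotvec [-0.0012 -0.0021  0.    ] j6 0.779
wz rad -0.0158
```

View pics/w35.png

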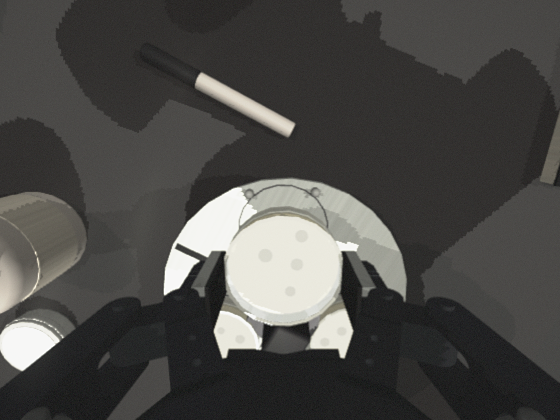

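drive_tool:
  moves:
    - [[0.3,-0.002,0.0007,0.01,-0.001,-0.002,-0.016],[0.3,0,0,0.012,0,0,0],[0.3,0,0,0.006,0,0,0],[0.3,0,0,0,0,0,0],[0.3,0,0,0,0,0,0]]

```text
clock: 48.1
position: [527.0, -421.5, 56.8]
ee_rot: [0.822, -0.57, 0.001, -0.0]
contact_force: [0.0, -0.7, 0.4]
gripper_width: 56.9
```

```bash
python3 - <<'E'
from h import *
dl(526.1,-421.2,34,-69.5)
s,im,d=snap('wrist','w36.png'); big(im,210,360,150,300,5,'c36.png')
print(tops(toolcam(),d,-37.4,tol=3,roi=(205,365,200,345)))
E
```

```text
pos [ 527.  -421.5   56.8] toolshift mm [-0.7  0.7 22.8] tool z [ 0.0028 -0.0011 -1.    ]
yaw now -69.46 tiltfix rotvec [-0.0022 -0.002   0.    ] j6 0.794
wz rad 0.0007
[(array([ 1.8,  0.7, 30.3]), np.float64(0.91), array([276., 271.]))]
```

View pics/c36.png

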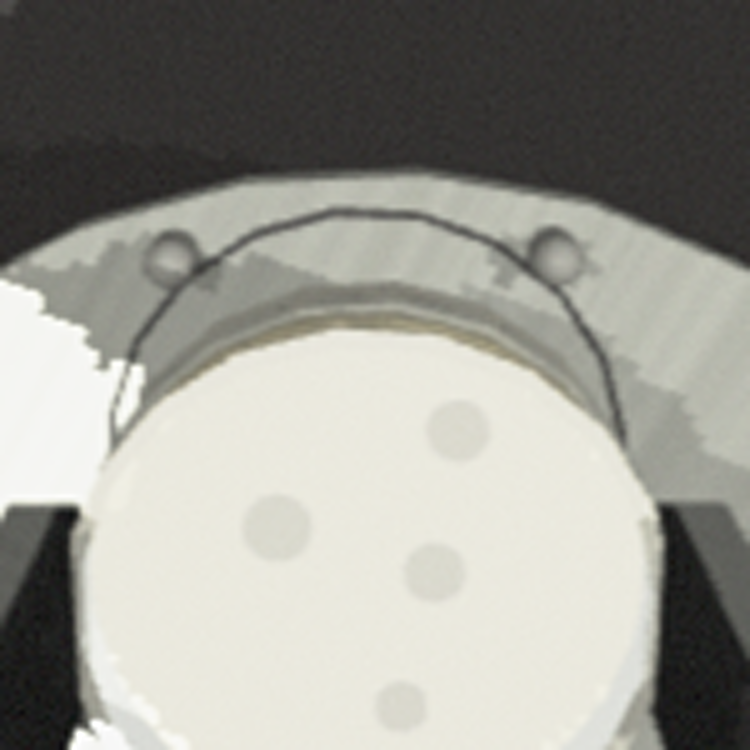

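```bash
python3 - <<'E'
from h import *
ct=toolcam(); z=arm.read_state()['position'][2]
px=[(210+172/5-.4,150+259/5-.4),(210+556/5-.4,150+256/5-.4)]
for h in (61.3,59):
    P=onplane(ct,px,z-h)[:,:2]; print(h, 'place ctr',P.mean(0)-[26.8,0],np.linalg.norm(P[1]-P[0]))
E
```

```text
61.3 place ctr [2.32637541 0.43179237] 43.736293907155286
59 place ctr [1.71621855 0.42883592] 44.34645453178991
```

```bash
python3 - <<'E'
from h import *
ct=toolcam(); z=arm.read_state()['position'][2]
px=[(244,201.4),(320.8,200.8)]
print(ct, onplane(ct,px,z-61.3), z, onplane(ct,[(283,201)],z-61.3), onplane(ct,[(283,260)],-37.4))
im,d=arm.get_image('wrist')
print([(u,bydepth(ct,[(u,262)],[d[262,u]])[0].round(1).tolist()) for u in list(range(218,232,2))+list(range(334,350,2))])
E
```

```text
(np.float64(299.3860846733312), 282.9276039042485, 208.65110599114655, 0.007806974551345567, array([[-5.19300405e-04, -9.59794447e-01, -2.80703312e-01,
         7.28623999e+01],
       [ 9.99999620e-01, -6.95086126e-04,  5.26675643e-04,
         6.43710535e-01],
       [-7.00613335e-04, -2.80702932e-01,  9.59794443e-01,
        -1.69380137e+02],
       [ 0.00000000e+00,  0.00000000e+00,  0.00000000e+00,
         1.00000000e+00]])) [[ 28.96508939 -21.4357598   -4.51621114]
 [ 29.28766143  22.29934454  -4.51621114]] 56.78378886033982 [[29.18563571  0.77776334 -4.51621114]] [[  8.39915365   0.73770111 -37.4       ]]
[(218, [12.8, -28.1, -48.3]), (220, [11.9, -27.7, -46.5]), (222, [9.3, -27.9, -41.2]), (224, [7.2, -27.9, -37.0]), (226, [7.4, -26.9, -37.4]), (228, [7.1, -26.0, -36.8]), (230, [7.7, -24.8, -38.1]), (334, [7.1, 25.5, -37.0]), (336, [7.0, 26.5, -36.7]), (338, [7.0, 27.5, -36.8]), (340, [7.8, 28.2, -38.3]), (342, [7.8, 29.1, -38.5]), (344, [10.5, 28.9, -43.7]), (346, [12.9, 28.6, -48.6]), (348, [11.8, 30.1, -46.4])]
```

drive_tool:
  moves:
    - [[0.3,0,0,0.006,-0.002,-0.002,0],[0.3,0,0,0.006,0,0,0],[0.3,0,0,0.004,0,0,0],[0.3,0,0,0,0,0,0],[0.3,0,0,0,0,0,0]]

```text
clock: 48.7
position: [527.5, -421.8, 40.2]
ee_rot: [0.822, -0.57, 0.001, -0.0]
contact_force: [0.1, 0.4, -0.3]
gripper_width: 57.0
```

```bash
python3 - <<'E'
from h import *
dl(526.9,-421.5,34,-69.5)
s,im,d=snap('wrist','w37.png'); big(im,210,360,150,300,5,'c37.png')
print(tops(toolcam(),d,-37.4,tol=3,roi=(205,365,200,345)),s['contact_force'])
E
```

```text
pos [ 527.5 -421.8   40.2] toolshift mm [-0.5  0.4  6.2] tool z [ 1.4e-03 -5.0e-04 -1.0e+00]
yaw now -69.46 tiltfix rotvec [-0.0012 -0.0009 -0.    ] j6 0.794
wz rad 0.0007
[(array([-7.2,  0.7, 38.7]), np.float64(0.58), array([281., 239.]))] [ 0.13555458  0.35797481 -0.27450037]
```

View pics/c37.png

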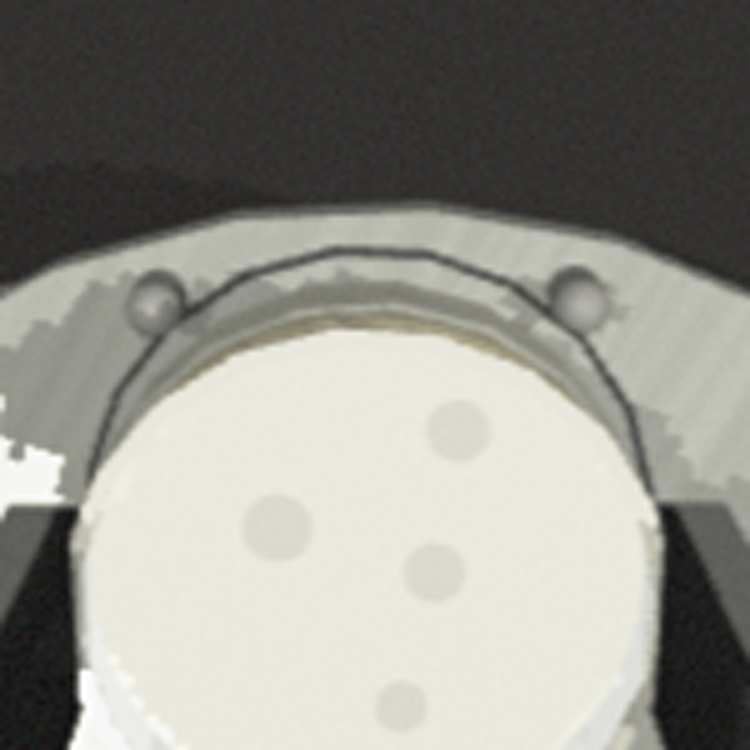

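drive_tool:
  moves:
    - [[0.3,-0.0003,0,0.003,-0.001,-0.001,0],[0.3,0,0,0.003,0,0,0],[0.3,0,0,0.001,0,0,0],[0.3,0,0,0,0,0,0]]

```text
clock: 49.15
position: [528.0, -421.9, 34.9]
ee_rot: [0.822, -0.569, 0.001, 0.0]
contact_force: [-0.2, -0.2, -0.2]
gripper_width: 56.6
```

```bash
python3 - <<'E'
from h import *
dl(526.9,-421.5,34,-69.5)
s,im,d=snap('wrist','w38.png'); big(im,210,360,150,300,5,'c38.png')
print(s['contact_force'])
E
```

```text
pos [ 528.  -421.9   34.9] toolshift mm [-0.7  0.9  0.9] tool z [ 0.0015 -0.0013 -1.    ]
yaw now -69.42 tiltfix rotvec [-0.001  -0.0017 -0.    ] j6 0.794
wz rad 0.0014
[-0.21332954 -0.16180274 -0.179625  ]
```

View pics/c38.png

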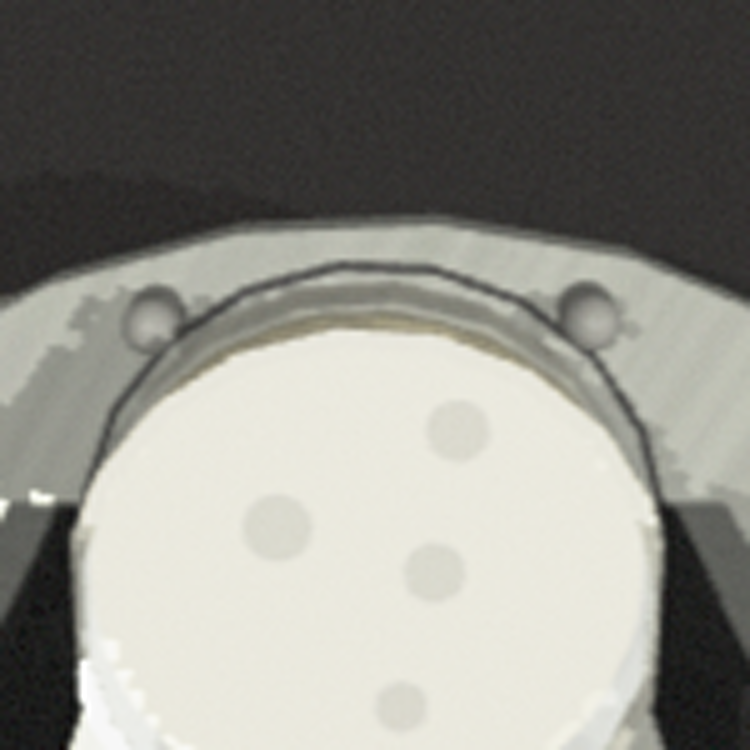

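drive_tool:
  moves:
    - [[0.3,0,0,0.0015,0,0,0],[0.3,0,0,0,0,0,0],[0.8,0,0,0,0,0,0],[1,0,0,0,0,0,0],[1,0,0,0,0,0,0],[1,0,0,-0.01,0,0,0],[1,0,0,-0.02,0,0,0],[1,0,0,-0.03,0,0,0],[1,0,0,-0.03,0,0,0],[1,0,0,-0.04,0,0,0],[1,0,0,-0.03,0,0,0],[1,0,0,0,0,0,0],[1,0,0,0,0,0,0]]

```text
clock: 50.5
position: [527.4, -422.2, 202.9]
ee_rot: [0.822, -0.569, 0.001, 0.001]
contact_force: [0.2, 0.5, -1.1]
gripper_width: 85.7
```

```bash
python3 - <<'E'
from h import *
s,im,d=snap('wrist','w39.png'); c=cam('wrist',s); print(s['position'])
for o in tops(c,d,71.3): print(o)
dl(450,100,200,-180)
E
```

```text
[ 527.39549009 -422.23229294  202.91086243]
(array([ 543.9, -327.9,   30.2]), np.float64(0.27), array([240., 266.]))
(array([ 453.2, -362.7,   30.2]), np.float64(0.27), array([325., 266.]))
(array([ 717.9, -333. ,   35.6]), np.float64(0.44), array([105., 203.]))
(array([ 528.5, -423.6,   29.9]), np.float64(0.27), array([278., 194.]))
(array([ 781.7, -480.3,   34.6]), np.float64(1.22), array([ 4., 16.]))
pos [ 527.6 -422.6  203.3] toolshift mm [-516.5 -111.2    1.3] tool z [ 0.002  -0.0036 -1.    ]
yaw now -69.41 tiltfix rotvec [-0.0006 -0.0041  0.    ] j6 0.794
wz rad 1.9302
```

View pics/w39.png

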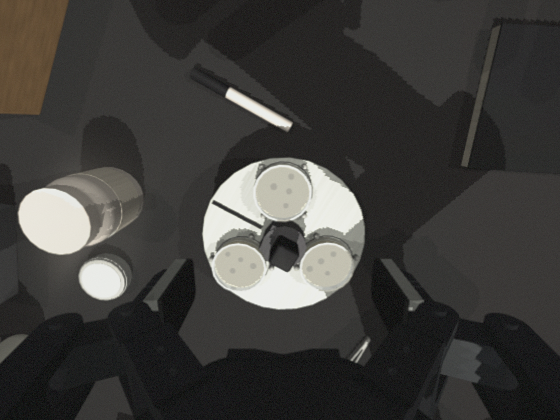

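drive_tool:
  moves:
    - [[0.5,-0.025,-0.005,0,0,0,0],[0.4,-0.037,-0.008,0,0,0,0],[0.4,-0.037,-0.008,0,0,0,0],[0.4,-0.037,-0.008,0,0,0,0],[0.4,-0.037,-0.008,0,0,0,0],[0.4,-0.037,-0.008,0,0,0,0],[0.4,-0.037,-0.008,0,0,0,0],[0.4,-0.037,-0.008,0,0,0,0],[0.4,-0.037,-0.008,0,0,0,0],[0.4,-0.037,-0.008,0,0,0,0],[0.4,-0.037,-0.008,0,0,0,0],[0.4,-0.037,-0.008,0,0,0,0],[0.4,-0.037,-0.008,0,0,0,0],[0.4,-0.035,-0.008,0,0,0,0],[0.4,-0.02,-0.006,0,0,0,0],[0.4,0,0,0,0,0,0],[0.4,0,0,0,0,0,0.12],[0.4,0,0,0,0,0,0.12],[0.4,0,0,0,0,0,0.12],[0.4,0,0,0,0,0,0]]

```text
clock: 52.55
position: [434.7, 124.0, 180.3]
ee_rot: [-0.701, 0.713, 0.011, -0.018]
contact_force: [0.2, 0.3, -0.5]
gripper_width: 34.0
```

```bash
python3 - <<'E'
from h import *
s,im,d=snap('wrist','w40.png'); c=cam('wrist',s); print(s['gripper_width'])
for o in tops(c,d,48): print(o)
dl(448,140,60,-90)
E
```

```text
33.959957832382045
(array([591.9, 203.8,  30. ]), np.float64(0.27), array([134., 272.]))
(array([448.4, 206. ,  30. ]), np.float64(0.23), array([273., 268.]))
pos [434.6 124.  180.3] toolshift mm [-17.5 -18.1 119.5] tool z [-0.0418 -0.0102 -0.9991]
yaw now -90.88 tiltfix rotvec [ 0.0417 -0.0109 -0.    ] j6 -0.633
wz rad -0.0154
```

View pics/w40.png

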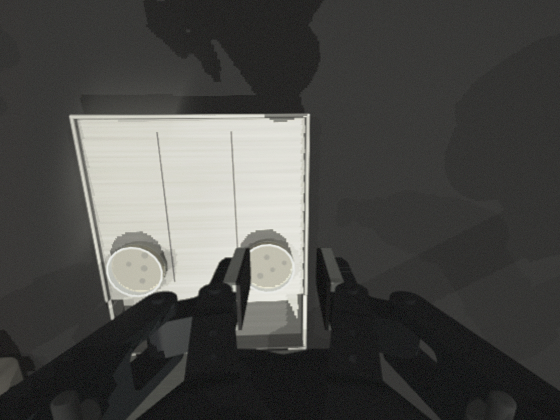

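drive_tool:
  moves:
    - [[0.4,-0.006,-0.006,0.02,0.02,-0.005,-0.015],[0.4,-0.006,-0.006,0.025,0.02,-0.005,0],[0.4,-0.004,-0.005,0.025,0,0,0],[0.4,0,0,0.025,0,0,0],[0.4,0,0,0.01,0,0,0],[0.4,0,0,0,0,0,0],[0.4,0,0,0,0,0,0]]

```text
clock: 53.3
position: [452.0, 137.0, 71.9]
ee_rot: [0.711, -0.703, 0.001, -0.0]
contact_force: [0.8, -0.1, 0.4]
gripper_width: 34.2
```

```bash
python3 - <<'E'
from h import *
dl(448.4,140,13,-90)
E
```

```text
pos [452.  137.   71.9] toolshift mm [-3.1  3.6 58.9] tool z [ 1.e-03 -6.e-04 -1.e+00]
yaw now -89.29 tiltfix rotvec [-0.0009 -0.0006 -0.    ] j6 -0.629
wz rad 0.0124
```

drive_tool:
  moves:
    - [[0.4,0,0.0036,0.012,0,0,0.012],[0.4,0,0,0.015,0,0,0],[0.4,0,0,0.015,0,0,0],[0.4,0,0,0.008,0,0,0],[0.4,0,0,0,0,0,0],[0.4,0,0,0,0,0,0]]

```text
clock: 53.9
position: [454.4, 140.0, 28.0]
ee_rot: [0.709, -0.706, 0.003, -0.008]
contact_force: [0.4, 0.0, -0.1]
gripper_width: 34.4
```

```bash
python3 - <<'E'
from h import *
dl(448.4,160,13,-90)
s,im,d=snap('wrist','w41.png'); s,im,d=snap('side','s11.png'); big(im,220,360,220,340,5,'c41.png'); print(s['contact_force'])
E
```

```text
pos [454.4 140.   28. ] toolshift mm [-19.9   6.1  15. ] tool z [ 0.0153  0.008  -0.9999]
yaw now -89.76 tiltfix rotvec [-0.0153  0.008   0.    ] j6 -0.643
wz rad 0.0042
[-0.33153104 -0.16611902 -0.10261593]
```

View pics/c41.png

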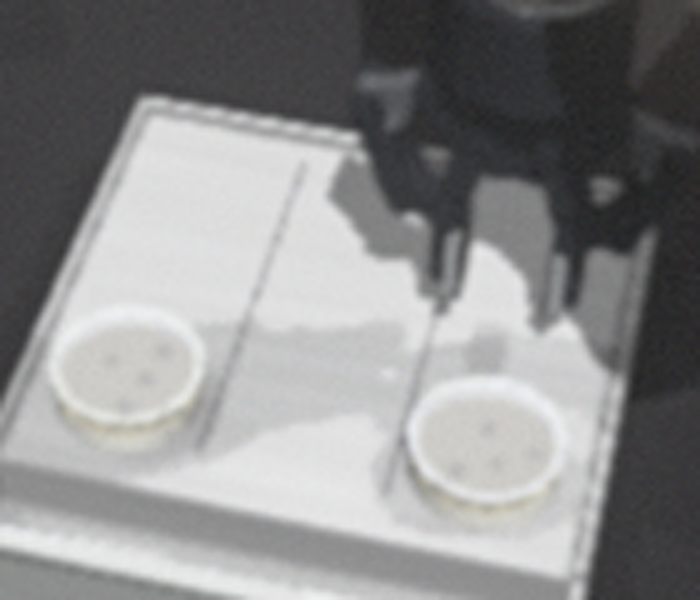

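View pics/w41.png

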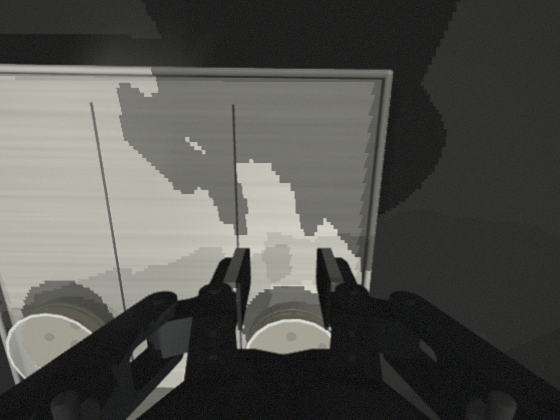

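drive_tool:
  moves:
    - [[0.4,0,0.006,0.006,-0.015,0.008,0],[0.4,0,0,0.006,0,0,0],[0.4,0,0,0.002,0,0,0],[0.4,0,0,0,0,0,0],[0.4,0,0,0,0,0,0]]

```text
clock: 54.5
position: [448.5, 140.6, 13.7]
ee_rot: [0.709, -0.706, 0.0, -0.001]
contact_force: [0.8, 0.2, -0.4]
gripper_width: 34.1
```

```bash
python3 - <<'E'
from h import *
dl(448.4,165,12,-90)
s,im,d=snap('side','s12.png'); big(im,220,360,220,340,5,'c42.png'); print(s['contact_force'])
c=cam('side'); print([((proj(c,[448.4+dx,151,z])[0]-[220,220])*5).round().tolist() for z in (30,36,40) for dx in (-20,20)])
E
```

```text
pos [448.5 140.6  13.7] toolshift mm [-24.4  -0.    1.7] tool z [ 9.e-04  7.e-04 -1.e+00]
yaw now -89.74 tiltfix rotvec [-0.0009  0.0007 -0.    ] j6 -0.646
wz rad 0.0045
[ 0.79734431  0.22258608 -0.42555213]
[[557.0, 364.0], [460.0, 346.0], [558.0, 354.0], [460.0, 336.0], [559.0, 347.0], [461.0, 329.0]]
```

View pics/c42.png

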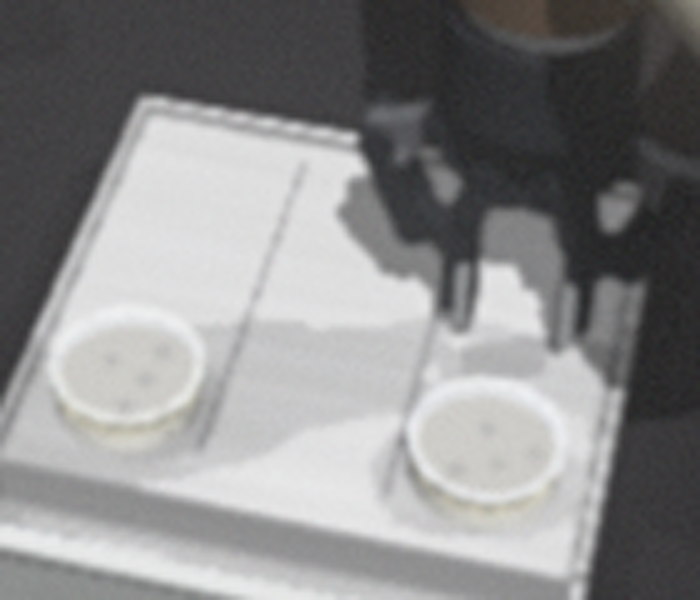

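drive_tool:
  moves:
    - [[0.4,-0.006,0,0.002,0,0,0],[0.4,-0.008,0,0,0,0,0],[0.4,-0.008,0,0,0,0,0],[0.4,-0.008,0,0,0,0,0],[0.4,-0.008,0,0,0,0,0],[0.4,-0.008,0,0,0,0,0],[0.4,-0.008,0,0,0,0,0],[0.4,0,0,0,0,0,0]]

```text
clock: 55.35
position: [448.7, 200.6, 12.0]
ee_rot: [0.709, -0.705, 0.0, -0.001]
contact_force: [1.3, 0.4, 0.1]
gripper_width: 34.1
```

```bash
python3 - <<'E'
from h import *
dl(448.4,245,12,-90)
s,im,d=snap('side','s13.png'); big(im,220,360,220,340,5,'c43.png'); print(s['contact_force'])
E
```

```text
pos [448.7 200.6  12. ] toolshift mm [-44.4   0.1   0.1] tool z [ 0.0022  0.0016 -1.    ]
yaw now -89.67 tiltfix rotvec [-0.0022  0.0015 -0.    ] j6 -0.746
wz rad 0.0057
[1.28435946 0.36119917 0.12844166]
```

View pics/c43.png

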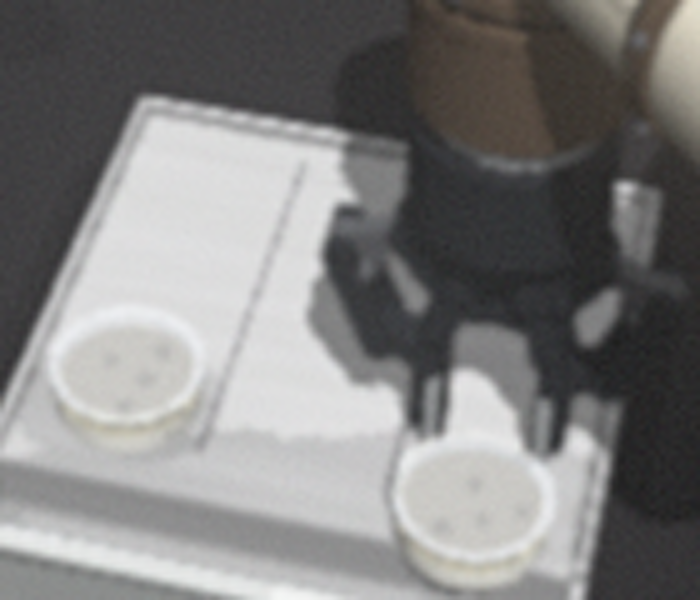

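drive_tool:
  moves:
    - [[0.4,-0.007,0,0,0,0,0],[0.4,-0.007,0,0,0,0,0],[0.4,-0.007,0,0,0,0,0],[0.4,-0.007,0,0,0,0,0],[0.4,0,0,0,0,0,0]]

```text
clock: 55.9
position: [448.3, 229.9, 12.0]
ee_rot: [0.709, -0.706, 0.0, -0.001]
contact_force: [-0.1, -0.2, 0.1]
gripper_width: 34.4
```

```bash
python3 - <<'E'
from h import *
dl(448.4,245,12,-90)
s,im,d=snap('side','s14.png'); big(im,220,360,220,370,4.5,'c44.png'); print(s['contact_force'])
E
```

```text
pos [448.3 229.9  12. ] toolshift mm [-15.1  -0.2   0. ] tool z [ 0.0015  0.0011 -1.    ]
yaw now -89.75 tiltfix rotvec [-0.0015  0.0011  0.    ] j6 -0.793
wz rad 0.0043
[-0.12013058 -0.15662264  0.1336543 ]
```

View pics/c44.png

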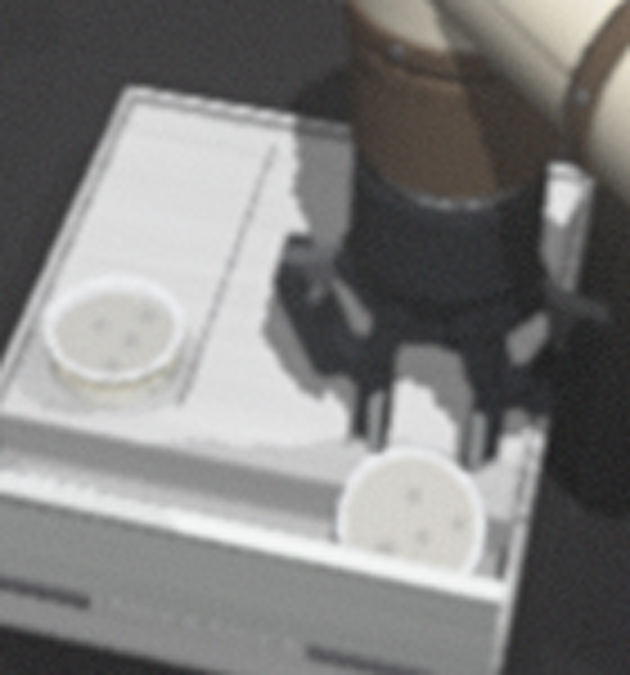

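drive_tool:
  moves:
    - [[0.4,-0.007,0,0,0,0,0],[0.4,-0.007,0,0,0,0,0],[0.4,-0.004,0,0,0,0,0],[0.4,0,0,0,0,0,0],[0.4,0,0,0,0,0,0]]

```text
clock: 56.45
position: [447.7, 248.7, 11.7]
ee_rot: [0.708, -0.706, 0.0, -0.0]
contact_force: [-0.0, -0.2, 0.0]
gripper_width: 34.4
```

```bash
python3 - <<'E'
from h import *
dl(448.4,245,12,-90)
s,im,d=snap('side','s15.png'); big(im,220,360,220,370,4.5,'c45.png'); print(s['contact_force'])
s,im,d=snap('top','t45.png'); big(im,110,260,170,300,5,'c45t.png')
E
```

```text
pos [447.7 248.7  11.7] toolshift mm [ 3.7 -0.6 -0.3] tool z [ 5.e-04  3.e-04 -1.e+00]
yaw now -89.78 tiltfix rotvec [-0.0005  0.0003 -0.    ] j6 -0.821
wz rad 0.0038
[-0.04818282 -0.22450954  0.03326925]
```

View pics/c45.png

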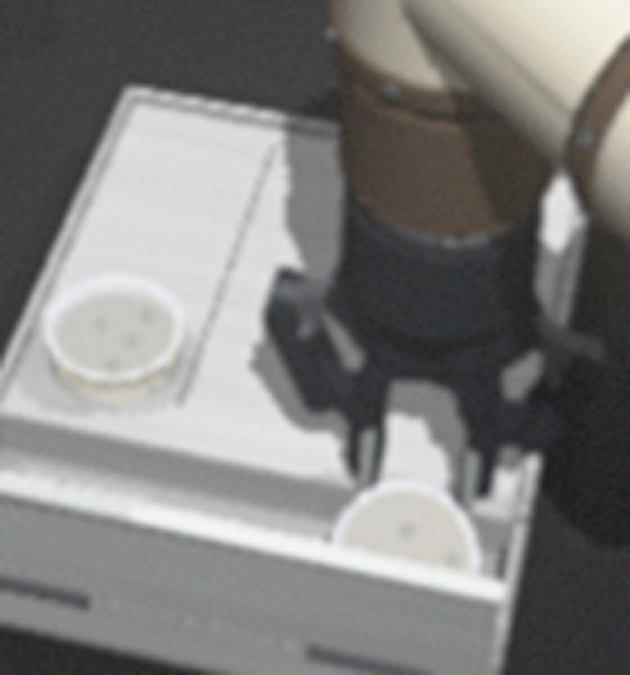

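View pics/c45t.png

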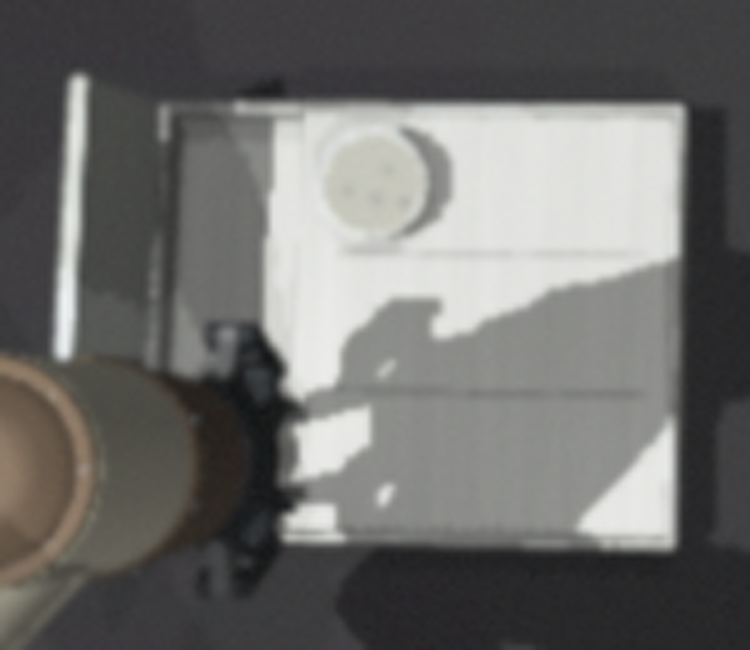

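drive_tool:
  moves:
    - [[0.4,0.01,0,-0.01,0,0,0],[0.4,0.015,0,-0.03,0,0,0],[0.4,0.015,0,-0.03,0,0,0],[0.4,0,0,-0.04,0,0,0],[0.4,0,0,-0.02,0,0,0],[0.4,0,0,0,0,0,0],[0.4,0,0,0,0,0,0]]

```text
clock: 57.25
position: [446.6, 201.7, 149.3]
ee_rot: [0.707, -0.707, 0.0, 0.0]
contact_force: [-0.5, -0.1, 0.4]
gripper_width: 34.1
```

```bash
python3 - <<'E'
from h import *
s,im,d=snap('side','s16.png'); big(im,220,360,220,370,4.5,'c46.png')
s,im,d=snap('wrist','w46.png'); c=cam('wrist',s)
for o in tops(c,d,23,tol=4)+tops(c,d,48,tol=3): print(o)
dl(592,140,100,-90)
E
```

```text
(array([824.8, 416. ,  49.7]), np.float64(2.59), array([  7., 372.]))
(array([444.8, 155.7, 174.2]), np.float64(1.56), array([285., 303.]))
(array([447.4, 272.2,  33.1]), np.float64(0.82), array([280., 283.]))
(array([621.1, 287.5,  38.4]), np.float64(2.78), array([115., 276.]))
(array([444.6,  34.6, 297.8]), np.float64(1.3), array([285., 320.]))
(array([447.8, 273.7,  23.4]), np.float64(1.15), array([283., 255.]))
(array([591.9, 204.4,  30. ]), np.float64(0.28), array([129., 205.]))
pos [446.5 201.6 148.4] toolshift mm [  61.7 -145.5   48.3] tool z [-0.0013 -0.0019 -1.    ]
yaw now -89.94 tiltfix rotvec [ 0.0013 -0.0019  0.    ] j6 -0.756
wz rad 0.001
```

View pics/c46.png

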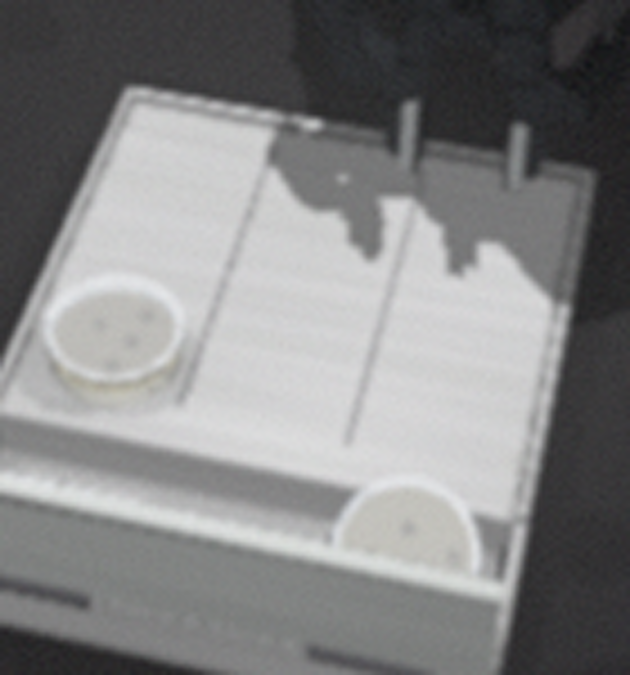

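View pics/w46.png

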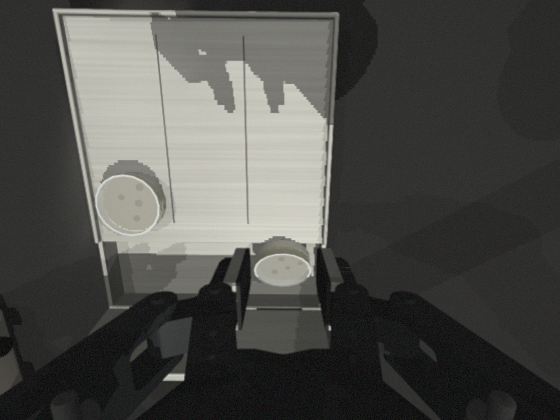

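```bash
python3 - <<'E'
from h import *
s=arm.read_state(); im,d=arm.get_image('wrist'); c=cam('wrist',s)
for v in range(228,345,4): print(v,bydepth(c,[(283,v)],[d[v,283]])[0].round(1).tolist(), im[v,283])
E
```

```text
228 [446.0, 232.6, 31.2] [214 212 200]
232 [446.0, 237.4, 30.1] [207 206 196]
236 [446.0, 241.6, 30.3] [140 138 131]
240 [446.0, 245.8, 31.0] [118 119 109]
244 [446.0, 247.9, 36.4] [134 134 123]
248 [446.0, 250.5, 40.6] [125 123 106]
252 [446.0, 252.1, 46.6] [111 108  97]
256 [446.0, 256.6, 46.2] [169 166 155]
260 [446.0, 261.9, 44.2] [153 151 142]
264 [446.0, 268.3, 40.1] [164 162 150]
268 [446.0, 274.8, 36.4] [166 163 151]
272 [446.0, 280.8, 33.8] [166 165 152]
276 [446.0, 287.3, 30.5] [166 165 154]
280 [445.9, 294.4, 26.5] [167 168 159]
284 [445.9, 301.7, 22.2] [172 175 168]
288 [445.9, 316.8, 5.5] [114 116 108]
292 [445.9, 322.8, 4.3] [113 112 106]
296 [445.9, 325.8, 8.1] [71 71 67]
300 [445.9, 325.0, 17.6] [67 65 65]
304 [445.9, 326.0, 24.0] [68 66 61]
308 [445.9, 327.3, 29.6] [83 82 77]
312 [445.9, 328.6, 34.9] [81 82 75]
316 [446.0, 328.8, 41.7] [78 79 75]
320 [446.0, 329.5, 47.4] [77 79 73]
324 [446.0, 330.2, 53.1] [83 83 79]
328 [446.0, 330.6, 58.8] [82 83 78]
332 [446.0, 331.1, 64.1] [80 82 77]
336 [446.0, 331.6, 69.4] [81 82 77]
340 [446.0, 332.4, 74.1] [80 81 75]
344 [446.0, 333.5, 78.1] [78 79 75]
```

drive_tool:
  moves:
    - [[0.4,0,0,0.03,0,0,0],[0.4,0,0,0.03,0,0,0],[0.4,0,0,0.03,0,0,0],[0.4,0,0,0.03,0,0,0],[0.4,0,0,0.01,0,0,0],[0.4,0,0,0,0,0,0],[0.4,0,0,0,0,0,0]]

```text
clock: 58.1
position: [443.8, 199.4, 8.8]
ee_rot: [0.708, -0.706, 0.0, 0.007]
contact_force: [-0.6, 0.6, 0.5]
gripper_width: 33.9
```

```bash
python3 - <<'E'
from h import *
dl(447.5,262,12,-90)
E
```

```text
pos [443.8 199.4   8.8] toolshift mm [-62.6  -3.8  -3.8] tool z [-0.0095 -0.0103 -0.9999]
yaw now -89.83 tiltfix rotvec [ 0.0095 -0.0103  0.    ] j6 -0.756
wz rad 0.0029
```

drive_tool:
  moves:
    - [[0.4,0,-0.003,-0.003,0.009,-0.01,0],[0.4,-0.01,0,0,0,0,0],[0.4,-0.01,0,0,0,0,0],[0.4,-0.01,0,0,0,0,0],[0.4,-0.01,0,0,0,0,0],[0.4,-0.007,0,0,0,0,0],[0.4,-0.006,0,0,0,0,0],[0.4,-0.004,0,0,0,0,0],[0.4,-0.003,0,0,0,0,0],[0.4,0,0,0,0,0,0]]

```text
clock: 59.1
position: [449.5, 268.5, 17.1]
ee_rot: [0.709, -0.705, 0.0, -0.006]
contact_force: [1.4, 0.0, -0.3]
gripper_width: 33.8
```

```bash
python3 - <<'E'
from h import *
dl(447.5,262,12,-90)
s,im,d=snap('side','s17.png'); big(im,220,360,220,370,4.5,'c47.png'); print(s['contact_force'])
E
```

```text
pos [449.5 268.5  17.1] toolshift mm [6.5 2.  5.1] tool z [ 0.0082  0.0077 -0.9999]
yaw now -89.69 tiltfix rotvec [-0.0082  0.0077 -0.    ] j6 -0.845
wz rad 0.0053
[ 1.37604454  0.04696689 -0.28263738]
```

View pics/c47.png

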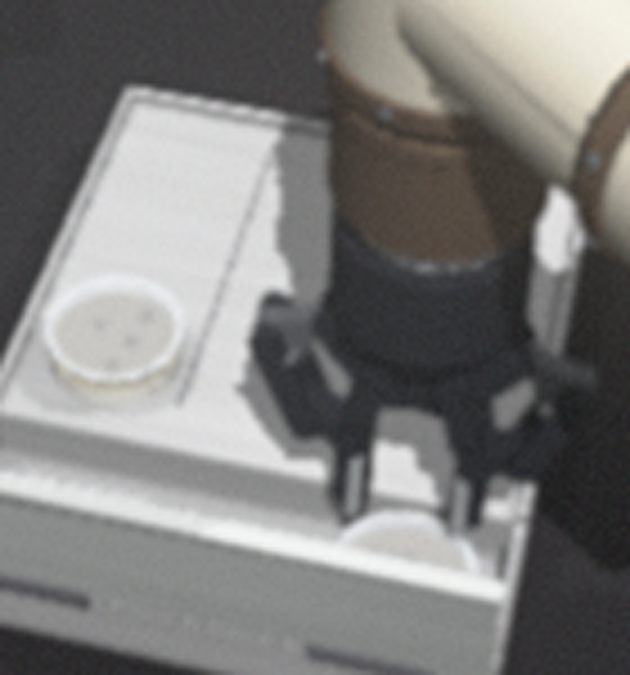

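Moved further down; back off and look.

drive_tool:
  moves:
    - [[0.4,0.01,0,-0.01,0,0,0],[0.4,0.015,0,-0.03,0,0,0],[0.4,0.02,0,-0.03,-0.008,0.008,0],[0.4,0.02,0,-0.04,0,0,0],[0.4,0,0,-0.02,0,0,0],[0.4,0,0,0,0,0,0],[0.4,0,0,0,0,0,0]]

```text
clock: 59.85
position: [447.4, 193.7, 153.8]
ee_rot: [0.708, -0.707, 0.0, 0.002]
contact_force: [-0.8, -0.1, 0.5]
gripper_width: 34.1
```

```bash
python3 - <<'E'
from h import *
s,im,d=snap('wrist','w48.png'); c=cam('wrist',s)
big(im,60,380,160,360,2.4,'c48.png')
W=lambda u,v: bydepth(c,[(u,v)],[d[v,u]])[0].round(1).tolist()
for v in range(228,320,4): print(v,W(283,v))
dl(592,140,60,-90)
E
```

```text
228 [446.8, 227.4, 28.6]
232 [446.8, 231.7, 29.1]
236 [446.8, 236.3, 28.8]
240 [446.8, 240.2, 30.4]
244 [446.8, 244.6, 30.6]
248 [446.7, 249.2, 30.4]
252 [446.7, 257.3, 22.7]
256 [446.7, 262.2, 22.5]
260 [446.7, 266.9, 22.6]
264 [446.7, 272.3, 21.5]
268 [446.7, 276.6, 22.7]
272 [446.7, 281.2, 23.2]
276 [446.7, 285.9, 23.6]
280 [446.7, 290.9, 23.5]
284 [446.7, 296.4, 22.8]
288 [446.7, 301.6, 22.6]
292 [446.7, 306.7, 22.6]
296 [446.6, 323.6, 4.0]
300 [446.6, 325.7, 9.4]
304 [446.7, 324.9, 18.7]
308 [446.7, 325.4, 25.8]
312 [446.7, 327.1, 30.9]
316 [446.7, 328.3, 36.4]
pos [447.5 193.8 153.7] toolshift mm [  53.7 -144.6   93.5] tool z [-0.0023 -0.0037 -1.    ]
yaw now -89.91 tiltfix rotvec [ 0.0023 -0.0037  0.    ] j6 -0.743
wz rad 0.0016
```

View pics/c48.png

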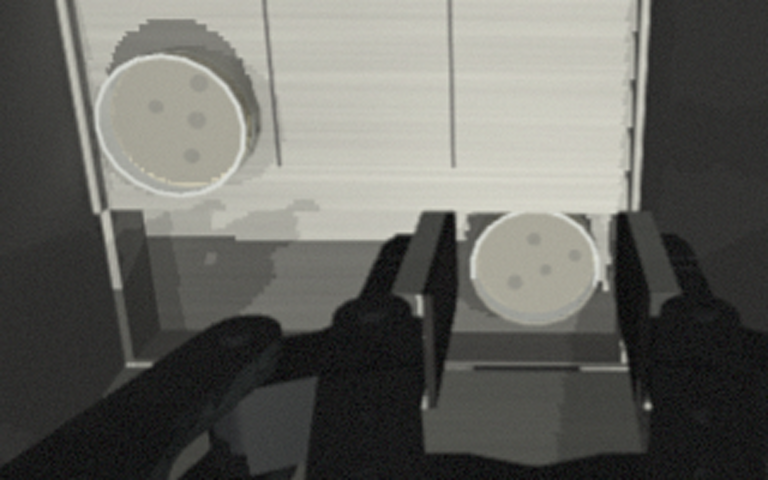

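drive_tool:
  moves:
    - [[0.4,0.012,-0.02,0,0.002,-0.003,0],[0.4,0.014,-0.03,0,0,0,0],[0.4,0.014,-0.03,0,0,0,0],[0.4,0.01,-0.03,0.02,0,0,0],[0.4,0,-0.03,0.03,0,0,0],[0.4,0,0,0.03,0,0,0],[0.4,0,0,0,0,0,0],[0.4,0,0,0,0,0,0]]

```text
clock: 60.7
position: [586.7, 139.5, 59.6]
ee_rot: [0.709, -0.705, -0.003, 0.009]
contact_force: [-0.2, 0.3, 0.9]
gripper_width: 34.4
```

```bash
python3 - <<'E'
from h import *
dl(591.5,142,12,-90)
E
```

```text
pos [586.7 139.5  59.6] toolshift mm [-2.9 -5.6 47.5] tool z [-0.0172 -0.0096 -0.9998]
yaw now -89.7 tiltfix rotvec [ 0.0173 -0.0096 -0.    ] j6 -0.497
wz rad 0.0053
```

drive_tool:
  moves:
    - [[0.4,-0.002,-0.005,0.008,0.017,-0.009,0.005],[0.4,0,0,0.012,0,0,0],[0.4,0,0,0.012,0,0,0],[0.4,0,0,0.006,0,0,0],[0.4,0,0,0,0,0,0],[0.4,0,0,0,0,0,0]]

```text
clock: 61.3
position: [591.7, 143.4, 23.4]
ee_rot: [0.709, -0.706, 0.001, -0.002]
contact_force: [-0.1, 0.9, 0.4]
gripper_width: 34.3
```

```bash
python3 - <<'E'
from h import *
dl(591.5,142,12,-90)
E
```

```text
pos [591.7 143.4  23.4] toolshift mm [ 1.4  0.2 11.4] tool z [ 3.7e-03  6.0e-04 -1.0e+00]
yaw now -89.75 tiltfix rotvec [-0.0037  0.0006 -0.    ] j6 -0.501
wz rad 0.0043
```

drive_tool:
  moves:
    - [[0.4,0,0,0.006,-0.003,0,0],[0.4,0,0,0.004,0,0,0],[0.4,0,0,0,0,0,0],[0.4,-0.006,0,0,0,0,0],[0.4,-0.008,0,0,0,0,0],[0.4,-0.008,0,0,0,0,0],[0.4,-0.008,0,0,0,0,0],[0.4,-0.008,0,0,0,0,0],[0.4,-0.008,0,0,0,0,0],[0.4,-0.006,0,0,0,0,0],[0.4,0,0,0,0,0,0]]

```text
clock: 62.4
position: [592.5, 201.6, 14.2]
ee_rot: [0.709, -0.705, 0.001, -0.002]
contact_force: [0.3, 0.1, 0.5]
gripper_width: 34.0
```

```bash
python3 - <<'E'
from h import *
dl(591.5,262,12,-90)
s,im,d=snap('side','s18.png'); big(im,200,360,220,370,4.5,'c49.png'); print(s['contact_force'])
E
```

```text
pos [592.5 201.6  14.2] toolshift mm [-60.4   0.6   2.3] tool z [ 0.0035  0.002  -1.    ]
yaw now -89.66 tiltfix rotvec [-0.0035  0.002  -0.    ] j6 -0.581
wz rad 0.006
[0.27714932 0.05502323 0.50185875]
```

View pics/c49.png

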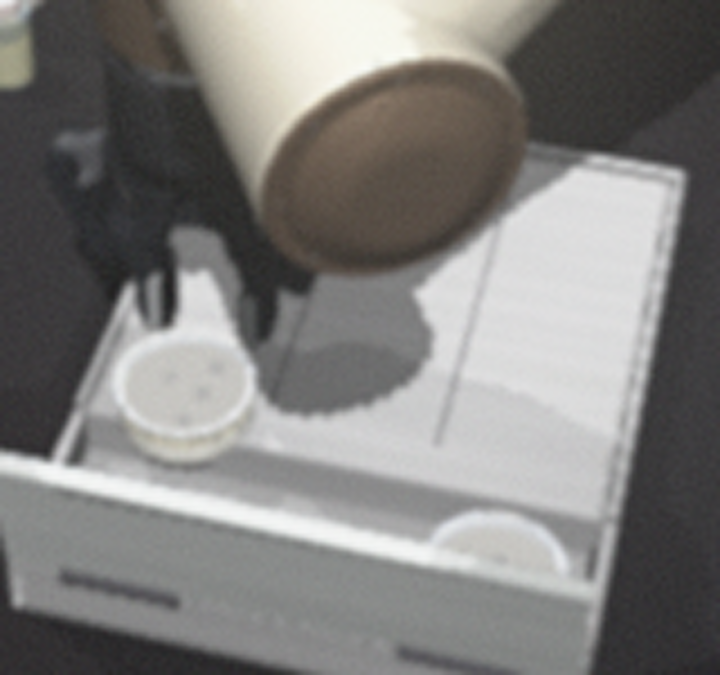

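drive_tool:
  moves:
    - [[0.4,-0.006,0,0.002,-0.003,0.002,0],[0.4,-0.007,0,0,0,0,0],[0.4,-0.007,0,0,0,0,0],[0.4,-0.007,0,0,0,0,0],[0.4,-0.007,0,0,0,0,0],[0.4,-0.007,0,0,0,0,0],[0.4,-0.007,0,0,0,0,0],[0.4,-0.007,0,0,0,0,0],[0.4,-0.005,0,0,0,0,0],[0.4,-0.004,0,0,0,0,0],[0.4,0,0,0,0,0,0]]

```text
clock: 63.55
position: [591.5, 265.8, 12.6]
ee_rot: [0.709, -0.705, 0.002, 0.004]
contact_force: [2.1, -2.9, 0.7]
gripper_width: 34.1
```

```bash
python3 - <<'E'
from h import *
dl(591.5,266,12,-90)
s,im,d=snap('side','s19.png'); big(im,200,360,220,370,4.5,'c50.png'); print(s['contact_force'])
E
```

```text
pos [591.5 265.8  12.6] toolshift mm [-0.2 -0.   0.6] tool z [-0.004  -0.0087 -1.    ]
yaw now -89.72 tiltfix rotvec [ 0.004  -0.0087 -0.    ] j6 -0.673
wz rad 0.0049
[ 2.07789206 -2.89909475  0.72303934]
```

View pics/c50.png

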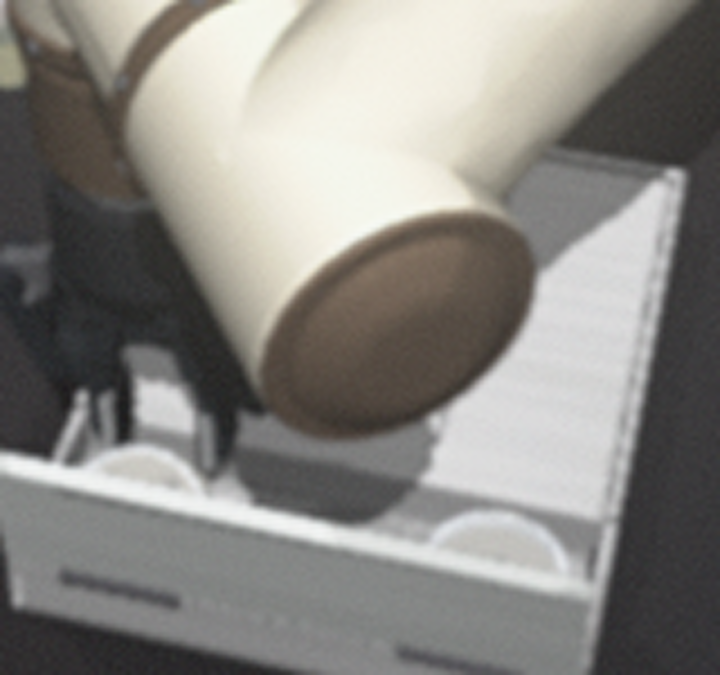

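drive_tool:
  moves:
    - [[0.4,0.01,0,-0.005,0,0,0],[0.4,0.015,0,-0.03,0,0,0],[0.4,0.02,0,-0.03,0,0,0],[0.4,0.02,0,-0.04,0,0,0],[0.4,0,0,-0.03,0,0,0],[0.4,0,0,0,0,0,0],[0.4,0,0,0,0,0,0]]

```text
clock: 64.3
position: [591.8, 199.1, 153.4]
ee_rot: [0.708, -0.706, 0.0, 0.002]
contact_force: [-0.6, -0.3, -0.3]
gripper_width: 34.0
```

```bash
python3 - <<'E'
from h import *
s,im,d=snap('wrist','w51.png'); c=cam('wrist',s); print(s['position'])
W=lambda u,v: bydepth(c,[(u,v)],[d[v,u]])[0].round(1).tolist()
for v in range(236,312,4): print(v,W(283,v))
E
```

```text
[591.84245613 199.06071659 153.37327845]
236 [591.1, 241.4, 28.9]
240 [591.1, 245.6, 29.7]
244 [591.0, 252.7, 23.5]
248 [591.0, 257.6, 23.0]
252 [591.0, 262.1, 23.4]
256 [591.0, 266.7, 23.8]
260 [591.0, 272.6, 21.4]
264 [590.9, 276.9, 22.5]
268 [590.9, 281.5, 23.1]
272 [590.9, 286.0, 23.7]
276 [590.9, 291.1, 23.5]
280 [590.9, 296.4, 22.8]
284 [590.9, 301.9, 22.1]
288 [590.9, 307.2, 21.7]
292 [590.9, 310.8, 24.1]
296 [590.8, 323.9, 11.6]
300 [590.8, 324.4, 19.0]
304 [590.8, 324.1, 27.4]
308 [590.8, 325.9, 32.4]
```

View pics/w51.png

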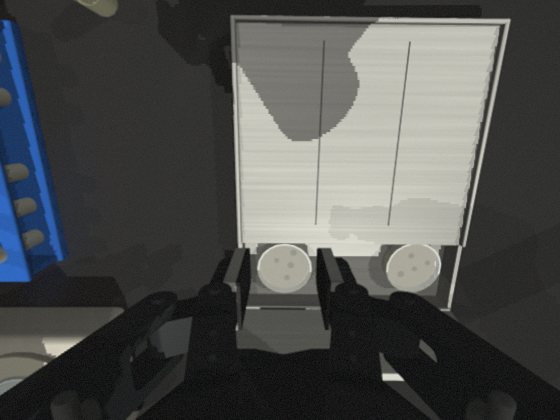

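drive_tool:
  moves:
    - [[0,-0.015,0.006,-0.003,0,0,0],[0,-0.025,0.01,-0.003,0,0,0],[0,-0.025,0.01,-0.002,0,0,0],[0,-0.025,0.01,0,0,0,0],[0,-0.025,0.01,0,0,0,0],[0,-0.025,0.01,0,0,0,0],[0,-0.025,0.01,0,0,0,0],[0,-0.02,0.004,0,0,0,0],[0,0,0,0,0,0,0],[0,0,0,0,0,0,0]]

```text
clock: 65.35
position: [510.3, 396.2, 148.7]
ee_rot: [0.71, -0.704, -0.001, 0.012]
contact_force: [0.3, 0.3, 0.2]
gripper_width: -0.0
```

```bash
python3 - <<'E'
from h import *
s,im,d=snap('wrist','w52.png'); c=cam('wrist',s); print(s['position'],s['gripper_width'])
W=lambda u,v: bydepth(c,[(u,v)],[d[v,u]])[0].round(1).tolist()
for v in range(200,260,3): print(v,W(283,v))
dl(519,395,65,-90)
E
```

```text
[510.29249184 396.20410323 148.72915107] -0.0237340982788468
200 [507.2, 404.3, -1.5]
203 [507.2, 407.2, 0.5]
206 [507.2, 410.5, 1.3]
209 [507.1, 414.2, 0.3]
212 [507.1, 417.5, 0.7]
215 [507.1, 420.7, 1.4]
218 [507.1, 424.3, 1.1]
221 [507.0, 428.3, -0.5]
224 [507.0, 432.0, -1.0]
227 [506.9, 435.4, -0.4]
230 [507.0, 438.4, 1.1]
233 [506.9, 442.5, -0.2]
236 [506.9, 445.8, 0.5]
239 [506.9, 449.2, 1.2]
242 [506.8, 453.1, 0.5]
245 [506.8, 456.8, 0.6]
248 [510.8, 384.2, 180.8]
251 [510.9, 383.5, 186.2]
254 [510.9, 384.1, 188.4]
257 [511.0, 384.1, 191.8]
pos [510.4 396.  148.6] toolshift mm [ -0.2 -10.1  83.5] tool z [-0.0182 -0.015  -0.9997]
yaw now -89.56 tiltfix rotvec [ 0.0184 -0.0149  0.    ] j6 -0.897
wz rad 0.0077
```

View pics/w52.png

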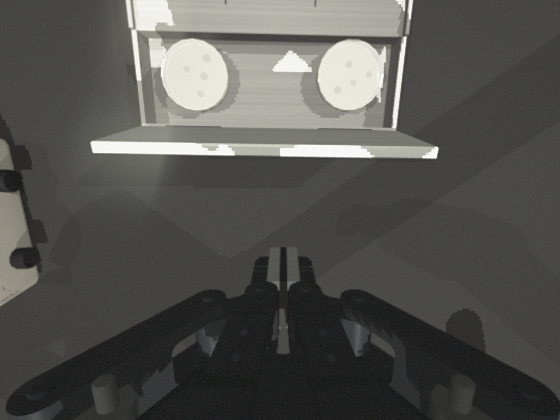

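```bash
python3 - <<'E'
from h import *
s=arm.read_state(); im,d=arm.get_image('wrist'); c=cam('wrist',s)
W=lambda u,v: bydepth(c,[(u,v)],[d[v,u]])[0].round(1).tolist()
for uv in [(30,256),(25,265),(10,220),(5,200),(283,140),(283,145),(283,150),(283,154),(283,157),(100,147),(430,152)]: print(uv,W(*uv))
E
```

```text
(30, 256) [765.0, 455.2, 31.7]
(25, 265) [765.3, 461.5, 39.4]
(10, 220) [780.2, 418.3, 27.2]
(5, 200) [778.7, 397.4, 28.8]
(283, 140) [509.6, 335.3, 96.6]
(283, 145) [509.9, 338.0, 110.6]
(283, 150) [509.9, 341.4, 110.2]
(283, 154) [509.8, 344.1, 110.1]
(283, 157) [507.7, 357.0, 0.9]
(100, 147) [633.2, 340.2, 110.6]
(430, 152) [408.3, 342.2, 110.9]
```

drive_tool:
  moves:
    - [[0,0,-0.009,0.01,0.018,-0.015,0],[0,0,0,0.02,0,0,0],[0,0,0,0.02,0,0,0],[0,0,0,0.02,0,0,0],[0,0,0,0.008,0,0,0],[0,0,0,0,0,0,0],[0,0,0,0,0,0,0]]

```text
clock: 66.15
position: [524.3, 390.3, 71.1]
ee_rot: [-0.707, 0.708, -0.0, 0.002]
contact_force: [1.0, -0.2, 0.9]
gripper_width: 0.2
```

```bash
python3 - <<'E'
from h import *
dl(519,355,63,-90)
s,im,d=snap('wrist','w53.png'); c=cam('wrist',s)
s,im,d=snap('side','s20.png'); big(im,180,370,200,400,3.5,'c53.png')
E
```

```text
pos [524.3 390.3  71.1] toolshift mm [35.4  5.3  7.9] tool z [ 0.0039  0.003  -1.    ]
yaw now -90.1 tiltfix rotvec [-0.0039  0.003   0.    ] j6 -0.89
wz rad -0.0017
```

View pics/c53.png

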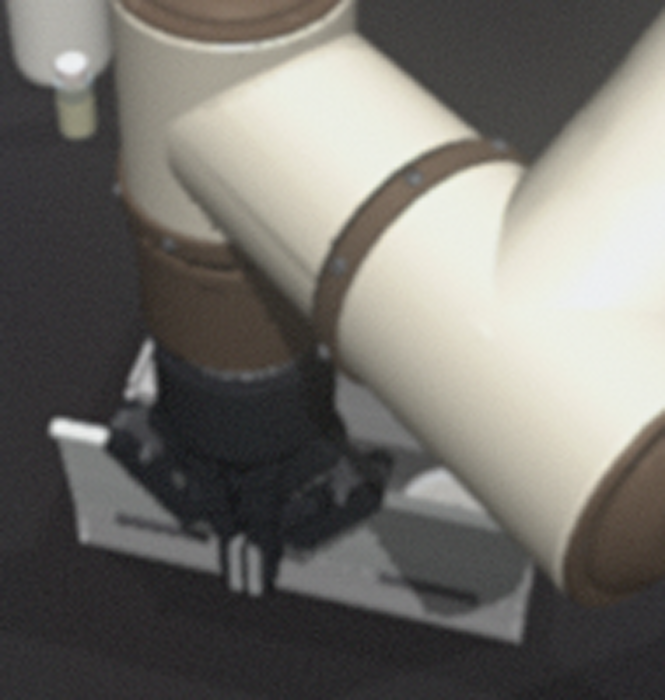

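View pics/w53.png

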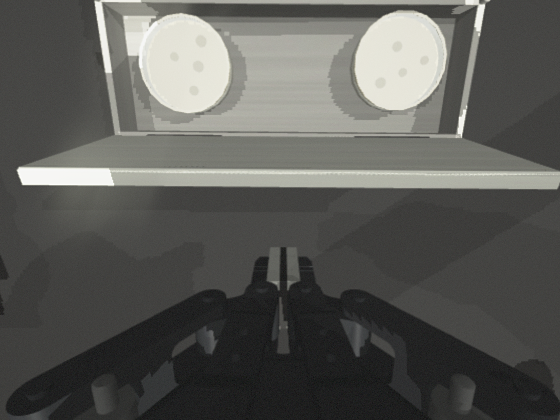

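drive_tool:
  moves:
    - [[0,0.008,0.003,0,-0.004,0.003,0],[0,0.01,0,0,0,0,0],[0,0.01,0,0,0,0,0],[0,0.008,0,0,0,0,0],[0,0.008,0,0,0,0,0],[0,0.008,0,0,0,0,0],[0,0.008,0,0,0,0,0],[0,0,0,0,0,0,0]]

```text
clock: 67.05
position: [522.0, 326.9, 74.7]
ee_rot: [-0.707, 0.708, 0.001, 0.004]
contact_force: [0.1, -0.5, 0.4]
gripper_width: 0.0
```

```bash
cat > lidp.py <<'E'
from h import *
def lid(fn):
    s,im,d=snap('wrist',fn); c=cam('wrist',s); print(s['contact_force'])
    W=lambda u,v: bydepth(c,[(u,v)],[d[v,u]])[0].round(0).tolist()
    for v in range(60,262,8): print(v,W(230,v),end=' ')
E
python3 - <<'E'
from lidp import *
dl(519,315,70,-90)
lid('w54.png')
E
```

```text
pos [522.  326.9  74.7] toolshift mm [11.9  3.   4.6] tool z [ 0.0047  0.0062 -1.    ]
yaw now -90.09 tiltfix rotvec [-0.0047  0.0062 -0.    ] j6 -0.822
wz rad -0.0015
[ 0.05054448 -0.51833972  0.38466418]
60 [556.0, 216.0, 30.0] 68 [556.0, 221.0, 30.0] 76 [557.0, 226.0, 30.0] 84 [557.0, 231.0, 30.0] 92 [557.0, 236.0, 30.0] 100 [558.0, 240.0, 29.0] 108 [558.0, 246.0, 29.0] 116 [562.0, 251.0, 4.0] 124 [563.0, 256.0, 5.0] 132 [563.0, 262.0, 6.0] 140 [563.0, 268.0, 6.0] 148 [561.0, 273.0, 19.0] 156 [561.0, 279.0, 22.0] 164 [561.0, 284.0, 23.0] 172 [561.0, 290.0, 24.0] 180 [565.0, 300.0, 5.0] 188 [565.0, 306.0, 6.0] 196 [566.0, 313.0, 5.0] 204 [566.0, 320.0, 6.0] 212 [565.0, 324.0, 13.0] 220 [562.0, 326.0, 30.0] 228 [556.0, 319.0, 65.0] 236 [550.0, 312.0, 96.0] 244 [547.0, 311.0, 110.0] 252 [547.0, 314.0, 111.0] 260 [570.0, 374.0, -1.0]
```

View pics/w54.png

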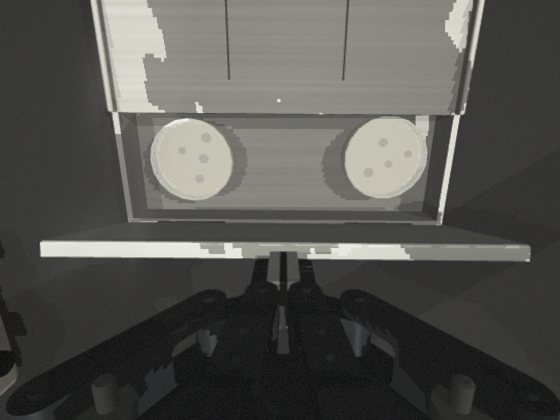

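drive_tool:
  moves:
    - [[0,0.006,0.003,0.003,-0.004,0.006,0],[0,0.006,0,0.004,0,0,0],[0,0.006,0,0.005,0,0,0],[0,0.006,0,0.006,0,0,0],[0,0.005,0,0.006,0,0,0],[0,0,0,0,0,0,0]]

```text
clock: 67.7
position: [519.1, 296.3, 48.7]
ee_rot: [-0.707, 0.707, -0.001, 0.0]
contact_force: [0.6, 0.5, -0.2]
gripper_width: 0.3
```

```bash
python3 - <<'E'
from lidp import *
dl(519,295,55,-90)
lid('w55.png')
s,im,d=snap('side','s21.png'); big(im,180,370,200,400,3.5,'c55.png')
E
```

```text
pos [519.1 296.3  48.7] toolshift mm [ 1.3  0.1 -6.3] tool z [ 1.1e-03 -5.0e-04 -1.0e+00]
yaw now -90.01 tiltfix rotvec [-0.0011 -0.0005 -0.    ] j6 -0.791
wz rad -0.0001
[ 0.56620364  0.48346687 -0.21652451]
60 [549.0, 190.0, 30.0] 68 [549.0, 194.0, 32.0] 76 [549.0, 198.0, 31.0] 84 [550.0, 203.0, 30.0] 92 [550.0, 207.0, 29.0] 100 [550.0, 211.0, 30.0] 108 [551.0, 216.0, 30.0] 116 [551.0, 220.0, 30.0] 124 [551.0, 225.0, 30.0] 132 [551.0, 230.0, 31.0] 140 [552.0, 234.0, 29.0] 148 [552.0, 239.0, 30.0] 156 [552.0, 244.0, 30.0] 164 [557.0, 253.0, 5.0] 172 [557.0, 258.0, 5.0] 180 [557.0, 264.0, 6.0] 188 [557.0, 270.0, 6.0] 196 [558.0, 276.0, 4.0] 204 [558.0, 282.0, 4.0] 212 [558.0, 288.0, 6.0] 220 [559.0, 294.0, 5.0] 228 [543.0, 270.0, 90.0] 236 [543.0, 273.0, 92.0] 244 [545.0, 282.0, 79.0] 252 [547.0, 291.0, 70.0] 260 [549.0, 299.0, 63.0]
```

View pics/c55.png

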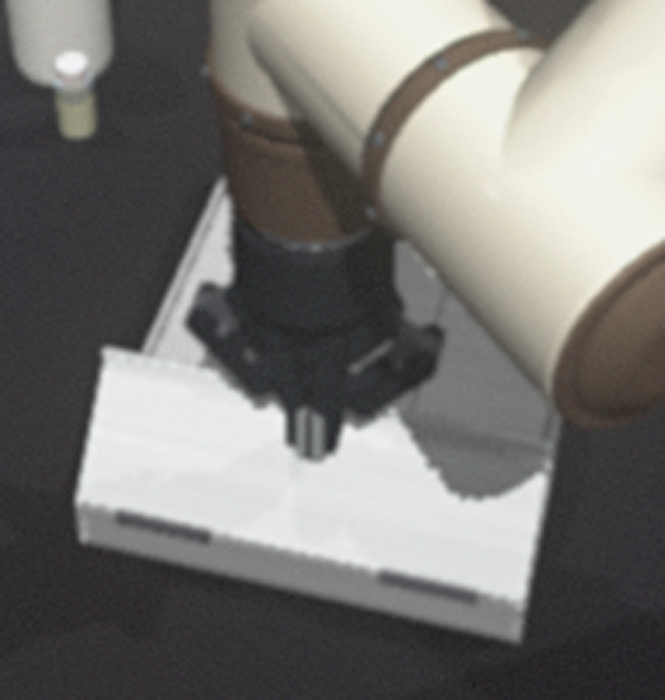

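drive_tool:
  moves:
    - [[0,0.005,0,0.005,-0.001,0,0],[0,0.004,0,0.006,0,0,0],[0,0.003,0,0.006,0,0,0],[0,0.002,0,0.005,0,0,0],[0,0,0,0,0,0,0]]

```text
clock: 68.3
position: [519.8, 282.1, 25.8]
ee_rot: [0.707, -0.707, 0.0, -0.001]
contact_force: [-0.3, -0.3, 0.7]
gripper_width: -0.4
```

```bash
python3 - <<'E'
from lidp import *
dl(519,277,20,-90)
lid('w56.png')
E
```

```text
pos [519.8 282.1  25.8] toolshift mm [5.1 0.8 5.8] tool z [ 1.4e-03  2.0e-04 -1.0e+00]
yaw now -89.95 tiltfix rotvec [-0.0014  0.0002  0.    ] j6 -0.771
wz rad 0.0008
[-0.2947444  -0.33519733  0.66062238]
60 [546.0, 180.0, 29.0] 68 [547.0, 183.0, 29.0] 76 [546.0, 187.0, 30.0] 84 [547.0, 191.0, 29.0] 92 [547.0, 195.0, 31.0] 100 [547.0, 199.0, 30.0] 108 [547.0, 202.0, 30.0] 116 [547.0, 207.0, 30.0] 124 [548.0, 211.0, 30.0] 132 [548.0, 215.0, 30.0] 140 [548.0, 219.0, 30.0] 148 [548.0, 223.0, 30.0] 156 [548.0, 227.0, 31.0] 164 [549.0, 232.0, 31.0] 172 [549.0, 236.0, 29.0] 180 [549.0, 241.0, 30.0] 188 [549.0, 245.0, 30.0] 196 [554.0, 256.0, 5.0] 204 [554.0, 261.0, 5.0] 212 [545.0, 251.0, 57.0] 220 [544.0, 253.0, 63.0] 228 [546.0, 260.0, 56.0] 236 [546.0, 264.0, 56.0] 244 [547.0, 269.0, 54.0] 252 [547.0, 275.0, 50.0] 260 [548.0, 280.0, 49.0]
```

Lid edge now at z≈60. Continue down.

drive_tool:
  moves:
    - [[0,0.004,0,0.004,0,0,0],[0,0.001,0,0.004,0,0,0],[0,0,0,0.003,0,0,0],[0,0,0,0,0,0,0]]

```text
clock: 68.75
position: [520.1, 277.1, 14.3]
ee_rot: [0.708, -0.707, 0.0, -0.001]
contact_force: [-0.4, -0.1, -0.4]
gripper_width: 0.2
```

```bash
python3 - <<'E'
from lidp import *
dl(519,277,14,-90)
lid('w57.png')
E
```

```text
pos [520.1 277.1  14.3] toolshift mm [0.1 1.1 0.3] tool z [ 2.1e-03  7.0e-04 -1.0e+00]
yaw now -89.93 tiltfix rotvec [-0.0021  0.0007 -0.    ] j6 -0.764
wz rad 0.0013
[-0.4158967  -0.10077683 -0.38580636]
60 [544.0, 177.0, 32.0] 68 [545.0, 180.0, 30.0] 76 [545.0, 184.0, 32.0] 84 [545.0, 187.0, 31.0] 92 [545.0, 191.0, 30.0] 100 [546.0, 194.0, 28.0] 108 [546.0, 198.0, 30.0] 116 [546.0, 202.0, 30.0] 124 [546.0, 206.0, 29.0] 132 [547.0, 209.0, 29.0] 140 [546.0, 213.0, 31.0] 148 [547.0, 217.0, 29.0] 156 [547.0, 221.0, 30.0] 164 [547.0, 225.0, 30.0] 172 [547.0, 229.0, 30.0] 180 [547.0, 233.0, 30.0] 188 [548.0, 238.0, 30.0] 196 [548.0, 242.0, 31.0] 204 [548.0, 247.0, 30.0] 212 [546.0, 248.0, 41.0] 220 [545.0, 249.0, 48.0] 228 [547.0, 256.0, 42.0] 236 [547.0, 260.0, 42.0] 244 [547.0, 265.0, 41.0] 252 [547.0, 270.0, 40.0] 260 [548.0, 274.0, 40.0]
```

drive_tool:
  moves:
    - [[0,0,0,0.003,0,0,0],[0,0,0,0.003,0,0,0],[0,0,0,0.001,0,0,0],[0,0,0,0,0,0,0]]

```text
clock: 69.2
position: [520.3, 277.4, 7.9]
ee_rot: [0.708, -0.706, 0.001, -0.001]
contact_force: [0.1, 0.2, 0.9]
gripper_width: 0.2
```

```bash
python3 - <<'E'
from lidp import *
dl(519,277,10,-90)
lid('w58.png')
E
```

```text
pos [520.3 277.4   7.9] toolshift mm [ 0.4  1.3 -2.1] tool z [ 2.7e-03  7.0e-04 -1.0e+00]
yaw now -89.88 tiltfix rotvec [-0.0027  0.0007  0.    ] j6 -0.764
wz rad 0.0021
[0.14735988 0.20223589 0.92368598]
60 [544.0, 178.0, 30.0] 68 [544.0, 182.0, 30.0] 76 [544.0, 185.0, 30.0] 84 [544.0, 188.0, 31.0] 92 [545.0, 192.0, 30.0] 100 [545.0, 195.0, 30.0] 108 [545.0, 199.0, 30.0] 116 [545.0, 202.0, 29.0] 124 [545.0, 206.0, 30.0] 132 [545.0, 209.0, 30.0] 140 [546.0, 213.0, 30.0] 148 [546.0, 217.0, 31.0] 156 [520.0, 204.0, 177.0] 164 [546.0, 225.0, 29.0] 172 [547.0, 229.0, 29.0] 180 [547.0, 233.0, 29.0] 188 [547.0, 237.0, 30.0] 196 [547.0, 241.0, 30.0] 204 [547.0, 245.0, 30.0] 212 [546.0, 247.0, 39.0] 220 [547.0, 252.0, 34.0] 228 [547.0, 257.0, 34.0] 236 [547.0, 261.0, 35.0] 244 [547.0, 265.0, 35.0] 252 [548.0, 270.0, 34.0] 260 [548.0, 274.0, 35.0]
```

Nearly shut (z≈34–35). A little more.

drive_tool:
  moves:
    - [[0,0,0,0.002,0,0,0],[0,0,0,0.002,0,0,0],[0,0,0,0,0,0,0]]

```text
clock: 69.55
position: [520.6, 277.6, 8.5]
ee_rot: [0.709, -0.706, 0.001, -0.002]
contact_force: [0.5, 0.3, 0.4]
gripper_width: 0.3
```

```bash
python3 - <<'E'
from lidp import *
dl(519,277,5,-90)
lid('w59.png')
E
```

```text
pos [520.6 277.6   8.5] toolshift mm [0.6 1.6 3.5] tool z [ 4.e-03  4.e-04 -1.e+00]
yaw now -89.77 tiltfix rotvec [-0.004   0.0004 -0.    ] j6 -0.765
wz rad 0.004
[0.48189314 0.26787914 0.36449019]
60 [544.0, 178.0, 30.0] 68 [545.0, 182.0, 30.0] 76 [545.0, 185.0, 31.0] 84 [545.0, 189.0, 32.0] 92 [545.0, 192.0, 31.0] 100 [545.0, 195.0, 29.0] 108 [545.0, 199.0, 30.0] 116 [546.0, 202.0, 29.0] 124 [546.0, 206.0, 30.0] 132 [546.0, 210.0, 29.0] 140 [546.0, 213.0, 30.0] 148 [546.0, 217.0, 30.0] 156 [546.0, 221.0, 30.0] 164 [547.0, 225.0, 30.0] 172 [547.0, 229.0, 30.0] 180 [547.0, 233.0, 31.0] 188 [547.0, 237.0, 30.0] 196 [547.0, 241.0, 30.0] 204 [548.0, 246.0, 30.0] 212 [546.0, 247.0, 40.0] 220 [547.0, 253.0, 34.0] 228 [547.0, 257.0, 35.0] 236 [547.0, 261.0, 35.0] 244 [548.0, 266.0, 35.0] 252 [548.0, 270.0, 34.0] 260 [548.0, 275.0, 34.0]
```

drive_tool:
  moves:
    - [[0,0.002,0,0.005,-0.004,0,0],[0,0,0,0.005,0,0,0],[0,0,0,0.003,0,0,0]]

```text
clock: 69.9
position: [521.0, 277.9, 7.8]
ee_rot: [0.711, -0.704, 0.001, -0.001]
contact_force: [-3.7, -2.2, 10.9]
gripper_width: 0.0
```

drive_tool:
  moves:
    - [[0,0,0,-0.01,0,0,0],[0,0.01,0,-0.03,0,0,0],[0,0.02,0,-0.04,0,0,0],[0,0.02,0,-0.04,0,0,0],[0,0.02,0,-0.04,0,0,0],[0,0.02,0,-0.03,0,0,0],[0,0.01,0,0,0,0,0],[0,0,0,0,0,0,0]]

```text
clock: 70.7
position: [522.0, 174.6, 203.8]
ee_rot: [0.711, -0.703, 0.001, -0.001]
contact_force: [-0.3, 0.1, -1.5]
gripper_width: 0.0
```

```bash
python3 - <<'E'
from h import *
s,im,d=snap('wrist','w60.png'); c=cam('wrist',s); print(s['position'])
W=lambda u,v: bydepth(c,[(u,v)],[d[v,u]])[0].round(1).tolist()
for u in (200,283,340):
    print(u,[W(u,v)[1:] for v in range(170,262,5)])
s,im,d=snap('side','s22.png'); big(im,180,370,200,400,3.5,'c60.png')
s,im,d=snap('top','t60.png'); print(arm.read_state()['contact_force'])
E
```

```text
[522.01926087 174.60075237 203.76834098]
200 [[156.6, 30.1], [162.5, 29.5], [168.3, 29.8], [174.0, 30.8], [180.4, 29.0], [186.5, 28.9], [192.3, 29.8], [198.5, 29.8], [204.7, 29.9], [210.8, 30.4], [216.9, 31.0], [223.7, 29.8], [230.4, 29.2], [236.6, 30.1], [243.2, 30.1], [246.0, 39.1], [254.5, 34.6], [261.6, 33.9], [268.4, 33.9]]
283 [[155.7, 29.0], [161.4, 29.9], [167.5, 28.8], [172.8, 31.7], [179.2, 29.6], [185.2, 29.9], [191.6, 28.8], [197.0, 31.5], [204.2, 27.9], [210.1, 29.3], [216.2, 29.9], [222.9, 28.9], [229.4, 28.9], [235.4, 30.2], [242.3, 29.7], [247.4, 33.2], [161.9, 238.6], [161.8, 244.5], [162.3, 248.9]]
340 [[154.8, 30.6], [160.7, 29.9], [166.5, 30.1], [172.5, 29.6], [178.4, 29.9], [184.5, 29.9], [190.6, 29.7], [101.6, 373.1], [202.9, 29.8], [209.1, 29.9], [215.2, 30.7], [221.3, 31.5], [228.1, 30.4], [234.6, 30.4], [241.6, 29.5], [248.3, 29.3], [250.1, 40.3], [260.0, 33.2], [265.9, 35.0]]
[0.55474947 1.53307384 0.05886294]
```

View pics/w60.png

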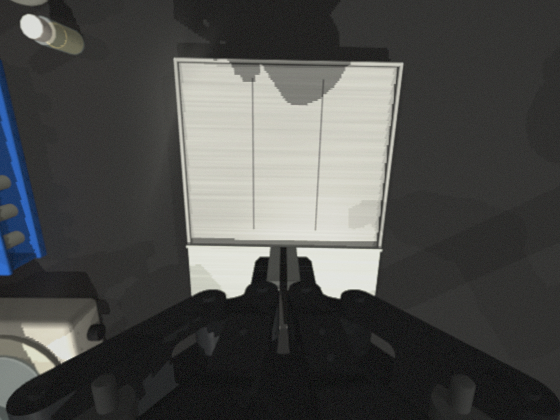

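View pics/c60.png

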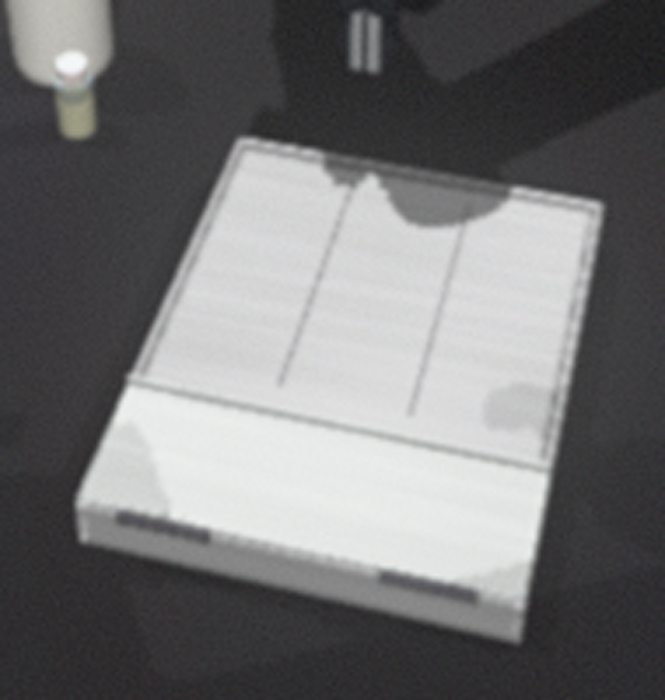

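View pics/t60.png

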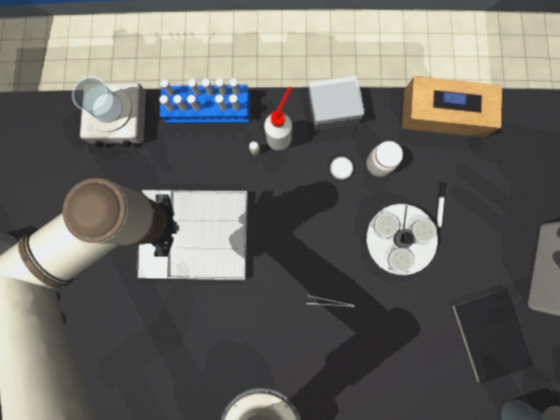

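drive_tool:
  moves:
    - [[0,0.025,0,-0.005,0,0,0],[0,0.036,0,-0.005,0,0,0],[0,0.036,0,-0.005,0,0,0],[0,0.036,0,-0.005,0,0,0],[0,0.036,0,-0.005,0,0,0],[0,0.036,0,-0.003,0,0,0],[0,0.036,0,-0.003,0,0,0],[0,0.036,0,-0.003,0,0,0],[0,0.036,0,-0.003,0,0,0],[0,0.036,0,-0.003,0,0,0],[0,0.036,0,0,0,0,0],[0,0.036,0,0,0,0,0],[0,0.036,0,0,0,0,0],[0,0.02,0,0,0,0,0],[0,0,0,0,0,0,0],[0,0,0,0,0,0,0]]

```text
clock: 72.45
position: [531.0, -307.3, 216.3]
ee_rot: [0.718, -0.696, -0.016, 0.017]
contact_force: [-0.2, 0.1, 0.2]
gripper_width: -0.2
```

```bash
python3 - <<'E'
from h import *
s,im,d=snap('wrist','w61.png'); c=cam('wrist',s); print(s['position'])
for o in tops(c,d,71.3): print(o)
s,im2,d2=snap('top','t61.png'); big(im2,110,250,175,300,5,'c61.png')
E
```

```text
[ 531.02223728 -307.28998859  216.33148486]
(array([1451.9, -107.1,  639.3]), np.float64(2.15), array([ 15., 286.]))
(array([ 543.8, -327.6,   29.8]), np.float64(0.08), array([264., 173.]))
(array([ 452.7, -362.6,   30.2]), np.float64(0.31), array([354., 140.]))
(array([ 528.3, -423.5,   29.7]), np.float64(0.07), array([281.,  79.]))
```

View pics/w61.png

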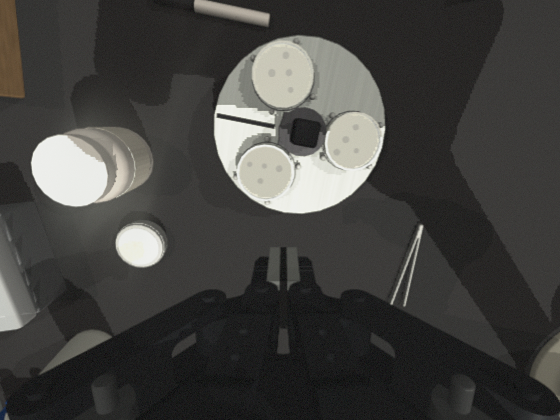

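View pics/c61.png

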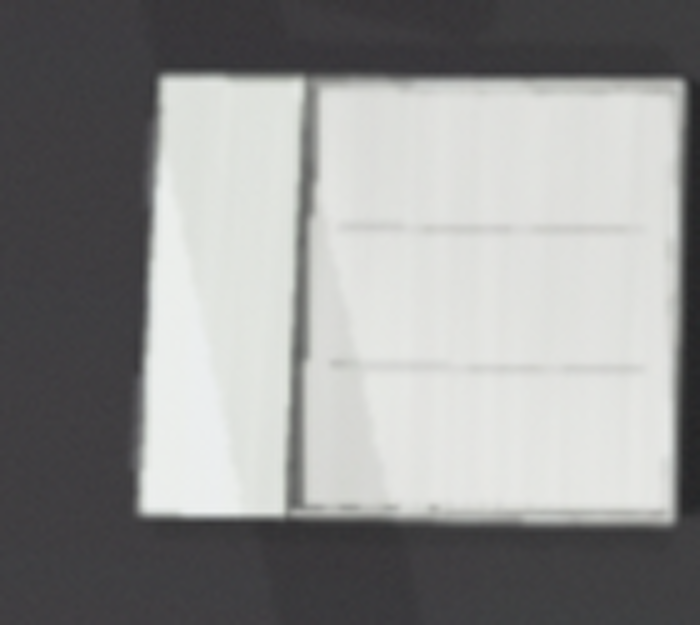

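```bash
python3 - <<'E'
from h import *
c=cam('top'); im,d=arm.get_image('top')
ys,xs=np.mgrid[192:276,142:168]; W=bydepth(c,np.c_[xs.ravel(),ys.ravel()],d[192:276,142:168].ravel())
k=(W[:,1]>255)&(W[:,1]<322)&(abs(W[:,0]-519)<105); A=np.c_[W[k,:2]-[519,286],np.ones(k.sum())]; print(np.linalg.lstsq(A,W[k,2],rcond=None)[0],k.sum())
print(arm.job_done())
E
```

```text
[ 1.04710166e-03 -4.46166442e-03  3.43909321e+01] 1877
the job is handed in; nothing more can be done
None
```

The turntable is set up and the job is handed in at about 73 s of the 210 s allowed; no verdict was reported.

- **Carousel:** I turned it about 29° clockwise and lowered it over the key. Its disc top measured about 53 mm high at four points, against a seat at about 48 mm. That is the fully home height, not the 9 mm higher perch on the key.
- **Dishes on the carousel:** All three places hold a dish between the pins. In the last wrist picture the three tops lay at the seated height of about 71 mm and showed as full 30 mm circles.
- **Leftover dishes:** There were two, and I swept both over the deck edge into the trough. The first stuck tilted on the edge and needed a second push. Before I shut the lid, depth readings showed both flat, with tops at about 23 mm.
- **Lid:** It is shut. A plane fitted to it sloped less than 0.3°, at about 34 mm high. A band about 5 mm higher shows along its free edge in the wrist depth. I took that for a lip and did not look into it.
- **Bystanders:** None were touched on purpose, and none looked moved in the last pictures. I did not measure their positions again.

**Disagreements:**
- The finger tips sat 20 to 30 mm behind the stated tool point, so my first grasp of the knob closed on nothing. I then set heights from the pictures.
- The reported wrist-camera mounting shifted by about 2 mm between calls. I placed the dishes by comparing them with the pins within one picture.

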